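# Snap the cover onto the terminal box

## Robot

A 7-joint arm with a two-finger parallel gripper is mounted at the origin on a cart in front of the work surface, level with it; the furniture and walls round the work are solid. World frame = base frame: x ahead of the robot, y to its left, z up, the work surface at z = 0. Lengths are in mm, angles in degrees, forces in N, time in s.
With the tool pointing down it reaches from about 350 to 900 mm from the base axis. Payload 7.2 kg.
Tool frame: the origin (TCP) lies at the very end of the fingers, on their centre line; the grasp point (between the pads) lies robot.hold_point_z behind it (robot.hold_point_z is the distance from the TCP to the grasp point, in mm); z points along the fingers, y is the direction in which the jaws open and shut (so a half turn about z gives the same grasp; the last joint's range is limited). The gripper opens to 88 mm and grips with 3 to 60 N. Pads are 20 mm wide; open, the fingers measure 115 mm over their backs; the gripper's body (75 mm by 178 mm) begins 61 mm behind the grasp point.
Start: joints at [-77.246, 23.554, -0.728, 91.456, 0.321, 64.991, -4.71], TCP at [179.209, 598.761, 187.653] pointing down, gripper open.
Joint ranges: [-169.25, 169.25], [-16.82, 113.86], [-84.01, 82.57], [7.8, 145.47], [-59.2, 239.2], [7.22, 106.19], [-163.78, 163.78]. Speed limits (degrees/s): [136.94, 136.94, 172.46, 172.46, 180, 180, 180].

## Interface

Orientations are given as [roll, pitch, yaw] about the fixed x, y, z axes, in that order (R = Rz(yaw) Ry(pitch) Rx(roll)).
In Python, from station import robot, viewer, look_for, outline_of gives the robot as it stands.
- The arm moves only by the tool servo_tool, never from a script. Its argument "targets" is a list of rows, each a list of 2 entries, a list of its own where there are three numbers: the shift along the tool's x, y, z normalised to -1 to 1, where 1 is 40 cm, then the turn, a rotation vector about the tool's x, y, z normalised to -1 to 1, where 1 is 30 degrees. In form: [[[x, y, z], [wx, wy, wz]], ...]. A call has 1 to 10 rows; each row shifts and turns the commanded pose from where the row before left it, along the tool's axes as they then stand; what a row does not reach is not made up. A row lasts 1/12 s, in which the tool goes at most 41.7 mm and 7.16 degrees, less where a joint would pass 70% of its speed; a pose out of reach is approached as far as the arm can. A call with a number of a shift or a turn outside -1 to 1 is refused whole. A call with a gripper value outside its range is refused whole. "gripper" is the gripper command: -1 is shut, 1 is fully open, values between are in proportion, set as the call begins (left out, the last holds). The fingers move at their own pace and stop on an object; "grip_force" is the grip in N (left out, the last holds). Time passes only in rows, so rows that do not move let the fingers close. It gives the time, the measured TCP pose, the force and the opening at its end, in the units of the state.
- robot.state(): the state, without advancing time (a new reading comes with each control period).
- viewer.read_camera(name): name is "side" or "top" or "wrist"; returns the picture (384x512x3 uint8, red, green, blue); there is no depth.
- viewer.calibration(name): a dict with "mtx" (3x3 intrinsics, pixels), "T" (4x4, takes a point from camera to world coordinates). Camera axes: x right, y up, looking along -z (the intrinsics and any distortion apply to the point x, -y, -z); pixel columns grow to the right and rows downward; lengths in mm; the calibration is good to about 2 mm. The wrist camera is an equidistant fisheye: a pixel r from the principal point sees the ray r / f radians off the axis. A picture is of the moment at which its call begins: read the wrist's pose just before it. calibration takes no time and is no camera call; for the wrist camera it gives the pose at the moment of the call.
- robot.job_done(): hands the job in, once; it reports no verdict.
Trained networks look in the newest picture that a camera, given by its name, has taken for a name from the list of things; names that differ only in an ending like _2 or _b are one class to them, and where a whole thing is asked for, a point or a joint stands for the part that bears it (a point fixed in the world has none). Each returns a list of dicts, best first, with "p" (0 to 1); they miss things now and then, are a little off and sometimes report something else, mostly with a low value. They report only what shows in the picture. A call takes as long as a camera call. They do not tell look-alikes from the thing itself.
- look_for(thing, camera): "at" ([x, y, z] in mm, in world coordinates, good to about 4 mm: the middle of the surface that is visible of it).
- outline_of(thing, camera): "mask" (384x512 bool, what is visible of it).
The state is a dict: "time": time; "q": joint angles; "joint_vel": joint speeds; "joint_efforts": joint torques, N m; "tool_pos": TCP position; "eef_rot": TCP orientation; "wrist_force": force on the tool from outside, world axes, zero at the start; "torque": the same for the moment, N m; "gripper_width": opening from 0.0 (shut) to 1.0 (fully open).
Only numpy, scipy, OpenCV 4.12 (cv2) and the standard library are available. Lean on these libraries where they do the work, as an engineer would, in place of code of your own. Each camera call takes 0.05 s, during which the arm holds its last target.

## Task

Take the loose transit lid off the sloping terminal box and lay it flat on the cork mat. Then set the clip-fit cover on the box and press it down corner by corner until all four clips have clicked and it sits fully home. Leave the tin and the bottle where they are, then let go.

Things in the scene. Friction and masses are not known exactly. Their poses are not given: they have to be found in the camera images.
- seat: Face (112 x 196 mm) of the grey terminal box, fixed on a bracket; it slopes 25 degrees, falling towards the robot. Origin: centre of the face, about 68 mm above the bench; a seated cover's lower edge rests in this plane. x up the slope, y along the long side (left), z out of the face. On it a rim 18 mm high, drafted inward: covers drop over it with 1 to 1.5 mm play each way at the foot, 3 (y) to 5 (x) at the top.
- clips (a point): Centre of the four sprung steel clips of the box, 11 mm out from the face's origin. Their round heads (radius 5 mm) stand at x = +-40, y = +-81 mm from here in the face's axes, tops 16 mm above the face. A cover's beads push them outward (along y) and they spring back over the beads.
- cover: The clip-fit cover: plain grey plastic shell, 100 (x) x 150 (y) x 22 mm, open below, 0.12 kg, a straight grip bar on top and four half-round beads low on its short ends (158 mm over them). Lies flat on the bench. Origin: centre of its lower edge plane; z up. Fits the box either way round (half turn). Home: axes parallel to the box face's (seat), origins together.
- cover_grip (a point): Middle of the clip-fit cover's grip bar, 34 mm above its lower edge. The bar is 14 mm thick (x), 70 mm long (y), 24 mm high, top 46 mm above the lower edge. Set on the box unpressed, the beads rest on the clips and the cover's lower edge stands about 11 mm off the face; each corner clicks with a press of about 8 to 15 N on its press pad, square to the face, moves 11 mm and stays down.
- lid: The transit lid: the same grey shell (100 x 150 x 22 mm, 0.12 kg) without beads, with a round knob on top (diameter 26 mm, 24 mm high, top 46 mm above the lower edge). At the start it lies loose over the rim of the box, parallel to the face; lift it square to the face by 30 mm to clear rim and clips. Origin: centre of its lower edge plane; z out of its top.
- mat: Cork mat, 110 (x) x 150 (y) x 2 mm, fixed flat on the bench. Origin: centre of its underside, on the bench.
- tin: Green pressed tin with lid, 71 (x) x 123 (y) x 30 mm, loose bystander. Origin: centre of its underside.
- bottle: White squeeze bottle with a red spout cap, 46 mm in diameter, 130 mm tall, standing loose; bystander. Origin: centre of its underside.
- cover_corner0 (a point): Embossed round press pad at a corner of the clip-fit cover, on its top face 22 mm above its lower edge; in the cover's axes at x = -40, y = -60 mm.
- cover_corner1 (a point): Embossed round press pad at a corner of the clip-fit cover, on its top face 22 mm above its lower edge; in the cover's axes at x = -40, y = 60 mm.
- cover_corner2 (a point): Embossed round press pad at a corner of the clip-fit cover, on its top face 22 mm above its lower edge; in the cover's axes at x = 40, y = -60 mm.
- cover_corner3 (a point): Embossed round press pad at a corner of the clip-fit cover, on its top face 22 mm above its lower edge; in the cover's axes at x = 40, y = 60 mm.
Mind the look-alikes: they are no part of the job. What is shaped like the cover but blue is not meant.

How it is judged (in metres and radians):
On the way, in this order (a step that is already met when the one before it is completed fails the run):
1. the transit lid lies flat on the cork mat (horizontal distance between lid and mat below 0.045 m and angle between lid's own z axis and vertical below 0.1 rad and height (world z) of lid below 0.008 m and linear speed of lid below 0.02 m/s), for 0.2 s.
2. all four corners of the clip-fit cover are clicked home on the box (z of each of cover_corner0, cover_corner1, cover_corner2, cover_corner3 in the frame of seat below 0.025 m and distance between cover and seat below 0.006 m and linear speed of cover below 0.02 m/s), for 0.2 s.
At the end, for the whole second after the job is handed in: All four corners of the clip-fit cover are fully down on the box (each press pad no more than 3 mm above its home height, the cover's centre within 6 mm of home), and the transit lid lies flat on the bench mat, its centre within 45 mm of the mat's; both at rest (all of step 1 and all of step 2); the robot touches nothing.
It fails at once if the tin is displaced by more than 25 mm (distance of tin from where it was at the start of the episode above 0.025 m).
It fails at once if the bottle is displaced by more than 25 mm (distance of bottle from where it was at the start of the episode above 0.025 m).
It fails at once if the bottle is tipped over (angle between bottle's own z axis and vertical above 0.5 rad).
It also fails if it takes over 72 s, if anything falls off the work surface, if the arm or the gripper's body presses on something with over 40 N, if the wrist force passes 120 N, or if a joint passes its speed limit or range.

## Working session

There is one attempt and no reset: what is moved stays moved. The work goes in short steps, Python scripts to look and compute and a tool call to move; the robot and the scene stay as the last step left them, time stands still between calls to the robot, and variables do not carry over. Pictures are saved under pics/ and viewed, and the job is handed in when it is done.

Besides the shell and the picture viewer there is one more tool, called as a command line: name --argument value ..., lists and objects as JSON in quotes. servo_tool: Moves the arm, as the interface text tells. Scaled input: -1 to 1 covers 40 cm each way for a shift and 30 degrees each way for a turn. Its arguments: {"type":"object","properties":{"targets":{"type":"array","items":{"type":"array"}},"gripper":{"type":"number"},"grip_force":{"type":"number"}},"required":["targets"]}

```bash
ls; mkdir -p pics
python3 - <<'E'
from station import robot, viewer, look_for, outline_of
import cv2, numpy as np
print(robot.state(), robot.hold_point_z)
for c in ("top","side"):
    im=viewer.read_camera(c); cv2.imwrite(f"pics/{c}0.png",im[:,:,::-1])
    k=viewer.calibration(c); print(k)
    for t in ("lid","cover","cover_grip","mat","tin","bottle","seat","clips","cover_corner0","cover_corner1","cover_corner2","cover_corner3"):
        print(c,t,[(np.round(d["at"]).tolist(),round(d["p"],2)) for d in look_for(t,c)])
print(robot.state()["time"])
E
```

```text
pics
{'time': 0.0, 'q': array([-77.24533584,  23.5989    ,  -0.72919675,  91.50154816,
         0.32386301,  64.99066879,  -4.70995525]), 'joint_vel': array([ 0.07992276,  0.03188459,  0.09750263, -0.02661283,  0.02399405,
        0.00730372, -0.03397491]), 'joint_efforts': array([ 5.13611703e-04, -5.87958956e+01,  6.42111842e-01, -2.91083944e+01,
       -5.37412602e-02,  1.84352364e-02,  1.65502875e-04]), 'tool_pos': array([179.10308529, 598.22454959, 186.83907293]), 'eef_rot': array([-1.79911347e+02,  8.67879866e-03,  1.63340982e+02]), 'wrist_force': array([ 0.20241231,  0.50943451, -0.28908019]), 'torque': array([-0.02519426,  0.02827436, -0.00445497]), 'gripper_width': 0.9999846386471172} 18.700000000000003
{'mtx': array([[427.78575352,   0.        , 253.98484744],
       [  0.        , 427.78575352, 184.97780181],
       [  0.        ,   0.        ,   1.        ]]), 'T': array([[ 9.72231910e-03,  9.96904119e-01, -7.80234142e-02,
         3.59710631e+02],
       [-9.99927217e-01,  1.02498876e-02,  6.36403484e-03,
        -2.39854161e+00],
       [ 7.14406378e-03,  7.79558622e-02,
[... 1696 characters left out ...]
[([573.0, 297.0, 24.0], 0.81), ([392.0, 135.0, 24.0], 0.68)]
side cover_grip [([392.0, 133.0, 22.0], 0.89), ([562.0, 298.0, 23.0], 0.56)]
side mat [([585.0, -342.0, 1.0], 0.88)]
side tin [([385.0, -366.0, 27.0], 0.94)]
side bottle [([402.0, 316.0, 53.0], 0.71), ([567.0, 296.0, 26.0], 0.66)]
side seat [([560.0, -161.0, 64.0], 0.67)]
side clips [([565.0, -154.0, 58.0], 0.97)]
side cover_corner0 [([564.0, 297.0, 26.0], 0.77), ([397.0, 135.0, 23.0], 0.72)]
side cover_corner1 [([564.0, 297.0, 26.0], 0.77), ([397.0, 135.0, 23.0], 0.72)]
side cover_corner2 [([564.0, 297.0, 26.0], 0.77), ([397.0, 135.0, 23.0], 0.72)]
side cover_corner3 [([564.0, 297.0, 26.0], 0.77), ([397.0, 135.0, 23.0], 0.72)]
1.3
```

View pics/top0.png

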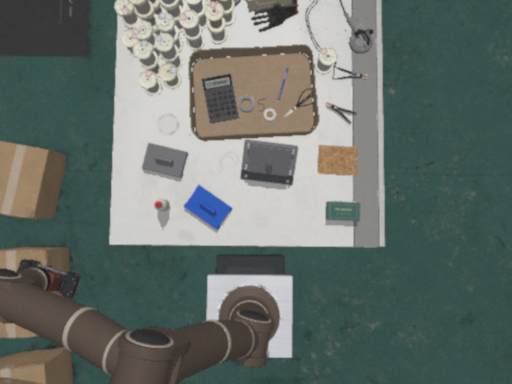

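View pics/side0.png

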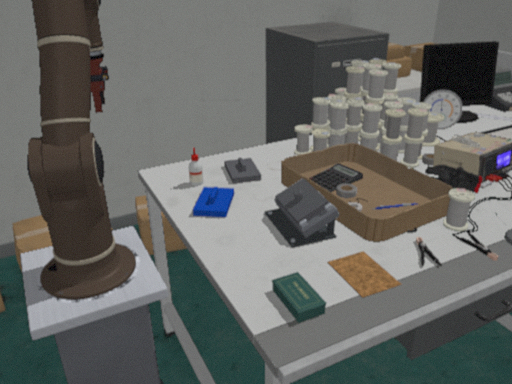

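```bash
cat > h.py <<'E'
from station import robot, viewer, look_for, outline_of
import cv2, numpy as np
from scipy.spatial.transform import Rotation as R
def proj(c,P,k=None):
    k=k or viewer.calibration(c); T=np.linalg.inv(k["T"]); P=np.atleast_2d(P)
    p=P@T[:3,:3].T+T[:3,3]; p=p*[1,-1,-1]
    if c=="wrist":
        r=np.hypot(p[:,0],p[:,1])+1e-9; th=np.arctan2(r,p[:,2]); q=p[:,:2]/r[:,None]*th[:,None]
    else: q=p[:,:2]/p[:,2:]
    return q*[k["mtx"][0,0],k["mtx"][1,1]]+k["mtx"][:2,2]
def ray(c,uv,k=None):
    k=k or viewer.calibration(c); uv=np.atleast_2d(uv)
    q=(uv-k["mtx"][:2,2])/[k["mtx"][0,0],k["mtx"][1,1]]
    if c=="wrist":
        th=np.hypot(q[:,0],q[:,1])+1e-9; d=np.c_[q/th[:,None]*np.sin(th)[:,None],np.cos(th)]
    else: d=np.c_[q,np.ones(len(q))]
    d=d*[1,-1,-1]
    return k["T"][:3,3], d@k["T"][:3,:3].T
def onplane(c,uv,z,k=None):
    o,d=ray(c,uv,k); return o+d*((z-o[2])/d[:,2])[:,None]
def rect(m):
    ct=max(cv2.findContours(m.astype(np.uint8),0,2)[0],key=cv2.contourArea)
    return cv2.boxPoints(cv2.minAreaRect(ct)),ct
E
python3 - <<'E'
from h import *
a=cv2.imread("pics/top0.png"); b=cv2.imread("pics/side0.png")
cv2.imwrite("pics/t1.png",cv2.resize(a[130:240,120:370],None,fx=3.2,fy=3.2,interpolation=2))
cv2.imwrite("pics/s1.png",cv2.resize(b[130:330,180:410],None,fx=3,fy=3,interpolation=2))
for c in ("top","side"):
    viewer.read_camera(c)
    for t in ("cover","lid","mat","tin"):
        for d in outline_of(t,c)[:2]:
            bx,ct=rect(d["mask"]); z=dict(cover=22,lid=90,mat=2,tin=30)[t]
            w=onplane(c,bx,z)[:,:2]; print(c,t,round(d["p"],2),bx.mean(0).round(),w.round().tolist(),w.mean(0).round())
E
```

```text
top cover 0.93 [164. 160.] [[545.0, 415.0], [646.0, 393.0], [609.0, 238.0], [508.0, 261.0]] [577. 327.]
top cover 0.6 [206. 206.] [[406.0, 259.0], [492.0, 199.0], [400.0, 69.0], [315.0, 130.0]] [403. 164.]
top lid 0.67 [269. 159.] [[531.0, 18.0], [635.0, 8.0], [619.0, -147.0], [515.0, -136.0]] [575. -64.]
top mat 0.62 [338. 159.] [[643.0, -257.0], [645.0, -407.0], [537.0, -406.0], [535.0, -257.0]] [ 590. -331.]
top tin 0.73 [164. 159.] [[545.0, 410.0], [645.0, 390.0], [609.0, 238.0], [510.0, 259.0]] [577. 324.]
top tin 0.59 [342. 210.] [[427.0, -278.0], [428.0, -401.0], [358.0, -401.0], [357.0, -278.0]] [ 392. -339.]
side cover 0.88 [213. 201.] [[309.0, 94.0], [387.0, 279.0], [488.0, 197.0], [400.0, 24.0]] [396. 149.]
side cover 0.79 [242. 169.] [[546.0, 416.0], [678.0, 407.0], [593.0, 209.0], [477.0, 221.0]] [574. 313.]
side lid 0.65 [302. 200.] [[507.0, -32.0], [663.0, 68.0], [621.0, -138.0], [486.0, -209.0]] [570. -78.]
side lid 0.64 [242. 169.] [[490.0, 278.0], [605.0, 253.0], [527.0, 83.0], [425.0, 108.0]] [512. 180.]
side mat 0.76 [364. 273.] [[534.0, -260.0], [661.0, -194.0], [639.0, -406.0], [529.0, -449.0]] [ 591. -327.]
side tin 0.7 [297. 296.] [[341.0, -293.0], [435.0, -248.0], [425.0, -422.0], [342.0, -452.0]] [ 386. -353.]
```

View pics/t1.png

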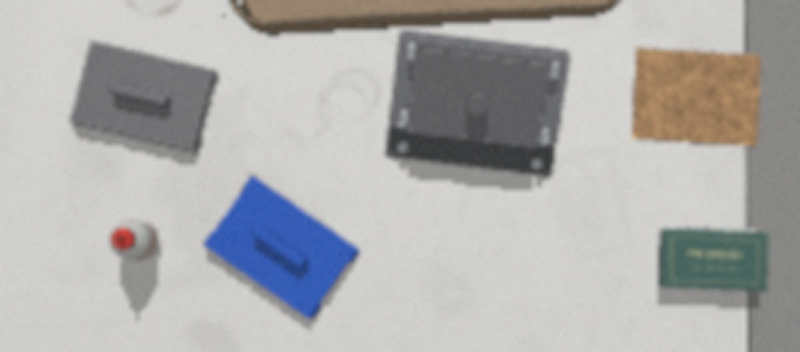

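View pics/s1.png

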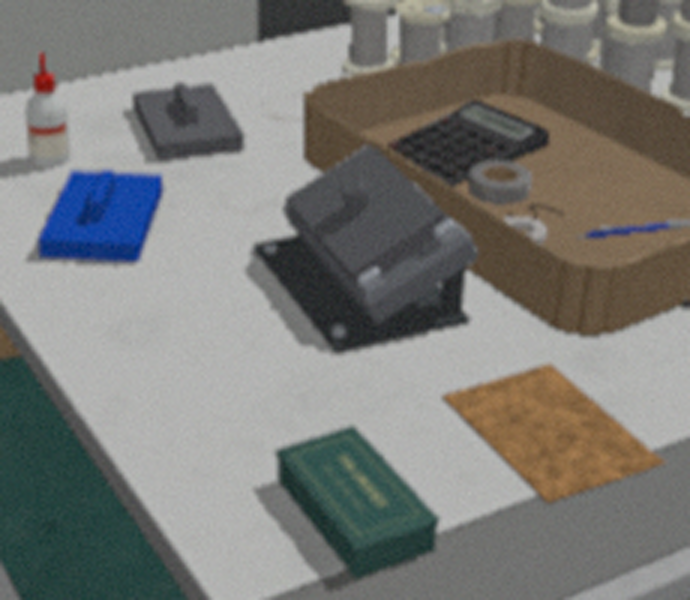

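```bash
cat >> h.py <<'E'
def seatR(yaw): return R.from_euler("ZY",[yaw,-25],degrees=True).as_matrix()
E
python3 - <<'E'
from h import *
from scipy.optimize import least_squares
kt,ks=viewer.calibration("top"),viewer.calibration("side")
P=np.array([[40,81,14],[40,-81,14],[-40,81,14],[-40,-81,14.]])
ut=np.array([[411,50],[555,68],[403,118],[545,135.]])/3.2+[120,130]
us=np.array([[447,228],[370,272.]])/3+[180,130]
def f(p,full=0):
    W=P@seatR(p[3]).T+p[:3]
    r=np.r_[(proj("top",W,kt)-ut).ravel(),(proj("side",W[[1,3]],ks)-us).ravel()]
    return r
s=least_squares(f,[590,-66,68,-6]); print(s.x.round(1),s.fun.round(1))
s2=least_squares(lambda q:f([q[0],q[1],68,q[2]]),[590,-66,-6]); print(s2.x.round(1),s2.fun.round(1))
E
```

```text
[582.9 -69.3  66.6  -6. ] [ 0.3 -0.  -0.1 -0.5  0.6 -0.3  0.  -0.6 -0.9 -0.8 -0.3  0.9]
[582.6 -69.7  -6. ] [ 0.4 -0.   0.1 -0.5  0.7 -0.3  0.2 -0.5 -1.  -1.2 -0.3  0.5]
```

```bash
cat >> h.py <<'E'
SEAT=np.array([582.8,-69.5,68.]); YAW=-6.
def toolR(Rs): return np.c_[Rs[:,1],Rs[:,0],-Rs[:,2]]
def cur():
    s=robot.state(); return s["tool_pos"],R.from_euler("xyz",s["eef_rot"],degrees=True).as_matrix(),s
def plan(pos,Rt=None,n=None):
    p,C,s=cur(); d=(C.T@(np.asarray(pos)-p))
    print("t",round(s["time"],2),"p",p.round(1),"rpy",s["eef_rot"].round(1),"F",s["wrist_force"].round(1),"w",round(s["gripper_width"],3))
    print(" shift mm tool",d.round(1),"norm",(d/400).round(4), "rows>=",np.linalg.norm(d)/41.7)
    if Rt is not None:
        w=R.from_matrix(C.T@Rt).as_rotvec(degrees=True); print(" turn deg",w.round(2),"norm",(w/30).round(4),"rows>=",np.linalg.norm(w)/7.16)
E
python3 - <<'E'
from h import *
S=seatR(YAW); plan(SEAT+S@[0,0,160],toolR(S))
E
```

```text
t 1.8 p [179.2 598.7 187.7] rpy [-180.     0.   163.3] F [ 0.3  0.4 -0.6] w 0.996
 shift mm tool [-511.8 -537.   -25.3] norm [-1.2794 -1.3424 -0.0634] rows>= 17.79890851934905
 turn deg [-20.85 -17.29  77.99] norm [-0.6949 -0.5763  2.5996] rows>= 11.530437737928514
```

servo_tool --targets '[[[-0.064, -0.067, -0.0032], [0, 0, 0]], [[-0.064, -0.067, -0.0032], [0, 0, 0]], [[-0.064, -0.067, -0.0032], [0, 0, 0]], [[-0.064, -0.067, -0.0032], [0, 0, 0]], [[-0.064, -0.067, -0.0032], [0, 0, 0]], [[-0.064, -0.067, -0.0032], [0, 0, 0]], [[-0.064, -0.067, -0.0032], [0, 0, 0]], [[-0.064, -0.067, -0.0032], [0, 0, 0]], [[-0.064, -0.067, -0.0032], [0, 0, 0]], [[-0.064, -0.067, -0.0032], [0, 0, 0]]]'

```text
time: 2.63
tool_pos: [348.2, 267.0, 200.8]
eef_rot: [180.0, 0.0, 163.3]
wrist_force: [0.0, 0.8, 0.1]
gripper_width: 0.999
```

servo_tool --targets '[[[-0.064, -0.067, -0.0032], [0, 0, 0]], [[-0.064, -0.067, -0.0032], [0, 0, 0]], [[-0.064, -0.067, -0.0032], [0, 0, 0]], [[-0.064, -0.067, -0.0032], [0, 0, 0]], [[-0.064, -0.067, -0.0032], [0, 0, 0]], [[-0.064, -0.067, -0.0032], [0, 0, 0]], [[-0.064, -0.067, -0.0032], [0, 0, 0]], [[-0.064, -0.067, -0.0032], [0, 0, 0]], [[-0.064, -0.067, -0.0032], [0, 0, 0]], [[-0.064, -0.067, -0.0032], [0, 0, 0]]]'

```text
time: 3.47
tool_pos: [516.7, -63.2, 213.6]
eef_rot: [180.0, 0.0, 163.4]
wrist_force: [1.2, 2.0, 0.2]
gripper_width: 1.001
```

Run:
```python
from h import *
S=seatR(YAW); plan(SEAT+S@[0,0,160],toolR(S)); print(cur()[2]["q"])
```

```text
t 3.47 p [516.7 -63.2 213.6] rpy [180.    0.  163.4] F [1.2 2.  0.2] w 1.001
 shift mm tool [1.3 0.4 0.6] norm [0.0033 0.0011 0.0015] rows>= 0.03663920631577075
 turn deg [-20.79 -17.28  78.01] norm [-0.693  -0.5759  2.6004] rows>= 11.531158470031748
[-23.41036059  12.43615892  29.91316408 105.48479548  -6.89674734
  63.80974697  82.32856933]
```

servo_tool --targets '[[[0.0033, 0.0011, 0.0015], [-0.058, -0.048, 0.2167]], [[0, 0, 0], [-0.058, -0.048, 0.2167]], [[0, 0, 0], [-0.058, -0.048, 0.2167]], [[0, 0, 0], [-0.058, -0.048, 0.2167]], [[0, 0, 0], [-0.058, -0.048, 0.2167]], [[0, 0, 0], [-0.058, -0.048, 0.2167]], [[0, 0, 0], [-0.058, -0.048, 0.2167]], [[0, 0, 0], [-0.058, -0.048, 0.2167]], [[0, 0, 0], [-0.058, -0.048, 0.2167]], [[0, 0, 0], [-0.058, -0.048, 0.2167]]]'

```text
time: 4.3
tool_pos: [514.9, -60.9, 213.0]
eef_rot: [158.6, 2.3, 96.8]
wrist_force: [0.2, -0.3, 0.2]
gripper_width: 1.003
```

servo_tool --targets '[[[0, 0, 0], [-0.058, -0.048, 0.2167]], [[0, 0, 0], [-0.058, -0.048, 0.2167]], [[0, 0, 0], [0, 0, 0]]]'

```text
time: 4.55
tool_pos: [513.8, -60.1, 212.2]
eef_rot: [155.4, 0.2, 85.1]
wrist_force: [-1.0, 0.3, -0.6]
gripper_width: 1.004
```

Run:
```python
from h import *
S=seatR(YAW); plan(SEAT+S@[0,0,160],toolR(S)); print(cur()[2]["q"])
k=viewer.calibration("wrist"); np.savez("w0",**k); print(k)
im=viewer.read_camera("wrist"); cv2.imwrite("pics/w0.png",cv2.resize(im[:,:,::-1],None,fx=1.5,fy=1.5))
cv2.imwrite("pics/w0raw.png",im[:,:,::-1])
for t in ("lid","clips","seat"):
    print(t,[(d["at"].round(1) if hasattr(d["at"],"round") else d["at"],d["p"]) for d in look_for(t,"wrist")])
S_=SEAT+S@[0,0,46];print("knob exp",S_)
```

```text
t 4.55 p [513.8 -60.1 212.2] rpy [155.4   0.2  85.1] F [-1.   0.3 -0.6] w 1.004
 shift mm tool [-2.2  2.1  0.1] norm [-0.0055  0.0052  0.0002] rows>= 0.07298029435263517
 turn deg [-0.38 -0.31  1.05] norm [-0.0125 -0.0102  0.0349] rows>= 0.16093473248843906
[-28.01784652  -5.42126691  26.09338162 127.53338188   9.53620988
  33.18356626 -13.26903314]
{'mtx': array([[297.31863964,   0.        , 253.91981895],
       [  0.        , 297.31863964, 189.81630166],
       [  0.        ,   0.        ,   1.        ]]), 'T': array([[ 9.05715985e-01,  1.88759095e-01, -3.79537296e-01,
         4.38132791e+02],
       [-7.68930407e-02,  9.53685723e-01,  2.90810940e-01,
         1.58036482e+01],
       [ 4.16852510e-01, -2.34208340e-01,  8.78282664e-01,
         3.89392639e+02],
       [ 0.00000000e+00,  0.00000000e+00,  0.00000000e+00,
         1.00000000e+00]])}
lid [([573.2, -62.0, 86.3], 0.6)]
clips [([588.6, 13.2, 74.1], 0.75)]
seat [([590.8, 11.2, 74.1], 0.94)]
knob exp [563.46605672 -67.46792068 109.6901582 ]
```

View pics/w0.png

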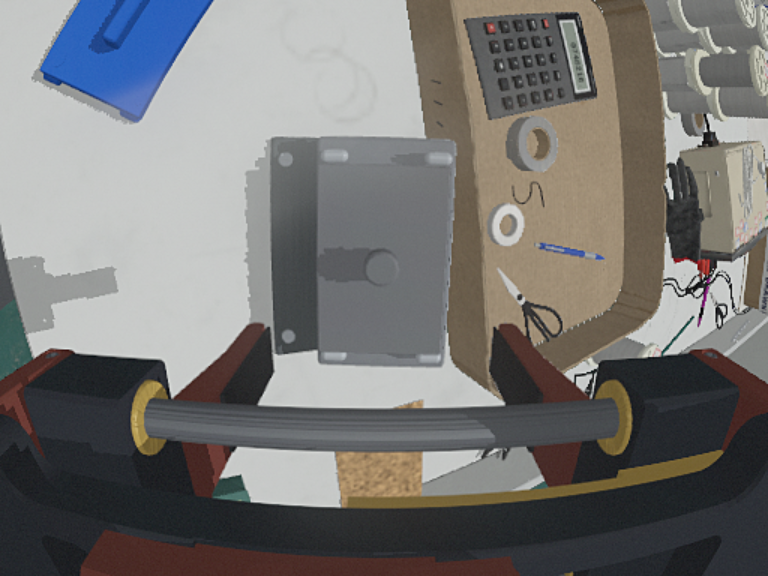

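Run:
```python
from h import *
im=cv2.imread("pics/w0raw.png")
cv2.imwrite("pics/w0z.png",cv2.resize(im[80:255,170:315],None,fx=4,fy=3.4,interpolation=2))
```

```text
(no output)
```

View pics/w0z.png

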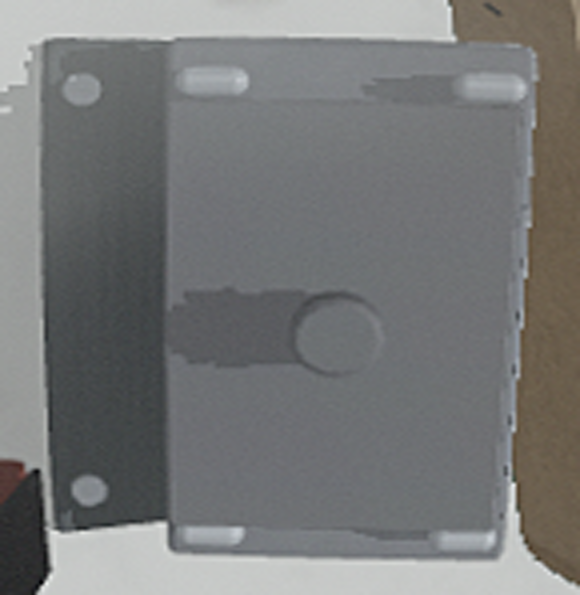

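Run:
```python
from h import *
from scipy.optimize import least_squares
k=dict(np.load("w0.npz"))
kt,ks=viewer.calibration("top"),viewer.calibration("side")
z=lambda a:np.array(a,float)/[4,3.4]+[170,80]
P=np.array([[-40,81,11],[40,81,11],[-40,-81,11],[40,-81,11],[0,0,46],[56,98,0],[56,-98,0]])
U=z([[212,82],[491,88],[207,533],[466,540],[337,333],[537,46],[500,558]])
wt=np.array([1,1,.5,.5,.5,.5,.5])[:,None]
def f(p): return ((proj("wrist",P@seatR(p[3]).T+p[:3],k)-U)*wt).ravel()
for z0 in (None,68):
    g=f if z0 is None else (lambda q:f([q[0],q[1],68,q[2]]))
    s=least_squares(g,[583,-69,68,-6] if z0 is None else [583,-69,-6]); print(s.x.round(2)); print((s.fun.reshape(-1,2)/wt).round(1).tolist())
Pc=P[:4].copy();Pc[:,2]=13
ut=np.array([[411,50],[403,118],[555,68],[545,135.]])/3.2+[120,130]; ut=ut[[1,0,3,2]]
us=np.array([[370,272],[447,228.]])/3+[180,130]
def h(p):
    W=Pc@seatR(p[3]).T+p[:3]
    return np.r_[f(p),((proj("top",W,kt)-ut)*.5).ravel(),((proj("side",W[[2,3]],ks)-us)*.4).ravel()]
s=least_squares(h,[583,-69,68,-6]); print("joint",s.x.round(2),s.fun.round(1))
```

```text
[581.83 -68.68  66.59  -6.64]
[[-0.0, -0.2], [-0.5, 0.1], [0.3, -1.2], [-1.2, -1.5], [1.4, 1.7], [0.7, -0.5], [0.6, 1.9]]
[581.2  -68.51  -6.62]
[[-0.2, -0.4], [-0.3, -0.1], [0.2, -0.8], [-1.1, -1.1], [1.4, 1.9], [0.9, -0.7], [0.8, 2.3]]
joint [581.93 -68.72  66.59  -6.58] [-0.  -0.2 -0.5  0.1  0.2 -0.6 -0.5 -0.7  0.7  0.9  0.3 -0.3  0.4  0.9
  0.2 -0.2  0.1 -0.  -0.1 -0.1 -0.1 -0.  -0.4  0.4 -0.6 -0.2]
```

```bash
sed -i 's/^SEAT=.*/SEAT=np.array([581.7,-68.7,67.3]); YAW=-6.6/' h.py
python3 - <<'E'
from h import *
S=seatR(YAW); plan(SEAT+S@[0,0,26],toolR(S))
E
```

```text
t 4.75 p [515.2 -61.2 212.9] rpy [155.4   0.4  85.6] F [ 0.7 -0.   0.5] w 0.997
 shift mm tool [-1.100e+00  1.000e-01  1.342e+02] norm [-2.700e-03  2.000e-04  3.355e-01] rows>= 3.218498481256647
 turn deg [-0.42 -0.56  2.16] norm [-0.0139 -0.0187  0.0721] rows>= 0.3175933064598082
```

servo_tool --targets '[[[0, 0, 0], [-0.0139, -0.0187, 0.0721]], [[0, 0, 0.06], [0, 0, 0]], [[0, 0, 0.06], [0, 0, 0]], [[0, 0, 0.06], [0, 0, 0]], [[0, 0, 0.06], [0, 0, 0]], [[0, 0, 0], [0, 0, 0]], [[0, 0, 0], [0, 0, 0]]]' --gripper 0.3

```text
time: 5.33
tool_pos: [554.6, -66.5, 124.4]
eef_rot: [155.2, 0.1, 83.2]
wrist_force: [0.5, -0.2, 0.5]
gripper_width: 0.652
```

Run:
```python
from h import *
S=seatR(YAW); plan(SEAT+S@[0,0,26],toolR(S)); 
im=viewer.read_camera("wrist"); cv2.imwrite("pics/w1.png",cv2.resize(im[:,:,::-1],None,fx=1.5,fy=1.5))
```

```text
t 5.33 p [554.6 -66.5 124.4] rpy [1.552e+02 1.000e-01 8.320e+01] F [ 0.5 -0.2  0.5] w 0.652
 shift mm tool [ 1.   0.6 37.2] norm [0.0026 0.0015 0.093 ] rows>= 0.8924848479964759
 turn deg [-0.18  0.14 -0.12] norm [-0.0059  0.0048 -0.004 ] rows>= 0.03599295885142341
```

View pics/w1.png

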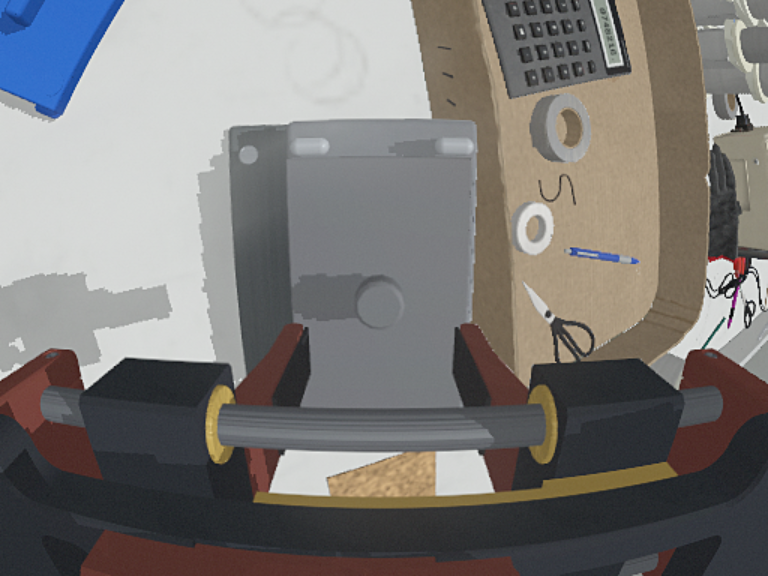

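servo_tool --targets '[[[0.0026, 0.0015, 0.031], [0, 0, 0]], [[0, 0, 0.031], [0, 0, 0]], [[0, 0, 0.028], [0, 0, 0]], [[0, 0, 0], [0, 0, 0]], [[0, 0, 0], [0, 0, 0]]]'

```text
time: 5.8
tool_pos: [571.1, -66.7, 94.4]
eef_rot: [154.9, -0.1, 83.2]
wrist_force: [0.2, 0.3, 0.1]
gripper_width: 0.656
```

servo_tool --targets '[[[0, 0, 0], [0, 0, 0]], [[0, 0, 0], [0, 0, 0]], [[0, 0, 0], [0, 0, 0]], [[0, 0, 0], [0, 0, 0]], [[0, 0, 0], [0, 0, 0]]]' --gripper -1 --grip_force 25

```text
time: 6.22
tool_pos: [571.0, -66.3, 93.5]
eef_rot: [155.0, -0.1, 83.2]
wrist_force: [0.7, 0.3, 0.4]
gripper_width: 0.307
```

Run:
```python
from h import *
S=seatR(YAW); plan(SEAT+S@[0,0,26],toolR(S));
```

```text
t 6.22 p [571.  -66.3  93.5] rpy [ 1.55e+02 -1.00e-01  8.32e+01] F [0.7 0.3 0.4] w 0.307
 shift mm tool [-1.2 -1.2  2.4] norm [-0.003  -0.0029  0.006 ] rows>= 0.0700698345639464
 turn deg [ 0.04  0.01 -0.2 ] norm [ 0.0012  0.0002 -0.0067] rows>= 0.028448375184150627
```

servo_tool --targets '[[[0, 0, 0], [0, 0, 0]], [[0, 0, -0.02], [0, 0, 0]], [[0, 0, -0.03], [0, 0, 0]], [[0, 0, -0.05], [0, 0, 0]], [[0, 0, -0.06], [0, 0, 0]], [[0, 0, -0.06], [0, 0, 0]], [[0, 0, -0.06], [0, 0, 0]], [[0, 0, 0], [0, 0, 0]]]'

```text
time: 6.88
tool_pos: [524.3, -61.1, 198.7]
eef_rot: [154.7, -0.2, 83.2]
wrist_force: [1.2, 0.4, 0.0]
gripper_width: 0.002
```

Run:
```python
from h import *
M=np.array([590,-331,0.])
Rm=toolR(R.from_euler("z",-6.6,degrees=True).as_matrix()); plan(M+[0,0,120],Rm); 
k=viewer.calibration("wrist"); np.savez("w2",**k)
im=viewer.read_camera("wrist"); cv2.imwrite("pics/w2raw.png",im[:,:,::-1]); cv2.imwrite("pics/w2.png",cv2.resize(im[:,:,::-1],None,fx=1.5,fy=1.5))
```

```text
t 6.88 p [524.3 -61.1 198.7] rpy [154.7  -0.2  83.2] F [1.2 0.4 0. ] w 0.002
 shift mm tool [-260.4   54.8  111.8] norm [-0.6511  0.137   0.2795] rows>= 6.922752550433636
 turn deg [25.29 -0.16 -0.28] norm [ 0.8431 -0.0055 -0.0093] rows>= 3.532676596026673
```

View pics/w2.png

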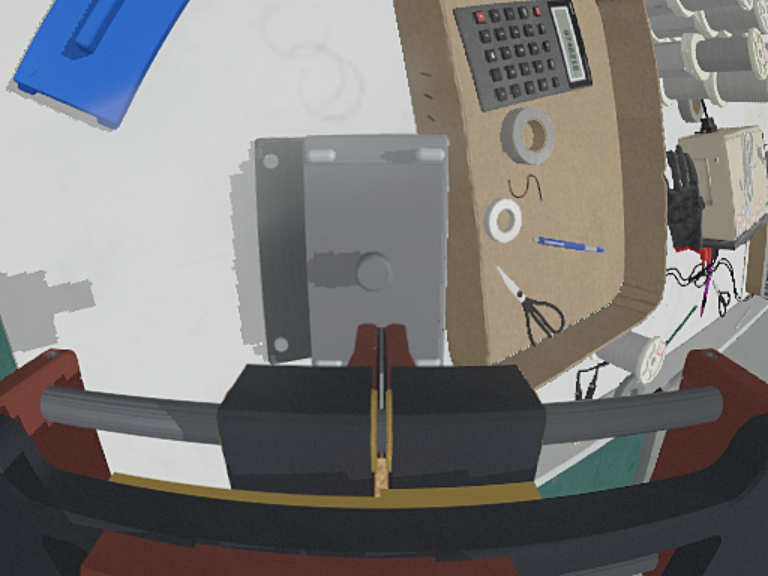

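Run:
```python
from h import *
from scipy.optimize import least_squares
k=dict(np.load("w2.npz")); p=np.array([524.3,-61.1,198.7]); S=seatR(YAW)
print("tcp px*1.5",proj("wrist",p,k)*1.5)
print("knob",proj("wrist",SEAT+S@[0,0,46],k)*1.5)
P=np.array([[-40,81,11],[40,81,11],[-40,-81,11],[40,-81,11],[0,0,46],[56,98,0],[56,-98,0],[0,0,22]])
print((proj("wrist",P@S.T+SEAT,k)*1.5).round())
im=cv2.imread("pics/w2raw.png")
cv2.imwrite("pics/w2z.png",cv2.resize(im[80:255,160:315],None,fx=4,fy=3.4,interpolation=2))
```

```text
tcp px*1.5 [[381.80780395 320.5009425 ]]
knob [[376.20560196 274.14327089]]
[[321. 156.]
 [431. 155.]
 [328. 362.]
 [427. 362.]
 [376. 274.]
 [450. 134.]
 [444. 374.]
 [376. 267.]]
```

View pics/w2z.png

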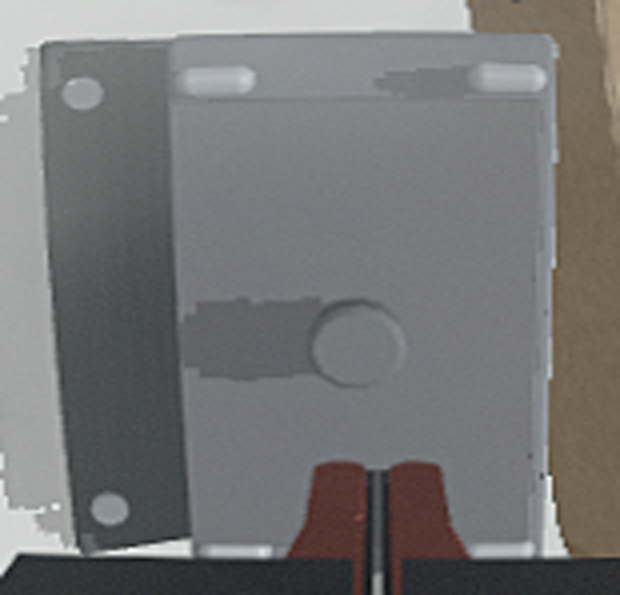

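Run:
```python
from h import *
S=seatR(YAW); plan(SEAT+S@[0,0,25],toolR(S))
```

```text
t 6.93 p [524.5 -60.5 197.1] rpy [154.8  -0.2  83.2] F [-0.3  0.5 -0.2] w 0.005
 shift mm tool [ -1.8  -3.1 117.1] norm [-0.0046 -0.0076  0.2926] rows>= 2.8084254788626537
 turn deg [ 0.25 -0.14 -0.25] norm [ 0.0082 -0.0045 -0.0082] rows>= 0.05227152817069723
```

servo_tool --targets '[[[-0.0023, -0.0038, 0], [0.0082, -0.0045, -0.0082]], [[-0.0023, -0.0038, 0.02], [0, 0, 0]], [[0, 0, 0.03], [0, 0, 0]], [[0, 0, 0.03], [0, 0, 0]], [[0, 0, 0.03], [0, 0, 0]], [[0, 0, 0], [0, 0, 0]], [[0, 0, 0], [0, 0, 0]], [[0, 0, 0], [0, 0, 0]]]' --gripper 0.1

```text
time: 7.6
tool_pos: [538.7, -65.2, 152.6]
eef_rot: [155.3, 0.2, 83.3]
wrist_force: [-0.2, 0.5, -1.1]
gripper_width: 0.541
```

Run:
```python
from h import *
S=seatR(YAW); plan(SEAT+S@[0,0,25],toolR(S))
```

```text
t 7.6 p [538.7 -65.2 152.6] rpy [155.3   0.2  83.3] F [-0.2  0.5 -1.1] w 0.541
 shift mm tool [ 1.8  3.4 70.5] norm [0.0044 0.0085 0.1763] rows>= 1.6933702386482603
 turn deg [-0.33  0.24  0.03] norm [-0.0111  0.008   0.0009] rows>= 0.05753032359269009
```

servo_tool --targets '[[[0, 0, 0.045], [0, 0, 0]], [[0, 0, 0.045], [0, 0, 0]], [[0, 0, 0.03], [0, 0, 0]], [[0, 0, 0.03], [0, 0, 0]], [[0, 0, 0], [0, 0, 0]], [[0, 0, 0], [0, 0, 0]]]'

```text
time: 8.1
tool_pos: [563.8, -68.1, 98.8]
eef_rot: [155.3, 0.2, 83.3]
wrist_force: [0.3, -0.1, 0.1]
gripper_width: 0.549
```

Run:
```python
from h import *
S=seatR(YAW); plan(SEAT+S@[0,0,25],toolR(S))
for i in range(3): viewer.read_camera("wrist"); plan(SEAT+S@[0,0,25],toolR(S))
```

```text
t 8.1 p [563.8 -68.1  98.8] rpy [155.3   0.2  83.3] F [ 0.3 -0.1  0.1] w 0.549
 shift mm tool [ 1.5  2.9 11.1] norm [0.0038 0.0072 0.0277] rows>= 0.2774046981676357
 turn deg [-0.29  0.19  0.  ] norm [-0.0096  0.0063  0.0001] rows>= 0.04790113986437393
t 8.15 p [564.  -68.1  99.4] rpy [155.2   0.2  83.3] F [ 0.7  0.  -0.1] w 0.548
 shift mm tool [ 1.5  2.4 11.5] norm [0.0037 0.0061 0.0288] rows>= 0.2847294688236968
 turn deg [-0.23  0.17 -0.  ] norm [-0.0077  0.0057 -0.    ] rows>= 0.04025817982162108
t 8.2 p [564.2 -68.   99.7] rpy [1.552e+02 1.000e-01 8.330e+01] F [0.1 0.2 0.9] w 0.551
 shift mm tool [ 1.3  2.2 11.8] norm [0.0033 0.0054 0.0294] rows>= 0.2884373760139382
 turn deg [-0.19  0.15  0.01] norm [-0.0065  0.0051  0.0002] rows>= 0.03449268137198174
t 8.25 p [564.4 -67.8  99.9] rpy [1.552e+02 1.000e-01 8.340e+01] F [ 0.8 -1.5  0.7] w 0.551
 shift mm tool [ 1.1  2.  11.9] norm [0.0029 0.0049 0.0297] rows>= 0.28966448764578523
 turn deg [-0.17  0.14  0.02] norm [-0.0056  0.0046  0.0006] rows>= 0.030439258626314403
```

servo_tool --targets '[[[0.001, 0.003, 0.015], [0, 0, 0]], [[0, 0, 0.014], [0, 0, 0]], [[0, 0, 0], [0, 0, 0]], [[0, 0, 0], [0, 0, 0]]]'

```text
time: 8.58
tool_pos: [570.0, -68.1, 88.5]
eef_rot: [155.3, 0.2, 83.4]
wrist_force: [0.3, -0.3, -0.5]
gripper_width: 0.548
```

servo_tool --targets '[[[0, 0, 0], [0, 0, 0]], [[0, 0, 0], [0, 0, 0]], [[0, 0, 0], [0, 0, 0]], [[0, 0, 0], [0, 0, 0]], [[0, 0, 0], [0, 0, 0]], [[0, 0, 0], [0, 0, 0]], [[0, 0, 0], [0, 0, 0]], [[0, 0, 0], [0, 0, 0]], [[0, 0, 0], [0, 0, 0]]]' --gripper -1 --grip_force 35

```text
time: 9.33
tool_pos: [570.1, -68.0, 88.9]
eef_rot: [155.2, 0.2, 83.4]
wrist_force: [-0.4, 0.3, -1.0]
gripper_width: 0.006
```

Run:
```python
from h import *
S=seatR(YAW); plan(SEAT+S@[0,0,25],toolR(S))
```

```text
t 9.33 p [570.1 -68.   88.9] rpy [155.2   0.2  83.4] F [-0.4  0.3 -1. ] w 0.006
 shift mm tool [ 0.7  1.4 -0.5] norm [ 0.0017  0.0035 -0.0013] rows>= 0.03952814043647551
 turn deg [-0.24  0.16  0.04] norm [-0.008   0.0052  0.0013] rows>= 0.0402813615977713
```

Run:
```python
from h import *
S=seatR(YAW)
k=viewer.calibration("wrist"); p=cur()[0]
for c in ("wrist","side","top"):
  im=viewer.read_camera(c); cv2.imwrite(f"pics/{c}3.png",im[:,:,::-1]); print(c,proj(c,p),proj(c,SEAT+S@[0,0,46]))
a=cv2.imread("pics/wrist3.png")
cv2.imwrite("pics/w3.png",cv2.resize(a,None,fx=1.5,fy=1.5))
b=cv2.imread("pics/side3.png"); cv2.imwrite("pics/s3.png",cv2.resize(b[130:290,210:380],None,fx=4,fy=3.7,interpolation=2))
```

```text
wrist [[254.58520541 213.70158703]] [[256.77325247 224.13751528]]
side [[299.8769646 197.3051187]] [[297.41173954 191.25919184]]
top [[269.66994422 160.25415941]] [[269.46033265 161.62444457]]
```

View pics/w3.png

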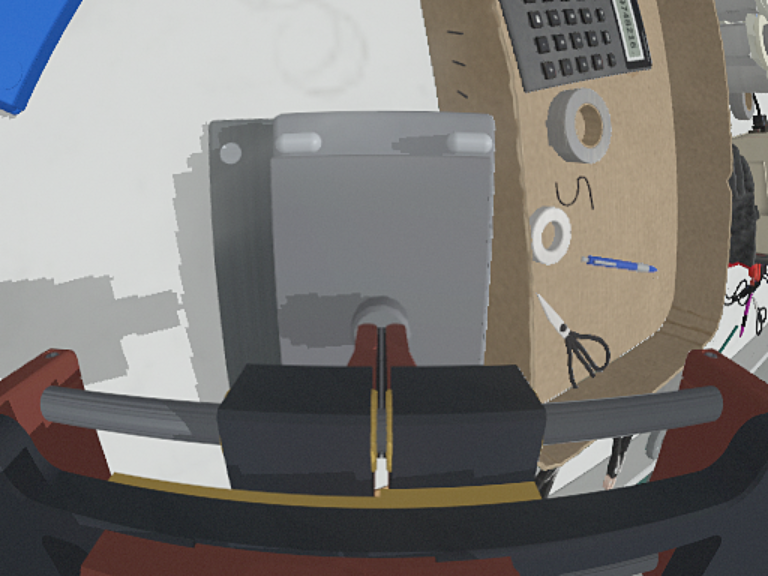

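View pics/s3.png

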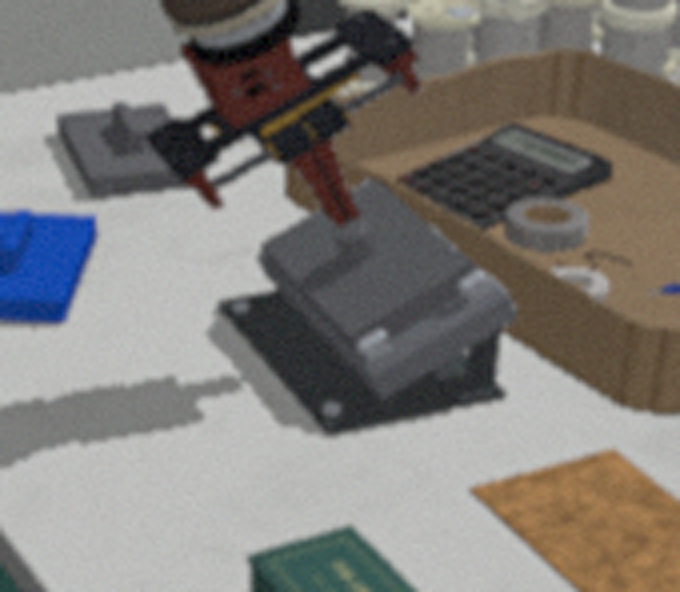

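Run:
```python
from h import *
p,C,s=cur()
for d in (0,10,20):
  for x in (-10,0,10):
    Q=p+C@[x,0,-d]; print(d,x,"wrist*1.5",proj("wrist",Q)*1.5,"side zoom",(proj("side",Q)-[210,130])*[4,3.7],"top",proj("top",Q))
a=cv2.imread("pics/wrist3.png"); cv2.imwrite("pics/w3z.png",cv2.resize(a[180:270,200:310],None,fx=7,fy=6,interpolation=2))
b=cv2.imread("pics/top3.png"); cv2.imwrite("pics/t3z.png",cv2.resize(b[120:200,220:320],None,fx=8,fy=7,interpolation=2))
```

```text
0 -10 wrist*1.5 [[381.93302817 340.5088036 ]] side zoom [[365.78157123 254.86968601]] top [[272.41451043 160.59050486]]
0 0 wrist*1.5 [[381.94740081 320.52104166]] side zoom [[359.5479664  249.02368926]] top [[269.67014032 160.24540535]]
0 10 wrist*1.5 [[381.96070507 299.88397749]] side zoom [[353.39292897 243.25137455]] top [[266.92596324 159.90033011]]
10 -10 wrist*1.5 [[381.98788845 348.77875952]] side zoom [[360.65231878 245.08950299]] top [[272.3922534  161.39650157]]
10 0 wrist*1.5 [[382.004458   327.99899649]] side zoom [[354.42531363 239.2813457 ]] top [[269.63114051 161.04926807]]
10 10 wrist*1.5 [[382.0198518  306.47733334]] side zoom [[348.27711879 233.5466977 ]] top [[266.870223   160.70205914]]
20 -10 wrist*1.5 [[382.0478242  357.84099651]] side zoom [[355.47971356 235.22665723]] top [[272.36972311 162.21239388]]
20 0 wrist*1.5 [[382.06702582 336.2217375 ]] side zoom [[349.25964075 229.45718582]] top [[269.59166189 161.86299984]]
20 10 wrist*1.5 [[382.08493844 313.75065206]] side zoom [[343.11861898 223.76103873]] top [[266.81379846 161.51363067]]
```

View pics/w3z.png

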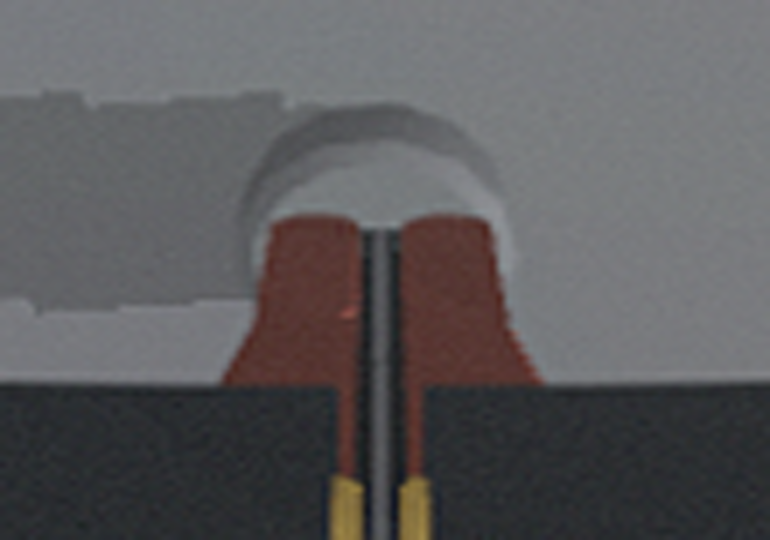

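View pics/t3z.png

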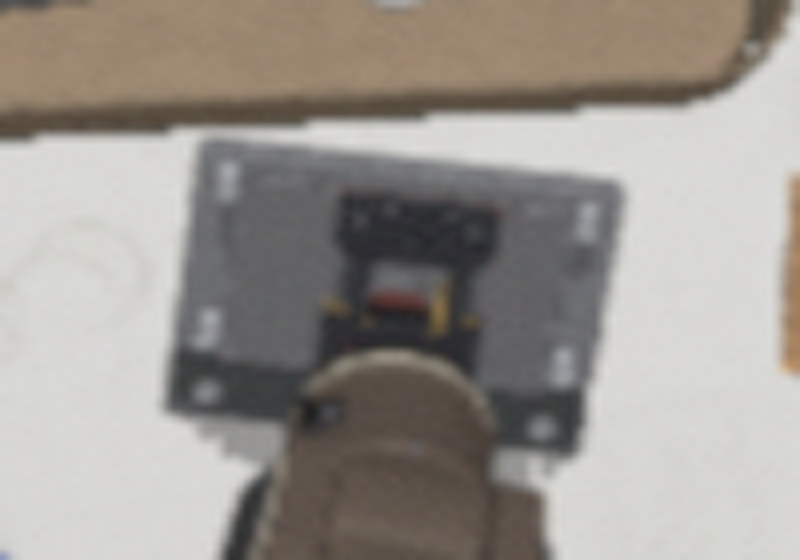

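servo_tool --targets '[[[0, 0, 0.003], [0, 0, 0]], [[0, 0, 0.003], [0, 0, 0]], [[0, 0, 0], [0, 0, 0]]]'

```text
time: 9.73
tool_pos: [571.1, -68.2, 86.5]
eef_rot: [155.3, 0.2, 83.4]
wrist_force: [-0.0, -0.5, 0.4]
gripper_width: 0.005
```

Run:
```python
from h import *
S=seatR(YAW); plan(SEAT+S@[0,0,25],toolR(S))
```

```text
t 9.73 p [571.1 -68.2  86.5] rpy [155.3   0.2  83.4] F [-0.  -0.5  0.4] w 0.005
 shift mm tool [ 0.7  1.5 -3.1] norm [ 0.0018  0.0038 -0.0079] rows>= 0.08533845581896336
 turn deg [-0.25  0.16  0.04] norm [-0.0084  0.0054  0.0012] rows>= 0.042049856185527805
```

servo_tool --targets '[[[0, 0, 0.0025], [0, 0, 0]], [[0, 0, 0.0025], [0, 0, 0]], [[0, 0, 0], [0, 0, 0]]]'

```text
time: 9.98
tool_pos: [571.9, -68.3, 84.7]
eef_rot: [155.3, 0.2, 83.4]
wrist_force: [0.4, -0.3, -0.4]
gripper_width: 0.008
```

servo_tool --targets '[[[0, 0, 0.0025], [0, 0, 0]], [[0, 0, 0.0025], [0, 0, 0]], [[0, 0, 0], [0, 0, 0]]]'

```text
time: 10.23
tool_pos: [572.8, -68.4, 82.9]
eef_rot: [155.2, 0.2, 83.4]
wrist_force: [0.4, 0.2, 0.0]
gripper_width: 0.002
```

Run:
```python
from h import *
S=seatR(YAW); plan(SEAT+S@[0,0,25],toolR(S))
```

```text
t 10.23 p [572.8 -68.4  82.9] rpy [155.2   0.2  83.4] F [0.4 0.2 0. ] w 0.002
 shift mm tool [ 0.7  1.4 -7.1] norm [ 0.0017  0.0036 -0.0178] rows>= 0.17470745055962206
 turn deg [-0.25  0.16  0.04] norm [-0.0082  0.0054  0.0013] rows>= 0.04146899729821925
```

servo_tool --targets '[[[0, 0, 0.0025], [0, 0, 0]], [[0, 0, 0.0025], [0, 0, 0]], [[0, 0, 0], [0, 0, 0]]]'

```text
time: 10.48
tool_pos: [573.6, -68.4, 81.1]
eef_rot: [155.2, 0.2, 83.4]
wrist_force: [0.3, -0.0, -0.5]
gripper_width: 0.005
```

Run:
```python
from h import *
b=viewer.read_camera("side")[:,:,::-1]; cv2.imwrite("pics/s4.png",cv2.resize(b[140:230,250:350],None,fx=7,fy=6,interpolation=2))
b=viewer.read_camera("wrist")[:,:,::-1]; cv2.imwrite("pics/w4z.png",cv2.resize(b[180:270,200:310],None,fx=7,fy=6,interpolation=2))
plan(cur()[0])
```

```text
t 10.58 p [573.5 -68.5  81.2] rpy [155.2   0.2  83.4] F [ 0.4  0.6 -0.6] w 0.002
 shift mm tool [0. 0. 0.] norm [0. 0. 0.] rows>= 0.0
```

View pics/s4.png

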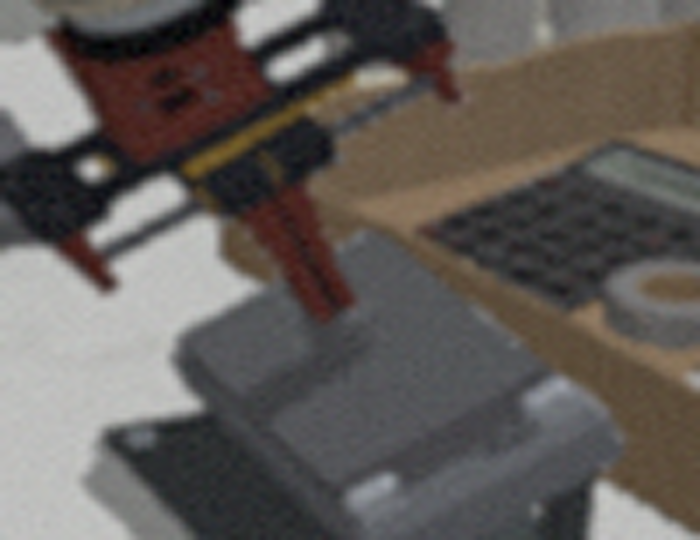

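View pics/w4z.png

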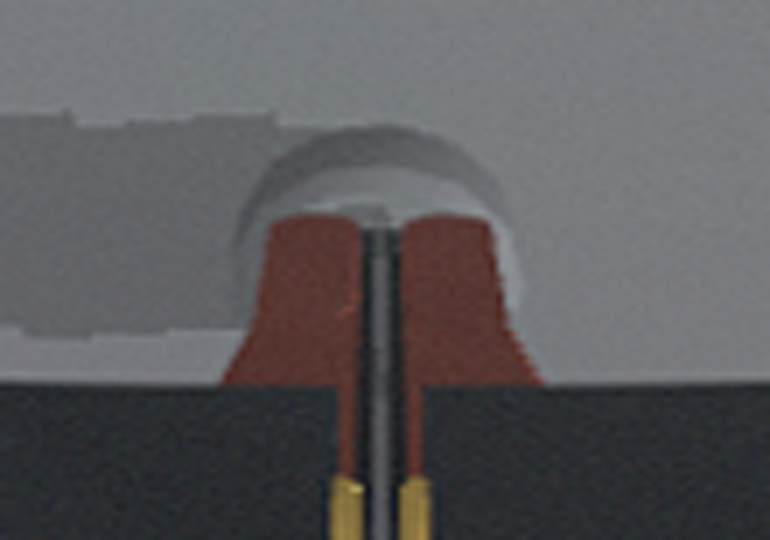

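servo_tool --targets '[[[0, 0, 0.0025], [0, 0, 0]], [[0, 0, 0.0025], [0, 0, 0]], [[0, 0, 0], [0, 0, 0]]]'

```text
time: 10.83
tool_pos: [574.4, -68.6, 79.3]
eef_rot: [155.2, 0.2, 83.4]
wrist_force: [-0.0, 0.0, -0.1]
gripper_width: 0.003
```

servo_tool --targets '[[[0, 0, 0.0025], [0, 0, 0]], [[0, 0, 0], [0, 0, 0]]]'

```text
time: 11.0
tool_pos: [574.8, -68.6, 78.4]
eef_rot: [155.2, 0.2, 83.4]
wrist_force: [0.0, -0.4, -0.4]
gripper_width: 0.009
```

servo_tool --targets '[[[0, 0, 0.0025], [0, 0, 0]], [[0, 0, 0], [0, 0, 0]]]'

```text
time: 11.17
tool_pos: [575.2, -68.7, 77.8]
eef_rot: [155.2, 0.1, 83.4]
wrist_force: [-2.2, 0.4, 4.5]
gripper_width: 0.006
```

servo_tool --targets '[[[0, 0, 0.0025], [0, 0, 0]], [[0, 0, 0], [0, 0, 0]]]'

```text
time: 11.33
tool_pos: [575.3, -68.7, 77.7]
eef_rot: [155.2, 0.1, 83.3]
wrist_force: [-14.7, 1.8, 20.8]
gripper_width: 0.005
```

servo_tool --targets '[[[0, 0, -0.006], [0, 0, 0]], [[0, 0, -0.014], [0, 0, 0]], [[0, 0, 0], [0, 0, 0]], [[0, 0, 0], [0, 0, 0]], [[0, 0, 0], [0, 0, 0]], [[0, 0, 0], [0, 0, 0]], [[0, 0, 0], [0, 0, 0]], [[0, 0, 0], [0, 0, 0]]]' --gripper 0.1

```text
time: 12.0
tool_pos: [572.3, -68.3, 83.8]
eef_rot: [155.3, 0.2, 83.4]
wrist_force: [-0.2, -0.8, -0.6]
gripper_width: 0.539
```

```bash
cat >> h.py <<'E'
OFF=33.6  # real tip = reported TCP - OFF along tool z
def tip(pos,Rt): # reported-TCP target for a real-tip target
    return np.asarray(pos)+Rt[:,2]*OFF
E
python3 - <<'E'
from h import *
S=seatR(YAW); T=toolR(S); plan(tip(SEAT+S@[0,0,24.5],T),T)
E
```

```text
t 12.0 p [572.3 -68.3  83.8] rpy [155.3   0.2  83.4] F [-0.2 -0.8 -0.6] w 0.539
 shift mm tool [ 0.8  1.7 28. ] norm [0.002  0.0043 0.07  ] rows>= 0.6727968164384741
 turn deg [-0.26  0.16  0.04] norm [-0.0086  0.0055  0.0014] rows>= 0.04306434393213748
```

servo_tool --targets '[[[0.002, 0.004, 0.015], [-0.0086, 0.0055, 0]], [[0, 0, 0.02], [0, 0, 0]], [[0, 0, 0.02], [0, 0, 0]], [[0, 0, 0.01], [0, 0, 0]], [[0, 0, 0.003], [0, 0, 0]], [[0, 0, 0], [0, 0, 0]]]'

```text
time: 12.5
tool_pos: [585.1, -69.3, 59.6]
eef_rot: [155.0, 0.0, 83.4]
wrist_force: [0.2, 0.5, 0.0]
gripper_width: 0.549
```

servo_tool --targets '[[[0, 0, 0], [0, 0, 0]], [[0, 0, 0], [0, 0, 0]], [[0, 0, 0], [0, 0, 0]], [[0, 0, 0], [0, 0, 0]], [[0, 0, 0], [0, 0, 0]], [[0, 0, 0], [0, 0, 0]]]' --gripper -1 --grip_force 35

```text
time: 13.0
tool_pos: [585.2, -68.9, 60.2]
eef_rot: [155.0, -0.0, 83.4]
wrist_force: [-2.3, 0.9, 5.1]
gripper_width: 0.284
```

Run:
```python
from h import *
S=seatR(YAW); T=toolR(S); plan(tip(SEAT+S@[0,0,24.5],T),T)
```

```text
t 13.0 p [585.2 -68.9  60.2] rpy [155.   -0.   83.4] F [-2.3  0.9  5.1] w 0.284
 shift mm tool [-0.2 -0.2  1.2] norm [-0.0005 -0.0005  0.003 ] rows>= 0.029625685200270868
 turn deg [ 0.03 -0.02  0.04] norm [ 0.0009 -0.0007  0.0013] rows>= 0.007292869530530582
```

servo_tool --targets '[[[0, 0, 0], [0, 0, 0]], [[0, 0, -0.01], [0, 0, 0]], [[0, 0, -0.02], [0, 0, 0]], [[0, 0, -0.03], [0, 0, 0]], [[0, 0, -0.05], [0, 0, 0]], [[0, 0, -0.06], [0, 0, 0]], [[0, 0, -0.06], [0, 0, 0]], [[0, 0, -0.04], [0, 0, 0]], [[0, 0, 0], [0, 0, 0]]]'

```text
time: 13.75
tool_pos: [540.3, -63.6, 160.4]
eef_rot: [154.8, -0.1, 83.4]
wrist_force: [0.8, 0.4, -1.5]
gripper_width: 0.28
```

Run:
```python
from h import *
M=np.array([590,-331,0.])
T=toolR(R.from_euler("z",-6.6,degrees=True).as_matrix()); plan(tip(M+[0,0,100],T),T); 
k=viewer.calibration("wrist"); np.savez("w5",**k)
im=viewer.read_camera("wrist"); cv2.imwrite("pics/w5raw.png",im[:,:,::-1]); cv2.imwrite("pics/w5.png",cv2.resize(im[:,:,::-1],None,fx=1.5,fy=1.5))
print(cur()[2]["q"])
```

```text
t 13.75 p [540.3 -63.6 160.4] rpy [ 1.548e+02 -1.000e-01  8.340e+01] F [ 0.8  0.4 -1.5] w 0.28
 shift mm tool [-260.1   32.6  118.6] norm [-0.6504  0.0814  0.2965] rows>= 6.900756809664033
 turn deg [ 2.521e+01 -1.300e-01  1.000e-02] norm [ 8.403e-01 -4.300e-03  2.000e-04] rows>= 3.5207784272414453
[-35.92712788   2.68291924  37.31815104 129.69194598   1.52368258
  23.10047815  -6.77378035]
```

View pics/w5.png

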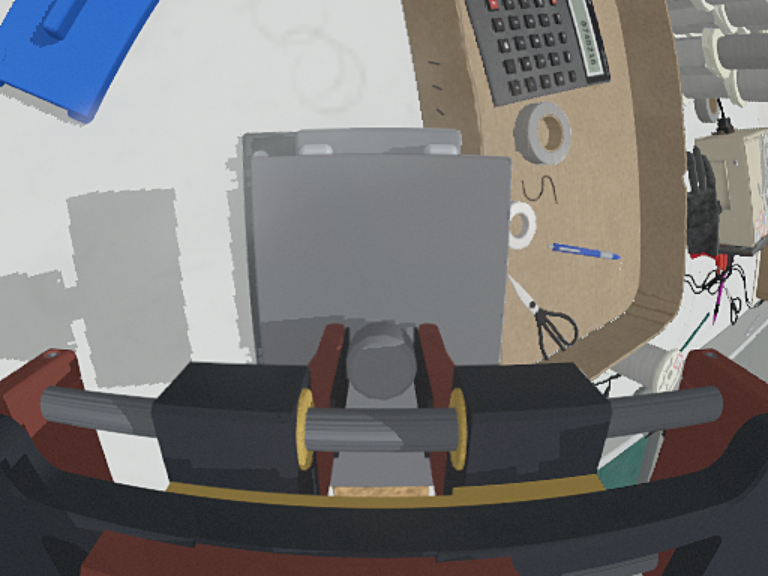

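servo_tool --targets '[[[-0.06, 0, 0], [0.21, -0.001, 0]], [[-0.08, 0, 0], [0.21, -0.001, 0]], [[-0.08, 0, 0], [0.21, -0.001, 0]], [[-0.08, 0, 0], [0.21, -0.001, 0]], [[-0.08, 0, 0], [0, 0, 0]], [[-0.08, 0, 0], [0, 0, 0]], [[-0.08, 0, 0], [0, 0, 0]], [[-0.06, 0, 0], [0, 0, 0]], [[-0.05, 0, 0], [0, 0, 0]], [[0, 0, 0], [0, 0, 0]]]'

```text
time: 14.63
tool_pos: [508.2, -325.4, 156.7]
eef_rot: [179.6, 0.3, 83.0]
wrist_force: [-0.5, 0.3, -1.6]
gripper_width: 0.286
```

Run:
```python
from h import *
M=np.array([590,-331,0.])
T=toolR(R.from_euler("z",-6.6,degrees=True).as_matrix()); plan(tip(M+[0,0,27.5],T),T); 
k=viewer.calibration("wrist")
im=viewer.read_camera("wrist"); cv2.imwrite("pics/w6.png",cv2.resize(im[:,:,::-1],None,fx=1.5,fy=1.5))
im=viewer.read_camera("side"); cv2.imwrite("pics/s6.png",cv2.resize(im[150:340,200:430,::-1],None,fx=3,fy=3))
print(cur()[2]["q"], [ (d["at"],d["p"]) for d in look_for("mat","wrist")])
```

```text
t 14.63 p [ 508.2 -325.4  156.7] rpy [179.6   0.3  83. ] F [-0.5  0.3 -1.6] w 0.286
 shift mm tool [  5.4  80.8 163.3] norm [0.0134 0.2019 0.4084] rows>= 4.371838911401622
 turn deg [ 0.38  0.35 -0.36] norm [ 0.0128  0.0117 -0.012 ] rows>= 0.08837526412414282
[ -1.44291871  26.33636857  40.17754527  99.29061742 -19.11416902
  60.96469517  38.33797304] []
```

View pics/w6.png

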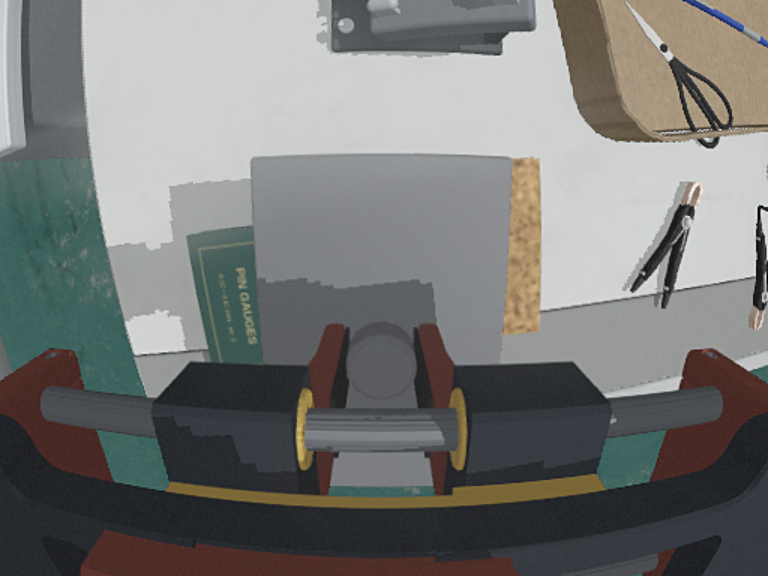

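View pics/s6.png

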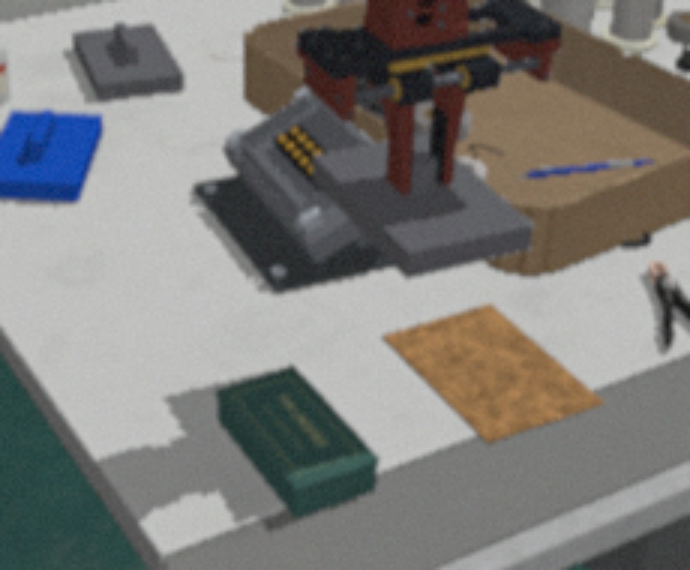

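servo_tool --targets '[[[0.0045, 0.067, 0], [0.0128, 0.0117, -0.012]], [[0.0045, 0.067, 0.04], [0, 0, 0]], [[0.0045, 0.067, 0.06], [0, 0, 0]], [[0, 0, 0.08], [0, 0, 0]], [[0, 0, 0.08], [0, 0, 0]], [[0, 0, 0.07], [0, 0, 0]], [[0, 0, 0.05], [0, 0, 0]], [[0, 0, 0], [0, 0, 0]], [[0, 0, 0], [0, 0, 0]]]'

```text
time: 15.53
tool_pos: [590.5, -321.8, 5.5]
eef_rot: [-179.9, -0.2, 83.8]
wrist_force: [0.0, 0.5, -0.3]
gripper_width: 0.283
```

Run:
```python
from h import *
M=np.array([590,-331,0.])
T=toolR(R.from_euler("z",-6.6,degrees=True).as_matrix()); plan(tip(M+[0,0,27.5],T),T); 
im=viewer.read_camera("side"); cv2.imwrite("pics/s7.png",cv2.resize(im[150:340,200:430,::-1],None,fx=3,fy=3))
```

```text
t 15.53 p [ 590.5 -321.8    5.5] rpy [-179.9   -0.2   83.8] F [ 0.   0.5 -0.3] w 0.283
 shift mm tool [-9.2  0.5 11.6] norm [-0.023   0.0014  0.029 ] rows>= 0.3554904733238118
 turn deg [-0.07 -0.18  0.39] norm [-0.0024 -0.0061  0.013 ] rows>= 0.06122192833358634
```

View pics/s7.png

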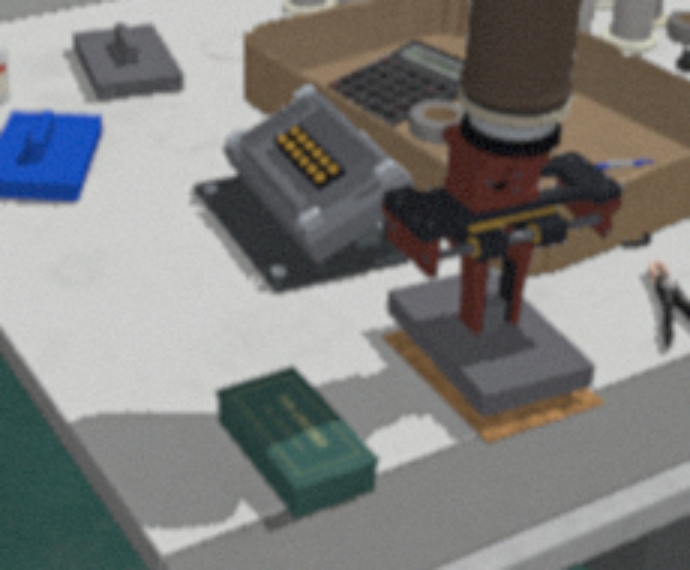

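servo_tool --targets '[[[-0.022, 0, 0.01], [0, 0, 0]], [[0, 0, 0.01], [0, 0, 0]], [[0, 0, 0.0025], [0, 0, 0]], [[0, 0, 0.0025], [0, 0, 0]], [[0, 0, 0], [0, 0, 0]]]'

```text
time: 16.0
tool_pos: [589.8, -332.5, -3.0]
eef_rot: [179.9, -0.1, 83.7]
wrist_force: [-1.3, 0.9, -1.9]
gripper_width: 0.285
```

servo_tool --targets '[[[0, 0, 0.0025], [0, 0, 0]], [[0, 0, 0.0025], [0, 0, 0]]]'

```text
time: 16.17
tool_pos: [589.9, -332.4, -5.0]
eef_rot: [179.9, -0.1, 83.7]
wrist_force: [0.3, 0.1, -1.4]
gripper_width: 0.283
```

servo_tool --targets '[[[0, 0, 0.0025], [0, 0, 0]], [[0, 0, 0], [0, 0, 0]]]'

```text
time: 16.33
tool_pos: [589.6, -332.3, -6.4]
eef_rot: [180.0, -0.1, 83.7]
wrist_force: [-0.0, 0.4, -1.3]
gripper_width: 0.284
```

servo_tool --targets '[[[0, 0, 0.0025], [0, 0, 0]], [[0, 0, 0], [0, 0, 0]]]'

```text
time: 16.5
tool_pos: [589.7, -332.4, -6.6]
eef_rot: [179.9, -0.1, 83.7]
wrist_force: [-1.3, 2.0, 4.3]
gripper_width: 0.284
```

servo_tool --targets '[[[0, 0, 0], [0, 0, 0]], [[0, 0, 0], [0, 0, 0]], [[0, 0, 0], [0, 0, 0]], [[0, 0, 0], [0, 0, 0]], [[0, 0, -0.03], [0, 0, 0]], [[0, 0, -0.06], [0, 0, 0]], [[0, 0, -0.08], [0, 0, 0]], [[0, 0, -0.1], [0, 0, 0]], [[0, 0, -0.1], [0, 0, 0]], [[0, 0, -0.08], [0, 0, 0]]]' --gripper 0.1

```text
time: 17.33
tool_pos: [589.6, -333.5, 176.9]
eef_rot: [179.8, -0.0, 83.7]
wrist_force: [0.3, -0.6, 0.2]
gripper_width: 0.551
```

Run:
```python
from h import *
S=seatR(YAW)
# view pose over seat ; cover at
C0=np.array([577,325,0.]); T=toolR(R.from_euler("z",-13.5,degrees=True).as_matrix())
plan(tip(C0+[0,0,160],T),T); print(cur()[2]["q"])
b=viewer.read_camera("side")[:,:,::-1]; cv2.imwrite("pics/s8.png",cv2.resize(b[130:340,180:430],None,fx=3,fy=2.8,interpolation=2))
b=viewer.read_camera("top")[:,:,::-1]; cv2.imwrite("pics/t8.png",cv2.resize(b[130:240,120:370],None,fx=3.2,fy=3.2,interpolation=2))
cv2.imwrite("pics/t8raw.png",b)
```

```text
t 17.33 p [ 589.6 -333.5  176.9] rpy [179.8  -0.   83.7] F [ 0.3 -0.6  0.2] w 0.551
 shift mm tool [653.1 -85.5  50.5] norm [ 1.6327 -0.2137  0.1263] rows>= 15.84118211273776
 turn deg [ 0.19 -0.04  7.15] norm [ 0.0063 -0.0013  0.2384] rows>= 0.9992873838686626
[  0.57552126  33.03794033  38.89674634  86.24299026 -21.75229059
  68.24118443  36.65723047]
```

View pics/s8.png

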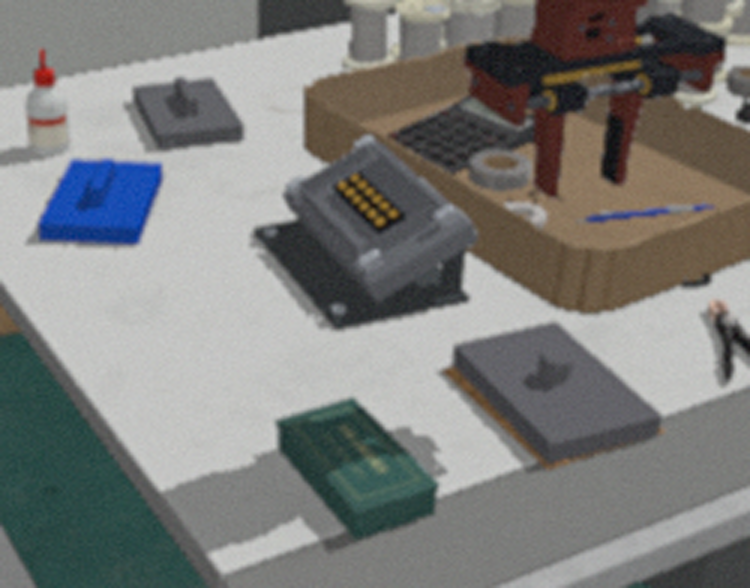

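View pics/t8.png

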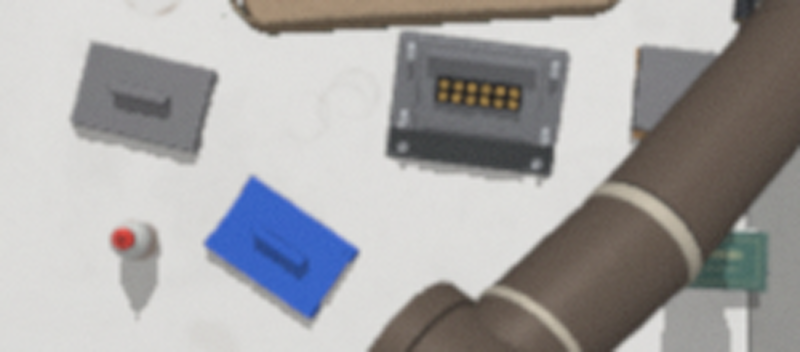

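servo_tool --targets '[[[0.1, -0.013, 0], [0, 0, 0]], [[0.1, -0.013, 0], [0, 0, 0]], [[0.1, -0.013, 0], [0, 0, 0]], [[0.1, -0.013, 0], [0, 0, 0]], [[0.05, -0.007, 0], [0, 0, 0]], [[0, 0, 0], [0, 0, 0]], [[0, 0, 0], [0, 0, 0]]]'

```text
time: 18.02
tool_pos: [585.8, -149.7, 173.2]
eef_rot: [179.9, -0.1, 83.9]
wrist_force: [0.8, -1.8, 0.4]
gripper_width: 0.551
```

Run:
```python
from h import *
k=viewer.calibration("wrist"); np.savez("w9",**k)
b=viewer.read_camera("wrist")[:,:,::-1]; cv2.imwrite("pics/w9raw.png",b); cv2.imwrite("pics/w9.png",cv2.resize(b,None,fx=1.5,fy=1.5))
C0=np.array([577,325,0.]); T=toolR(R.from_euler("z",-13.5,degrees=True).as_matrix())
plan(tip(C0+[0,0,160],T),T)
```

```text
t 18.07 p [ 585.6 -151.7  173.4] rpy [ 1.799e+02 -1.000e-01  8.370e+01] F [ 0.  -0.5  0.2] w 0.551
 shift mm tool [472.8 -60.9  47.5] norm [ 1.182  -0.1522  0.1186] rows>= 11.48818880093745
 turn deg [ 0.07 -0.07  7.21] norm [ 0.0024 -0.0024  0.2403] rows>= 1.0068223565423324
```

View pics/w9.png

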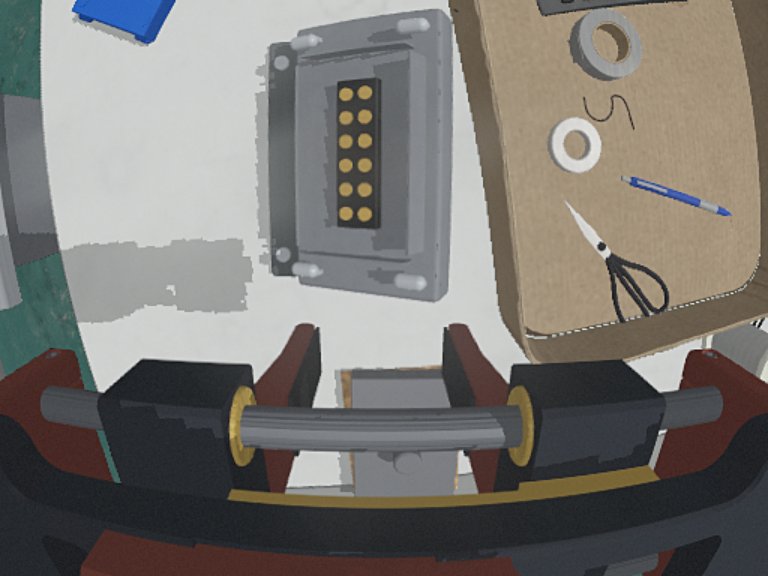

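Run:
```python
from h import *
a=cv2.imread("pics/w9raw.png"); cv2.imwrite("pics/w9z.png",cv2.resize(a[0:205,170:310],None,fx=4,fy=2.9,interpolation=2))
```

```text
(no output)
```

View pics/w9z.png

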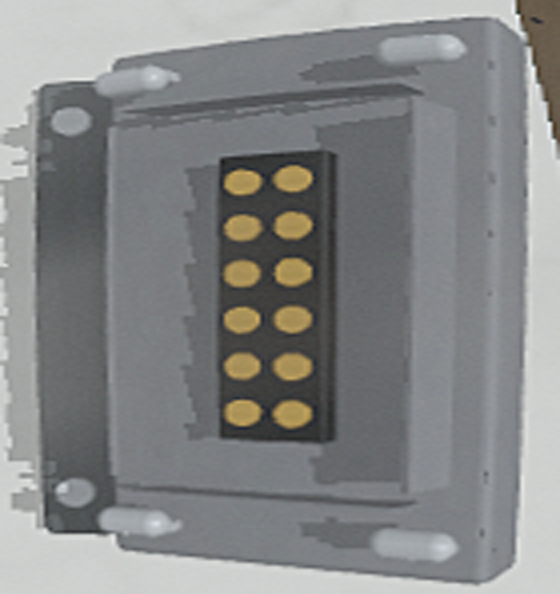

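```bash
cat > fit.py <<'E'
from h import *
from scipy.optimize import least_squares
k0=dict(np.load("w0.npz")); k9=dict(np.load("w9.npz"))
P=np.array([[-40,81,11],[40,81,11],[-40,-81,11],[40,-81,11.]])
U9=np.array([[138,82],[423,49],[138,522],[415,546.]])/[4,2.9]+[170,0]
U0=np.array([[212,82],[491,88],[207,533],[466,540.]])/[4,3.4]+[170,80]
w0=np.array([1,1,.5,.5])[:,None]
def W(p): return P@seatR(p[3]).T+p[:3]
f9=lambda p:(proj("wrist",W(p),k9)-U9).ravel()
f0=lambda p:((proj("wrist",W(p),k0)-U0)*w0).ravel()
for n,f in (("9",f9),("9z",lambda p:np.r_[f9(p),(p[2]-68)*1]),("both",lambda p:np.r_[f9(p),f0(p)*.6])):
    s=least_squares(f,[582,-69,67,-6.6]); print(n,s.x.round(2),s.fun.round(1))
E
python3 fit.py
```

```text
9 [583.14 -69.26  68.2   -6.59] [-0.8 -0.2  0.5  0.6 -0.4 -0.2  0.5 -0.2]
9z [583.14 -69.26  68.05  -6.59] [-0.8 -0.1  0.5  0.6 -0.3 -0.3  0.4 -0.3  0.1]
both [582.97 -69.21  67.49  -6.53] [-0.9  0.   0.2  0.7 -0.4 -0.4  0.3 -0.5  0.7  0.1  0.4  0.2  0.5 -0.2
  0.  -0.3]
```

servo_tool --targets '[[[0.098, -0.0127, 0], [0, 0, 0]], [[0.098, -0.0127, 0], [0, 0, 0]], [[0.098, -0.0127, 0], [0, 0, 0]], [[0.098, -0.0127, 0], [0, 0, 0]], [[0.098, -0.0127, 0], [0, 0, 0]], [[0.098, -0.0127, 0], [0, 0, 0]], [[0.098, -0.0127, 0.02], [0, 0, 0]], [[0.098, -0.0127, 0.02], [0, 0, 0]], [[0.098, -0.0127, 0.02], [0, 0, 0]], [[0.098, -0.0127, 0.02], [0, 0, 0]]]'

```text
time: 18.9
tool_pos: [579.5, 243.4, 141.6]
eef_rot: [179.9, -0.1, 83.5]
wrist_force: [0.7, -0.5, 1.0]
gripper_width: 0.551
```

servo_tool --targets '[[[0.098, -0.0127, 0.02], [0, 0, 0]], [[0.098, -0.0127, 0.02], [0, 0, 0]], [[0, 0, 0], [0, 0, 0.12]], [[0, 0, 0], [0, 0, 0.12]], [[0, 0, 0], [0, 0, 0]]]'

```text
time: 19.32
tool_pos: [578.1, 321.5, 125.2]
eef_rot: [179.9, -0.0, 76.2]
wrist_force: [1.4, -0.2, -0.8]
gripper_width: 0.548
```

```bash
sed -i 's/^SEAT=.*/SEAT=np.array([583.0,-69.2,68.0]); YAW=-6.6/' h.py
python3 - <<'E'
from h import *
for i in range(2):
  k=viewer.calibration("wrist"); np.savez("w10",**k)
  b=viewer.read_camera("wrist")[:,:,::-1]; 
cv2.imwrite("pics/w10raw.png",b); cv2.imwrite("pics/w10.png",cv2.resize(b,None,fx=1.5,fy=1.5))
C0=np.array([577,325,0.]); T=toolR(R.from_euler("z",-13.5,degrees=True).as_matrix())
plan(tip(C0+[0,0,160],T),T); print(cur()[2]["q"])
print([(d["at"],d["p"]) for d in look_for("cover_grip","wrist")])
E
```

```text
t 19.42 p [578.2 320.9 125.8] rpy [179.9  -0.   76.4] F [ 0.8  0.2 -0.7] w 0.552
 shift mm tool [ 3.7 -2.1 -0.6] norm [ 0.0093 -0.0053 -0.0015] rows>= 0.10344494347929513
 turn deg [ 0.1  -0.04 -0.06] norm [ 0.0032 -0.0015 -0.0019] rows>= 0.016850834408413454
[-56.70983645  33.49326226  35.37628939  91.75841878 -21.2836492
  61.51384235 -29.14579002]
[([582.3, 337.4, 25.6], 0.82), ([466.6, 167.8, 20.9], 0.62)]
```

View pics/w10.png

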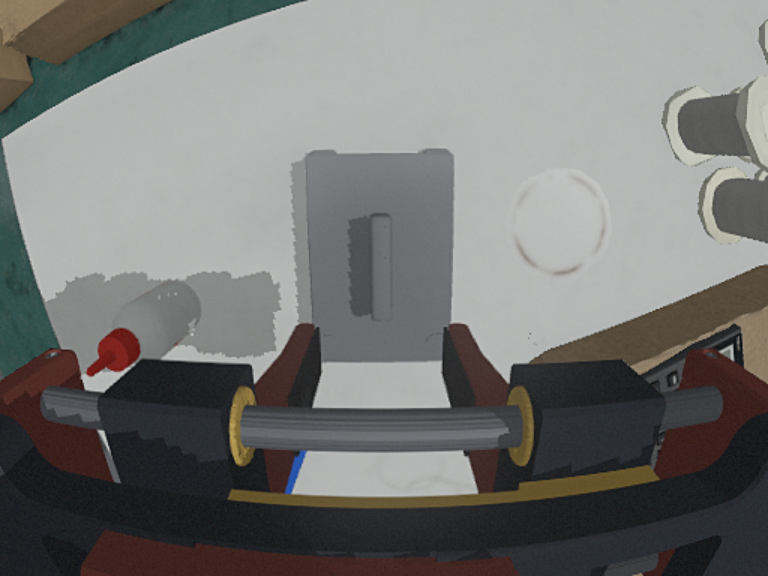

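Run:
```python
from h import *
from scipy.optimize import least_squares
k=dict(np.load("w10.npz")); print(k["T"][:3,3])
P=np.array([[-50,75,22],[50,75,22],[-50,-75,22],[50,-75,22],[0,35,46],[0,-35,46.]])
U=np.array([[307,153],[453,152],[313,360],[443,360],[381.5,214],[381.5,320]])/1.5
def f(p): return (proj("wrist",P@R.from_euler("z",p[2],degrees=True).as_matrix().T+[p[0],p[1],0],k)-U).ravel()
s=least_squares(f,[577,325,-13.5]); print(s.x.round(2),s.fun.round(1))
a=cv2.imread("pics/w10raw.png"); cv2.imwrite("pics/w10z.png",cv2.resize(a[90:250,190:315],None,fx=5,fy=3.6,interpolation=2))
```

```text
[594.33343373 387.62189552 320.86804908]
[579.7  327.55 -13.92] [-1.  -1.2  1.6  0.  -0.8  0.4  2.7  0.8 -0.9 -0.4 -1.3  0.7]
```

View pics/w10z.png

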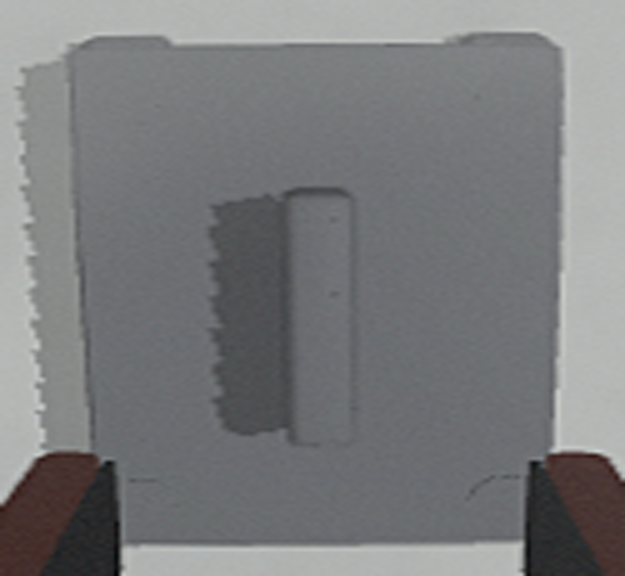

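Run:
```python
from h import *
from scipy.optimize import least_squares
k=dict(np.load("w10.npz"))
P=np.array([[-50,75,22],[50,75,22],[-50,-75,22],[50,-75,22],[0,35,46],[0,-35,46.]])
U=np.array([[74,45],[562,45],[93,543],[552,543],[320,190],[322,443.]])/[5,3.6]+[190,90]
def f(p): return (proj("wrist",P@R.from_euler("z",p[2],degrees=True).as_matrix().T+[p[0],p[1],0],k)-U).ravel()
s=least_squares(f,[577,325,-13.5]); print(s.x.round(2),s.fun.round(1))
x,y,a=s.x
T=toolR(R.from_euler("z",a,degrees=True).as_matrix()); plan(tip([x,y,24.5],T),T)
```

```text
[580.43 326.87 -13.35] [-1.  -0.7  1.3 -1.1  0.7  0.4 -0.9 -0.  -0.   0.  -0.1  1.5]
t 19.47 p [578.1 321.2 126. ] rpy [ 1.799e+02 -1.000e-01  7.650e+01] F [ 0.4 -0.1  0. ] w 0.551
 shift mm tool [  5.9   0.8 135.1] norm [0.0148 0.0019 0.3377] rows>= 3.2421803822185544
 turn deg [ 0.09 -0.08 -0.2 ] norm [ 0.003  -0.0025 -0.0066] rows>= 0.03199927567491331
```

servo_tool --targets '[[[0.0148, 0.0019, 0.05], [0, 0, -0.0066]], [[0, 0, 0.07], [0, 0, 0]], [[0, 0, 0.07], [0, 0, 0]], [[0, 0, 0.06], [0, 0, 0]], [[0, 0, 0.04], [0, 0, 0]], [[0, 0, 0.025], [0, 0, 0]], [[0, 0, 0], [0, 0, 0]], [[0, 0, 0], [0, 0, 0]]]'

```text
time: 20.13
tool_pos: [579.8, 328.1, 0.2]
eef_rot: [179.9, -0.1, 76.7]
wrist_force: [-0.6, -0.3, 0.0]
gripper_width: 0.55
```

Run:
```python
from h import *
T=toolR(R.from_euler("z",-13.35,degrees=True).as_matrix()); plan(tip([580.4,326.9,24.5],T),T)
b=viewer.read_camera("wrist")[:,:,::-1]; cv2.imwrite("pics/w11.png",cv2.resize(b,None,fx=1.5,fy=1.5))
```

```text
t 20.13 p [5.798e+02 3.281e+02 2.000e-01] rpy [ 1.799e+02 -1.000e-01  7.670e+01] F [-0.6 -0.3  0. ] w 0.55
 shift mm tool [-1.1  0.8  9.3] norm [-0.0028  0.002   0.0234] rows>= 0.22649943462688324
 turn deg [ 0.06 -0.1   0.01] norm [ 0.0021 -0.0033  0.0004] rows>= 0.0167541646844636
```

View pics/w11.png

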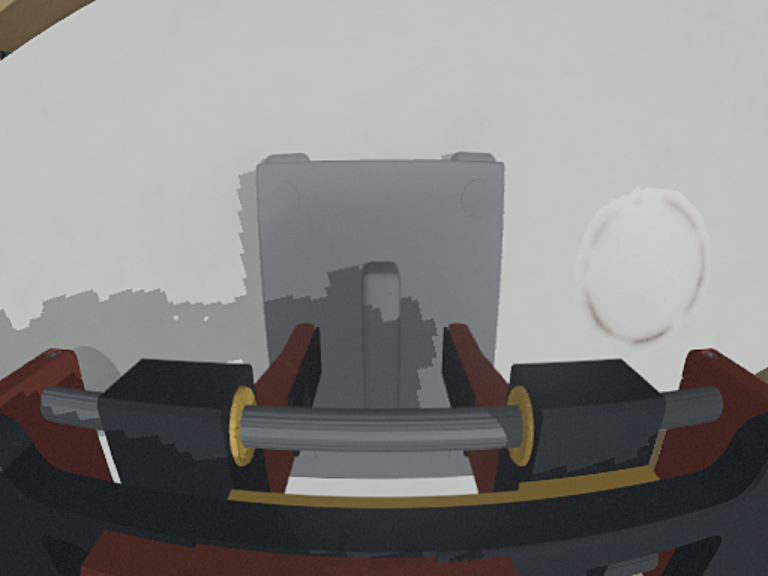

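servo_tool --targets '[[[-0.002, 0.001, 0.011], [0, 0, 0]], [[0, 0, 0.01], [0, 0, 0]], [[0, 0, 0], [0, 0, 0]]]'

```text
time: 20.43
tool_pos: [579.3, 328.0, -8.7]
eef_rot: [180.0, -0.1, 76.7]
wrist_force: [-1.0, 0.5, -0.5]
gripper_width: 0.549
```

servo_tool --targets '[[[0, 0, 0], [0, 0, 0]], [[0, 0, 0], [0, 0, 0]], [[0, 0, 0], [0, 0, 0]], [[0, 0, 0], [0, 0, 0]], [[0, 0, 0], [0, 0, 0]], [[0, 0, 0], [0, 0, 0]], [[0, 0, 0], [0, 0, 0]], [[0, 0, 0], [0, 0, 0]]]' --gripper -1 --grip_force 45

```text
time: 21.1
tool_pos: [579.5, 328.0, -8.5]
eef_rot: [179.9, -0.1, 76.7]
wrist_force: [0.4, 0.1, -0.1]
gripper_width: 0.156
```

Run:
```python
from h import *
T=toolR(R.from_euler("z",-13.35,degrees=True).as_matrix()); plan(tip([580.4,326.9,24.5],T),T)
k=viewer.calibration("wrist"); np.savez("w12",**k); p,C,s=cur(); np.savez("w12s",p=p,C=C)
b=viewer.read_camera("wrist")[:,:,::-1]; cv2.imwrite("pics/w12raw.png",b); cv2.imwrite("pics/w12z.png",cv2.resize(b[85:250,160:350],None,fx=4,fy=3.5,interpolation=2))
```

```text
t 21.1 p [579.5 328.   -8.5] rpy [ 1.799e+02 -1.000e-01  7.670e+01] F [ 0.4  0.1 -0.1] w 0.156
 shift mm tool [-0.9  1.2  0.6] norm [-0.0022  0.0029  0.0015] rows>= 0.03752785301582986
 turn deg [ 0.05 -0.11  0.04] norm [ 0.0017 -0.0036  0.0013] rows>= 0.0175973325177174
```

View pics/w12z.png

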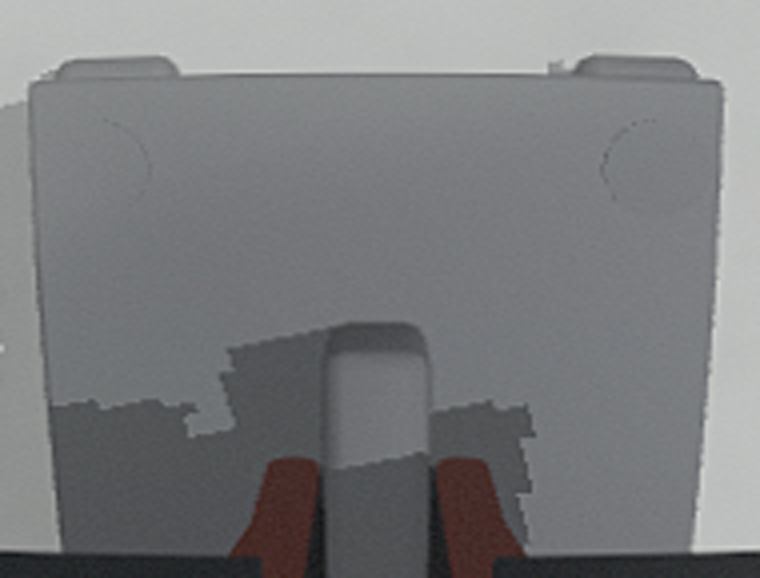

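Run:
```python
from h import *
from scipy.optimize import least_squares
k=dict(np.load("w12.npz")); d=np.load("w12s.npz"); p,C=d["p"],d["C"]
P=np.array([[-50,75,22],[50,75,22],[0,35,46],[-40,60,22],[40,60,22]])
U=np.array([[30,80],[721,80],[377,352],[100,167],[655,167.]])/[4,3.5]+[160,85]
def f(q): return (proj("wrist",P@R.from_euler("z",q[2],degrees=True).as_matrix().T+[q[0],q[1],q[3] if len(q)>3 else 0],k)-U).ravel()
for q0 in ([580,327,-13.5],[580,327,-13.5,0]):
    s=least_squares(f,q0); print(s.x.round(2),s.fun.round(1))
    c=np.array([s.x[0],s.x[1],0]); print("cover origin in tool frame",(C.T@(c-p)).round(2), "yaw tool cover", s.x[2], 76.7-90)
```

```text
[579.52 326.24 -13.29] [-2.1 -0.5  2.5 -0.6  0.   0.7 -1.9  0.3  1.5  0.2]
cover origin in tool frame [-1.7   0.46 -8.52] yaw tool cover -13.287661866272254 -13.299999999999997
[579.46 325.94 -13.29  -4.11] [-0.   0.1  0.5  0.1  0.  -0.7 -0.3  0.3 -0.2  0.3]
cover origin in tool frame [-2.01  0.47 -8.52] yaw tool cover -13.287244072183773 -13.299999999999997
```

servo_tool --targets '[[[0, 0, -0.01], [0, 0, 0]], [[0, 0, -0.03], [0, 0, 0]], [[0, 0, -0.06], [0, 0, 0]], [[0, 0, -0.08], [0, 0, 0]], [[0, 0, -0.09], [0, 0, 0]], [[0, 0, -0.08], [0, 0, 0]], [[0, 0, -0.06], [0, 0, 0]], [[0, 0, -0.02], [0, 0, 0]]]'

```text
time: 21.82
tool_pos: [581.3, 328.2, 168.8]
eef_rot: [179.7, -0.4, 76.7]
wrist_force: [1.1, -0.5, -0.7]
gripper_width: 0.156
```

```bash
cat >> h.py <<'E'
CV=np.array([-1.8,0.2,-8.5])
def coverT(x,y,z):
    S=seatR(YAW); T=toolR(S); return SEAT+S@[x,y,z]-T@CV, T
E
python3 - <<'E'
from h import *
p,T=coverT(0,0,80); plan(p,T)
E
```

```text
t 21.82 p [581.3 328.2 168.8] rpy [179.7  -0.4  76.7] F [ 1.1 -0.5 -0.7] w 0.156
 shift mm tool [-388.3   62.8   33.8] norm [-0.9707  0.157   0.0846] rows>= 9.46700304956865
 turn deg [-24.65   1.11  -6.71] norm [-0.8216  0.037  -0.2238] rows>= 3.571205095722959
```

servo_tool --targets '[[[-0.09, 0.0145, 0], [0, 0, 0]], [[-0.1, 0.016, 0], [0, 0, 0]], [[-0.1, 0.016, 0], [0, 0, 0]], [[-0.1, 0.016, 0], [0, 0, 0]], [[-0.1, 0.016, 0], [0, 0, 0]], [[-0.1, 0.016, 0], [0, 0, 0]], [[-0.1, 0.016, 0], [0, 0, 0]], [[-0.1, 0.016, 0], [0, 0, 0]], [[-0.1, 0.016, 0], [0, 0, 0]], [[-0.08, 0.0145, 0], [0, 0, 0]]]'

```text
time: 22.65
tool_pos: [549.6, -67.6, 162.5]
eef_rot: [180.0, -0.1, 76.6]
wrist_force: [-0.0, 0.2, -1.9]
gripper_width: 0.159
```

servo_tool --targets '[[[0, 0, 0], [-0.164, 0.0074, -0.045]], [[0, 0, 0], [-0.164, 0.0074, -0.045]], [[0, 0, 0], [-0.164, 0.0074, -0.045]], [[0, 0, 0], [-0.164, 0.0074, -0.045]], [[0, 0, 0], [-0.164, 0.0074, -0.045]], [[0, 0, 0], [0, 0, 0]], [[0, 0, 0], [0, 0, 0]]]'

```text
time: 23.23
tool_pos: [549.3, -63.6, 162.1]
eef_rot: [155.5, 0.2, 83.5]
wrist_force: [0.1, -0.2, -0.7]
gripper_width: 0.156
```

Run:
```python
from h import *
p,T=coverT(0,0,40); plan(p,T); print(cur()[2]["q"])
b=viewer.read_camera("wrist")[:,:,::-1]; cv2.imwrite("pics/w13.png",cv2.resize(b,None,fx=1.5,fy=1.5))
plan(p,T)
```

```text
t 23.23 p [549.3 -63.6 162.1] rpy [155.5   0.2  83.5] F [ 0.1 -0.2 -0.7] w 0.156
 shift mm tool [ 0.3 -8.4 68.3] norm [ 0.0007 -0.021   0.1707] rows>= 1.649829588931081
 turn deg [-0.51  0.12  0.16] norm [-0.0171  0.0039  0.0055] rows>= 0.07682953354813168
[-42.5819022    4.0058409   45.00030585 128.16492256  -1.68074004
  24.60086464  -3.34966065]
t 23.28 p [551.1 -63.8 163.1] rpy [155.4   0.2  83.5] F [ 0.8  0.4 -0.5] w 0.156
 shift mm tool [  0.4 -10.6  68.4] norm [ 0.0009 -0.0265  0.171 ] rows>= 1.6601647346042208
 turn deg [-0.41  0.16  0.16] norm [-0.0138  0.0053  0.0053] rows>= 0.06576614390630019
```

View pics/w13.png

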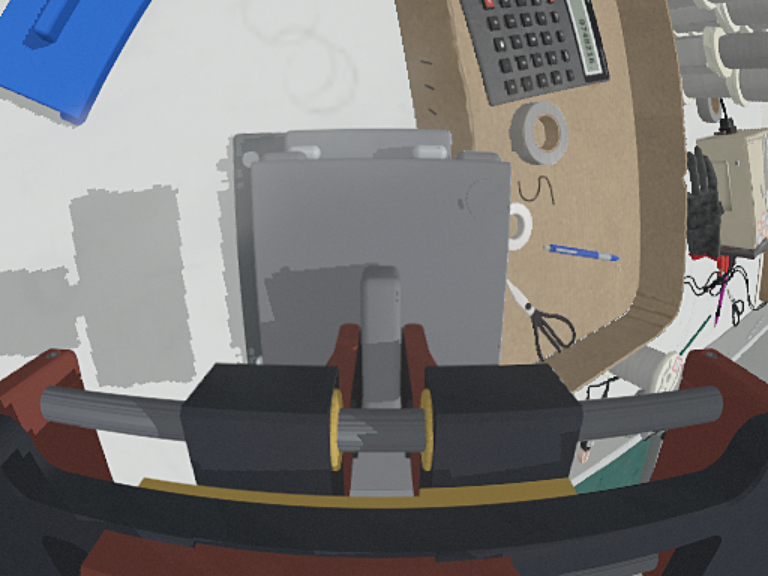

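servo_tool --targets '[[[0.001, -0.0265, 0], [-0.0138, 0.005, 0.005]], [[0, 0, 0.05], [0, 0, 0]], [[0, 0, 0.05], [0, 0, 0]], [[0, 0, 0.03], [0, 0, 0]], [[0, 0, 0], [0, 0, 0]], [[0, 0, 0], [0, 0, 0]], [[0, 0, 0], [0, 0, 0]]]'

```text
time: 23.87
tool_pos: [564.1, -66.1, 111.8]
eef_rot: [154.9, 0.1, 83.3]
wrist_force: [-0.2, -0.4, -1.0]
gripper_width: 0.158
```

Run:
```python
from h import *
p,T=coverT(0,0,20); plan(p,T)
k=viewer.calibration("wrist"); np.savez("w14",**k); q,C,s=cur(); np.savez("w14s",p=q,C=C)
b=viewer.read_camera("wrist")[:,:,::-1]; cv2.imwrite("pics/w14z.png",cv2.resize(b[70:250,140:350],None,fx=3.7,fy=3.2,interpolation=2)); cv2.imwrite("pics/w14raw.png",b)
b=viewer.read_camera("side")[:,:,::-1]; cv2.imwrite("pics/s14.png",cv2.resize(b[130:260,230:370],None,fx=5,fy=4.5,interpolation=2))
plan(p,T)
```

```text
t 23.87 p [564.1 -66.1 111.8] rpy [1.549e+02 1.000e-01 8.330e+01] F [-0.2 -0.4 -1. ] w 0.158
 shift mm tool [ 1.  -1.4 36.2] norm [ 0.0024 -0.0035  0.0906] rows>= 0.8702486861894215
 turn deg [ 0.07  0.1  -0.02] norm [ 0.0024  0.0035 -0.0007] rows>= 0.01805990499513653
t 23.97 p [564.  -65.5 112.1] rpy [154.9   0.   83.4] F [-0.3  0.4 -1.1] w 0.152
 shift mm tool [ 0.4 -1.4 36.7] norm [ 0.0009 -0.0035  0.0916] rows>= 0.8797737257671913
 turn deg [ 0.13  0.04 -0.  ] norm [ 0.0043  0.0014 -0.    ] rows>= 0.018958619269584077
```

View pics/w14z.png

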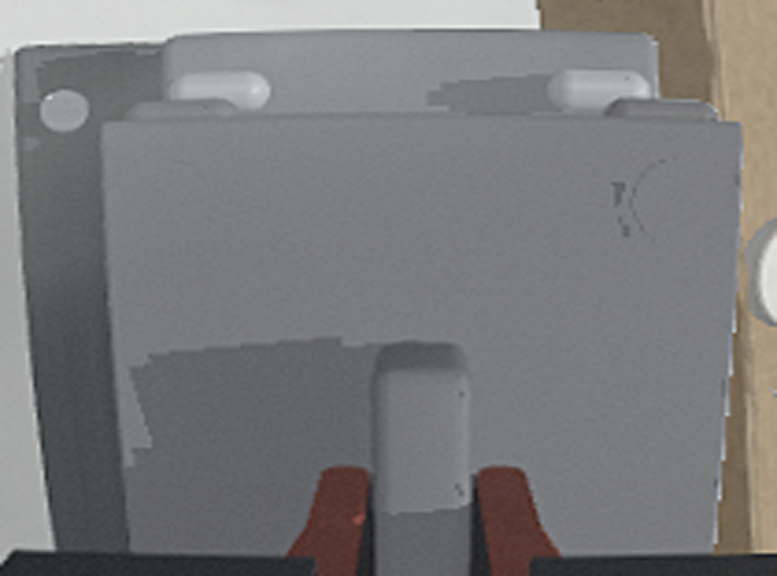

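View pics/s14.png

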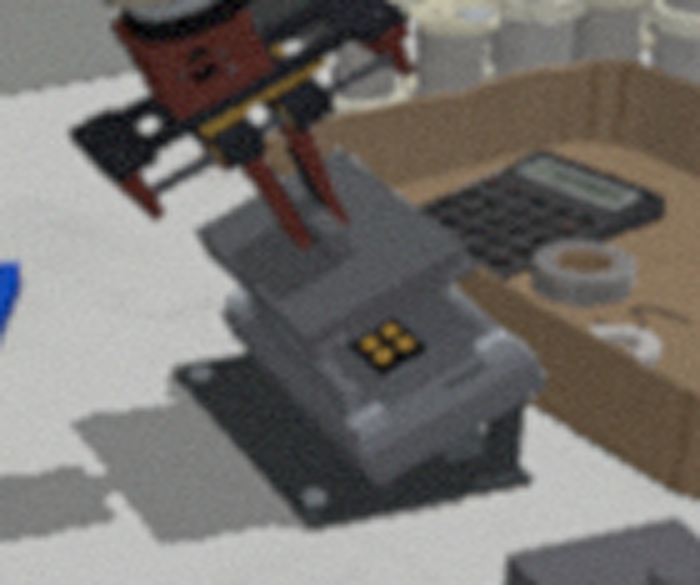

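Run:
```python
from h import *
k=dict(np.load("w14.npz")); d=np.load("w14s.npz"); p,C=d["p"],d["C"]
S=seatR(YAW)
z=lambda P:((proj("wrist",P,k)-[140,70])*[3.7,3.2]).round(1).tolist()
print("clips",z(SEAT+np.array([[-40,81,11],[40,81,11.]])@S.T),"seen (219,91),(601,90)")
# cover in tool frame: cover axes x=tool y, y=tool x, z=-tool z
Q=np.array([[-50,75,22],[50,75,22],[-40,79,3],[40,79,3],[0,35,46]])
o=p+C@CV
W=o+np.c_[Q[:,1],Q[:,0],-Q[:,2]]@C.T
print("cover",z(W),"seen (104,122),(742,122),(182,~105),(660,~103),(421,~368)")
```

```text
clips [[227.5, 94.2], [608.6, 93.8]] seen (219,91),(601,90)
cover [[97.8, 119.8], [754.1, 120.2], [186.6, 98.4], [664.7, 98.7], [427.0, 372.8]] seen (104,122),(742,122),(182,~105),(660,~103),(421,~368)
```

servo_tool --targets '[[[0.004, -0.006, 0], [0, 0, 0]], [[0, 0, 0.03], [0, 0, 0]], [[0, 0, 0.03], [0, 0, 0]], [[0, 0, 0.01], [0, 0, 0]], [[0, 0, 0], [0, 0, 0]], [[0, 0, 0], [0, 0, 0]], [[0, 0, 0], [0, 0, 0]]]'

```text
time: 24.55
tool_pos: [573.2, -65.1, 85.4]
eef_rot: [154.9, 0.0, 83.4]
wrist_force: [0.3, 0.8, -1.0]
gripper_width: 0.158
```

Run:
```python
from h import *
p_,T=coverT(0,0,20); plan(p_,T)
k=viewer.calibration("wrist"); np.savez("w15",**k); p,C,s=cur()
b=viewer.read_camera("wrist")[:,:,::-1]; cv2.imwrite("pics/w15z.png",cv2.resize(b[70:250,140:350],None,fx=3.7,fy=3.2,interpolation=2)); cv2.imwrite("pics/w15raw.png",b)
b=viewer.read_camera("side")[:,:,::-1]; cv2.imwrite("pics/s15.png",cv2.resize(b[150:260,250:370],None,fx=6,fy=5,interpolation=2))
S=seatR(YAW)
z=lambda P:((proj("wrist",P,k)-[140,70])*[3.7,3.2]).round(1).tolist()
print("clips",z(SEAT+np.array([[-40,81,11],[40,81,11.]])@S.T))
Q=np.array([[-50,75,22],[50,75,22],[-40,79,3],[40,79,3],[0,35,46]])
o=p+C@CV
W=o+np.c_[Q[:,1],Q[:,0],-Q[:,2]]@C.T
print("cover",z(W))
```

```text
t 24.55 p [573.2 -65.1  85.4] rpy [154.9   0.   83.4] F [ 0.3  0.8 -1. ] w 0.158
 shift mm tool [-1.1  1.7  8.6] norm [-0.0028  0.0042  0.0216] rows>= 0.21242634883063954
 turn deg [ 0.11  0.05 -0.  ] norm [ 0.0037  0.0017 -0.0001] rows>= 0.017200270055411224
clips [[218.4, 97.7], [649.5, 98.5]]
cover [[97.9, 119.7], [754.2, 120.2], [186.7, 98.4], [664.7, 98.7], [427.1, 372.8]]
```

View pics/w15z.png

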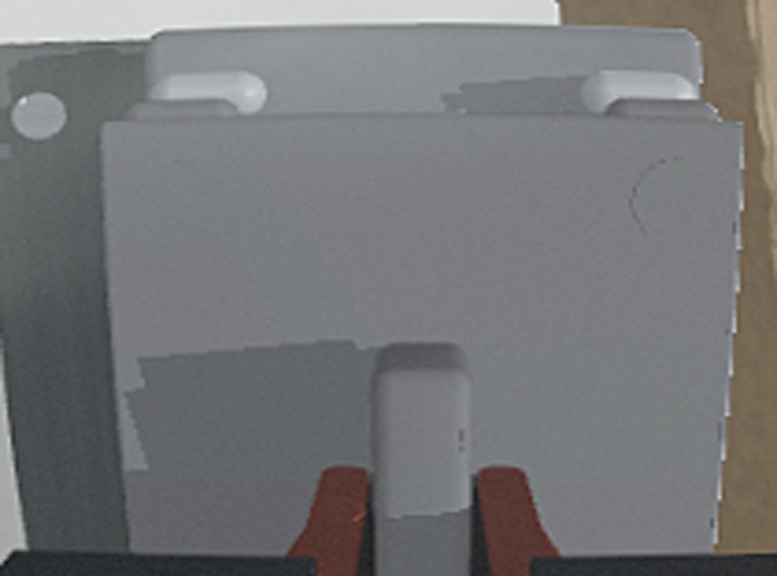

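View pics/s15.png

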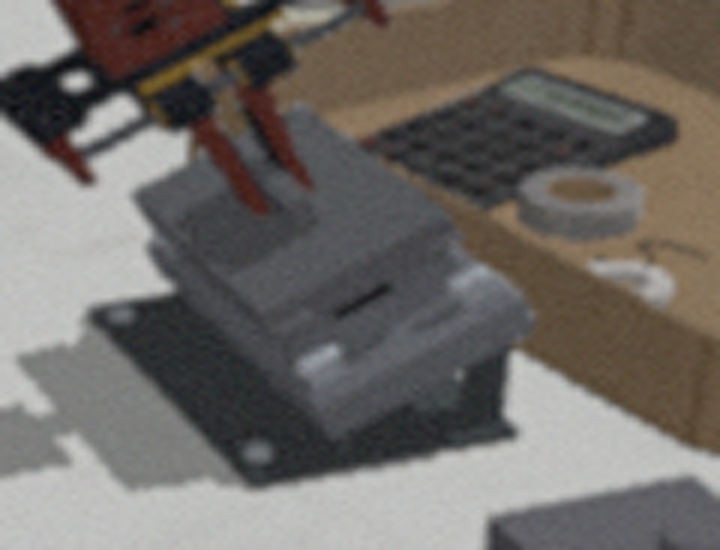

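servo_tool --targets '[[[0, 0.0015, 0.01], [0, 0, 0]], [[0, 0, 0.01], [0, 0, 0]], [[0, 0, 0.005], [0, 0, 0]], [[0, 0, 0], [0, 0, 0]]]'

```text
time: 24.98
tool_pos: [577.8, -65.6, 75.4]
eef_rot: [155.0, 0.1, 83.4]
wrist_force: [-1.2, 1.2, -2.2]
gripper_width: 0.155
```

servo_tool --targets '[[[0, 0, 0.005], [0, 0, 0]], [[0, 0, 0.0025], [0, 0, 0]], [[0, 0, 0], [0, 0, 0]]]'

```text
time: 25.23
tool_pos: [579.1, -65.9, 73.1]
eef_rot: [154.9, 0.1, 83.4]
wrist_force: [-0.2, 0.1, -1.3]
gripper_width: 0.155
```

Run:
```python
from h import *
p_,T=coverT(0,0,11); plan(p_,T)
b=viewer.read_camera("side")[:,:,::-1]; cv2.imwrite("pics/s16.png",cv2.resize(b[150:260,250:370],None,fx=6,fy=5,interpolation=2))
```

```text
t 25.23 p [579.1 -65.9  73.1] rpy [1.549e+02 1.000e-01 8.340e+01] F [-0.2  0.1 -1.3] w 0.155
 shift mm tool [-1.1  1.5  3.9] norm [-0.0027  0.0038  0.0098] rows>= 0.10364211589265332
 turn deg [0.06 0.07 0.01] norm [0.0021 0.0022 0.0002] rows>= 0.012669553660088534
```

View pics/s16.png

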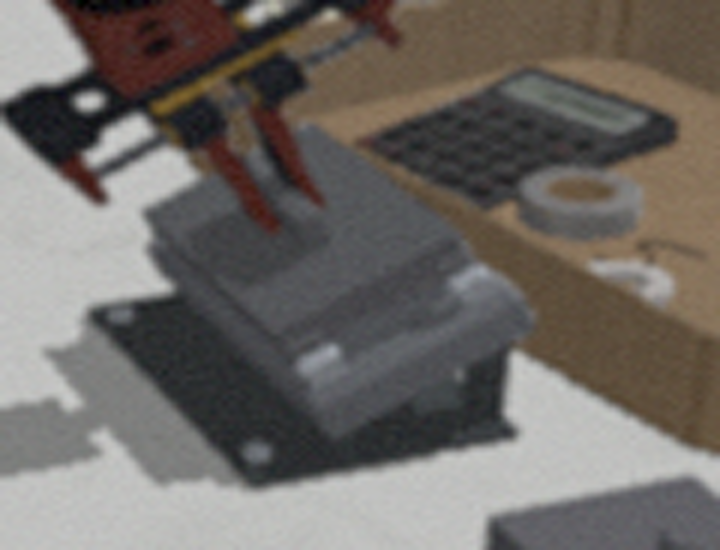

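servo_tool --targets '[[[0, 0, 0.0025], [0, 0, 0]], [[0, 0, 0.0025], [0, 0, 0]], [[0, 0, 0], [0, 0, 0]]]'

```text
time: 25.53
tool_pos: [580.0, -65.8, 71.4]
eef_rot: [154.9, 0.1, 83.4]
wrist_force: [0.8, 0.5, -1.6]
gripper_width: 0.156
```

servo_tool --targets '[[[0, 0, 0.0025], [0, 0, 0]], [[0, 0, 0], [0, 0, 0]]]'

```text
time: 25.7
tool_pos: [580.5, -66.4, 70.7]
eef_rot: [154.9, 0.1, 83.3]
wrist_force: [-1.6, -1.7, 1.4]
gripper_width: 0.159
```

servo_tool --targets '[[[0, 0, 0.0025], [0, 0, 0]], [[0, 0, 0], [0, 0, 0]]]'

```text
time: 25.87
tool_pos: [580.9, -66.7, 70.2]
eef_rot: [154.9, 0.0, 83.3]
wrist_force: [-6.8, -2.7, 10.2]
gripper_width: 0.156
```

Run:
```python
from h import *
p_,T=coverT(0,0,11); plan(p_,T); print((T.T@cur()[2]["wrist_force"]).round(1))
b=viewer.read_camera("side")[:,:,::-1]; cv2.imwrite("pics/s17.png",cv2.resize(b[150:260,250:370],None,fx=6,fy=5,interpolation=2))
b=viewer.read_camera("wrist")[:,:,::-1]; cv2.imwrite("pics/w17z.png",cv2.resize(b[70:250,140:350],None,fx=3.7,fy=3.2,interpolation=2)); cv2.imwrite("pics/w15raw.png",b)
```

```text
t 25.87 p [580.9 -66.7  70.2] rpy [154.9   0.   83.3] F [-6.8 -2.7 10.2] w 0.156
 shift mm tool [-0.5  1.   0.5] norm [-0.0012  0.0026  0.0012] rows>= 0.02996104400786747
 turn deg [ 0.12  0.07 -0.04] norm [ 0.0041  0.0025 -0.0015] rows>= 0.02094947414698349
[ -3.5  -1.5 -12. ]
```

View pics/s17.png

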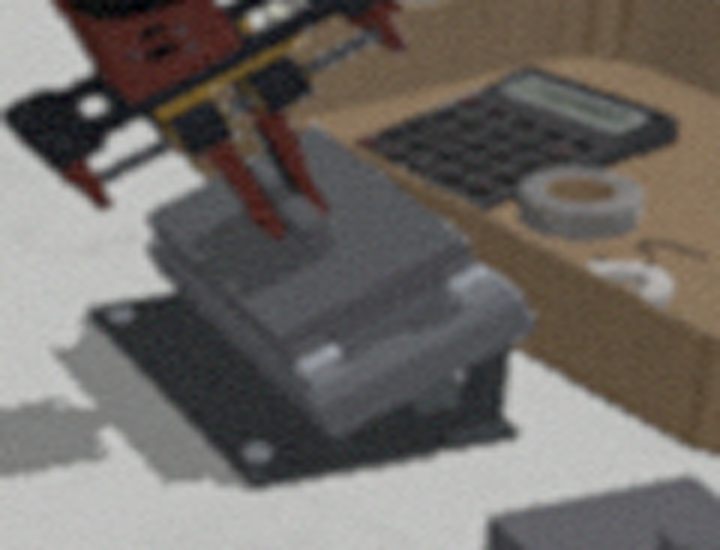

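View pics/w17z.png

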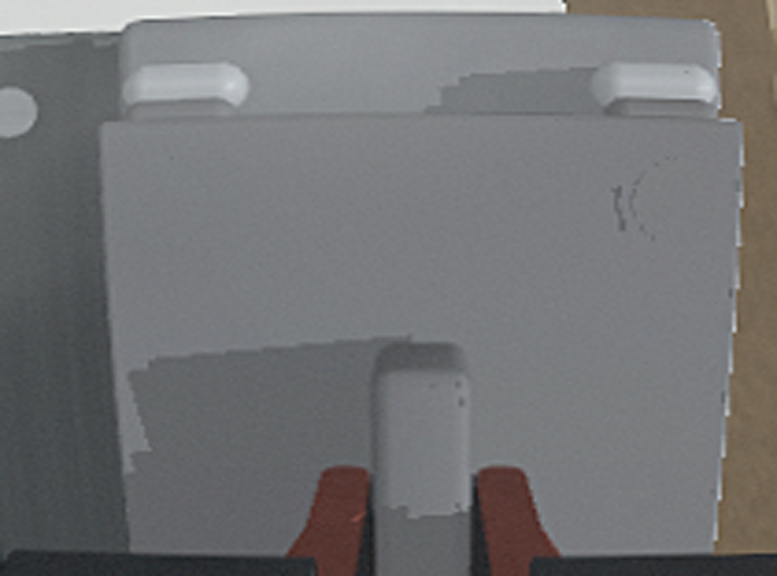

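servo_tool --targets '[[[0, 0, -0.002], [0, 0, 0]], [[0, 0, 0], [0, 0, 0]], [[0, 0, 0], [0, 0, 0]], [[0, 0, 0], [0, 0, 0]], [[0, 0, 0], [0, 0, 0]], [[0, 0, -0.02], [0, 0, 0]], [[0, 0, -0.04], [0, 0, 0]], [[0, 0, -0.05], [0, 0, 0]], [[0, 0, 0], [0, 0, 0]]]' --gripper 0

```text
time: 26.72
tool_pos: [562.2, -63.2, 112.3]
eef_rot: [154.8, 0.0, 83.4]
wrist_force: [0.6, -0.4, -0.3]
gripper_width: 0.501
```

```bash
cat >> h.py <<'E'
def pad(x,y,z):
    S=seatR(YAW); T=toolR(S); return tip(SEAT+S@[x,y,z],T),T
E
python3 - <<'E'
from h import *
b=viewer.read_camera("wrist")[:,:,::-1]; cv2.imwrite("pics/w18z.png",cv2.resize(b[70:250,140:350],None,fx=3.7,fy=3.2,interpolation=2))
plan(*pad(-40,-60,60))
E
```

```text
t 26.77 p [562.7 -62.5 111.5] rpy [154.8   0.   83.5] F [-0.5 -0.4 -0.2] w 0.496
 shift mm tool [-64.2 -39.6  21.7] norm [-0.1606 -0.099   0.0542] rows>= 1.8830147569191604
 turn deg [ 0.21 -0.04  0.1 ] norm [ 0.007  -0.0014  0.0033] rows>= 0.03302081319904981
```

View pics/w18z.png

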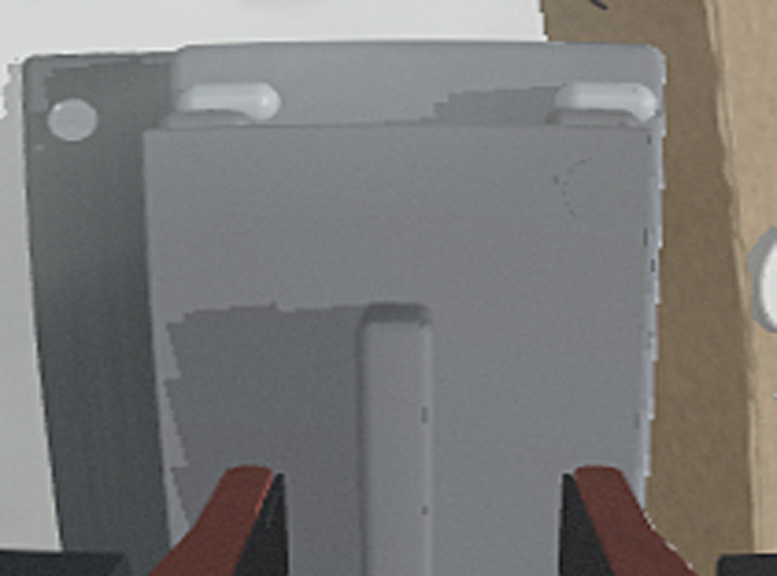

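servo_tool --targets '[[[-0.08, -0.05, 0], [0.007, 0, 0.0033]], [[-0.08, -0.05, 0], [0, 0, 0]], [[0, 0, 0], [0, 0, 0]], [[0, 0, 0], [0, 0, 0]], [[0, 0, 0], [0, 0, 0]], [[0, 0, 0], [0, 0, 0]], [[0, 0, 0], [0, 0, 0]], [[0, 0, 0], [0, 0, 0]]]' --gripper -1

```text
time: 27.43
tool_pos: [522.5, -117.3, 94.5]
eef_rot: [155.1, 0.0, 83.5]
wrist_force: [-0.2, 0.1, -0.6]
gripper_width: 0.006
```

Run:
```python
from h import *
plan(*pad(-42,-60,36))
b=viewer.read_camera("wrist")[:,:,::-1]; cv2.imwrite("pics/w19.png",cv2.resize(b,None,fx=1.5,fy=1.5))
```

```text
t 27.43 p [ 522.5 -117.3   94.5] rpy [155.1   0.   83.5] F [-0.2  0.1 -0.6] w 0.006
 shift mm tool [-5.2 -3.6 44.7] norm [-0.0131 -0.0091  0.1117] rows>= 1.0826286215444136
 turn deg [-0.14 -0.03  0.08] norm [-0.0048 -0.0009  0.0025] rows>= 0.02307506067789334
```

View pics/w19.png

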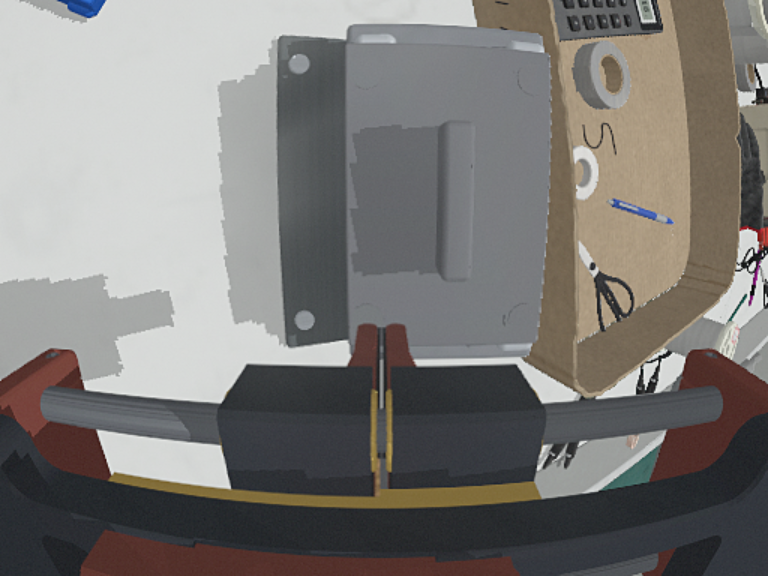

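servo_tool --targets '[[[-0.013, -0.009, 0.03], [-0.005, 0, 0]], [[0, 0, 0.04], [0, 0, 0]], [[0, 0, 0.03], [0, 0, 0]], [[0, 0, 0], [0, 0, 0]], [[0, 0, 0], [0, 0, 0]], [[0, 0, 0], [0, 0, 0]]]'

```text
time: 27.98
tool_pos: [534.6, -125.5, 57.1]
eef_rot: [155.0, 0.0, 83.3]
wrist_force: [-0.3, 0.1, 0.4]
gripper_width: 0.01
```

Run:
```python
from h import *
plan(*pad(-42,-60,33))
```

```text
t 27.98 p [ 534.6 -125.5   57.1] rpy [155.    0.   83.3] F [-0.3  0.1  0.4] w 0.01
 shift mm tool [1.5 0.3 8.3] norm [0.0038 0.0008 0.0206] rows>= 0.2014661683949632
 turn deg [-0.    0.03 -0.07] norm [-0.      0.0012 -0.0023] rows>= 0.010879617549655418
```

servo_tool --targets '[[[0.002, 0, 0.01], [0, 0, 0]], [[0, 0, 0.006], [0, 0, 0]], [[0, 0, 0.003], [0, 0, 0]], [[0, 0, 0.003], [0, 0, 0]], [[0, 0, 0], [0, 0, 0]]]'

```text
time: 28.4
tool_pos: [538.7, -125.0, 49.2]
eef_rot: [155.0, -0.0, 83.3]
wrist_force: [-0.2, -0.6, -0.6]
gripper_width: 0.006
```

servo_tool --targets '[[[0, 0, 0.0025], [0, 0, 0]], [[0, 0, 0.0025], [0, 0, 0]], [[0, 0, 0], [0, 0, 0]]]'

```text
time: 28.65
tool_pos: [539.2, -125.0, 47.2]
eef_rot: [155.0, -0.0, 83.3]
wrist_force: [-2.1, 1.9, 3.0]
gripper_width: 0.005
```

servo_tool --targets '[[[0, 0, 0.0025], [0, 0, 0]], [[0, 0, 0], [0, 0, 0]]]'

```text
time: 28.82
tool_pos: [539.6, -125.3, 46.2]
eef_rot: [155.0, -0.0, 83.3]
wrist_force: [-1.7, -0.1, 2.5]
gripper_width: 0.006
```

servo_tool --targets '[[[0, 0, 0.0025], [0, 0, 0]], [[0, 0, 0], [0, 0, 0]]]'

```text
time: 28.98
tool_pos: [540.0, -125.6, 45.2]
eef_rot: [155.0, -0.0, 83.3]
wrist_force: [-1.3, 0.3, 2.0]
gripper_width: 0.002
```

servo_tool --targets '[[[0, 0, 0.0025], [0, 0, 0]], [[0, 0, 0], [0, 0, 0]]]'

```text
time: 29.15
tool_pos: [540.3, -125.9, 44.1]
eef_rot: [155.0, 0.0, 83.3]
wrist_force: [-2.4, -0.3, 0.2]
gripper_width: 0.003
```

Run:
```python
from h import *
plan(*pad(-42,-60,22))
b=viewer.read_camera("side")[:,:,::-1]; cv2.imwrite("pics/s20.png",cv2.resize(b[150:260,250:370],None,fx=6,fy=5,interpolation=2))
b=viewer.read_camera("wrist")[:,:,::-1]; cv2.imwrite("pics/w20.png",cv2.resize(b[0:250,150:400],None,fx=3,fy=2.4,interpolation=2))
```

```text
t 29.15 p [ 540.3 -125.9   44.1] rpy [155.    0.   83.3] F [-2.4 -0.3  0.2] w 0.003
 shift mm tool [1.2 0.6 5.1] norm [0.0031 0.0015 0.0128] rows>= 0.12724159305763677
 turn deg [-0.    0.07 -0.1 ] norm [-0.0001  0.0022 -0.0035] rows>= 0.017174355846619256
```

View pics/s20.png

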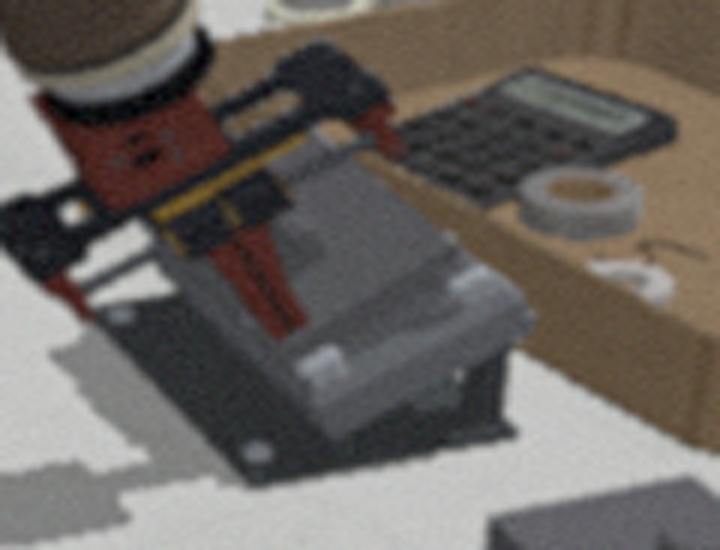

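View pics/w20.png

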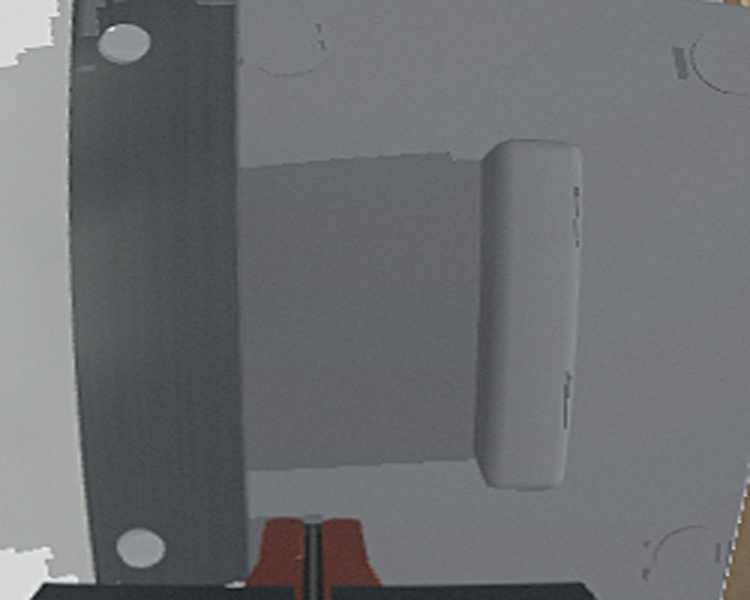

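servo_tool --targets '[[[0, 0, 0.0025], [0, 0, 0]], [[0, 0, 0.0025], [0, 0, 0]], [[0, 0, 0], [0, 0, 0]]]'

```text
time: 29.5
tool_pos: [541.4, -126.0, 42.3]
eef_rot: [155.0, 0.0, 83.3]
wrist_force: [-0.0, -1.1, 0.5]
gripper_width: 0.004
```

servo_tool --targets '[[[0, 0, 0.0025], [0, 0, 0]], [[0, 0, 0], [0, 0, 0]]]'

```text
time: 29.67
tool_pos: [541.9, -126.0, 41.6]
eef_rot: [155.0, 0.0, 83.3]
wrist_force: [-5.3, -1.9, 7.1]
gripper_width: 0.003
```

servo_tool --targets '[[[0, 0, 0.0025], [0, 0, 0]], [[0, 0, 0], [0, 0, 0]]]'

```text
time: 29.83
tool_pos: [542.2, -126.0, 41.2]
eef_rot: [154.9, -0.0, 83.3]
wrist_force: [-11.2, -0.6, 16.5]
gripper_width: 0.005
```

servo_tool --targets '[[[0, 0, 0.0015], [0, 0, 0]], [[0, 0, 0], [0, 0, 0]]]'

```text
time: 30.0
tool_pos: [542.3, -126.0, 41.0]
eef_rot: [154.9, -0.0, 83.3]
wrist_force: [-16.8, -0.1, 24.8]
gripper_width: 0.005
```

servo_tool --targets '[[[0, 0, -0.02], [0, 0, 0]], [[0, 0, -0.06], [0, 0, 0]], [[0.04, 0, -0.08], [0, 0, 0]], [[0.08, 0, -0.05], [0, 0, 0]], [[0.08, 0, 0], [0, 0, 0]], [[0.08, 0, 0], [0, 0, 0]], [[0, 0, 0], [0, 0, 0]], [[0, 0, 0], [0, 0, 0]]]'

```text
time: 30.67
tool_pos: [532.3, -36.3, 89.0]
eef_rot: [154.9, 0.3, 84.1]
wrist_force: [0.0, -1.4, -0.0]
gripper_width: 0.003
```

Run:
```python
from h import *
plan(*pad(-42,60,36))
np.savez("w21",**viewer.calibration("wrist"))
b=viewer.read_camera("wrist")[:,:,::-1]; cv2.imwrite("pics/w21raw.png",b);cv2.imwrite("pics/w21.png",cv2.resize(b,None,fx=1.5,fy=1.5))
b=viewer.read_camera("side")[:,:,::-1]; cv2.imwrite("pics/s21.png",cv2.resize(b[150:260,250:370],None,fx=6,fy=5,interpolation=2))
```

```text
t 30.67 p [532.3 -36.3  89. ] rpy [154.9   0.3  84.1] F [ 0.  -1.4 -0. ] w 0.003
 shift mm tool [33.2 -1.4 39.5] norm [ 0.083  -0.0036  0.0988] rows>= 1.2378750116757349
 turn deg [ 0.12 -0.02  0.74] norm [ 0.004  -0.0005  0.0246] rows>= 0.10432791394771423
```

View pics/w21.png

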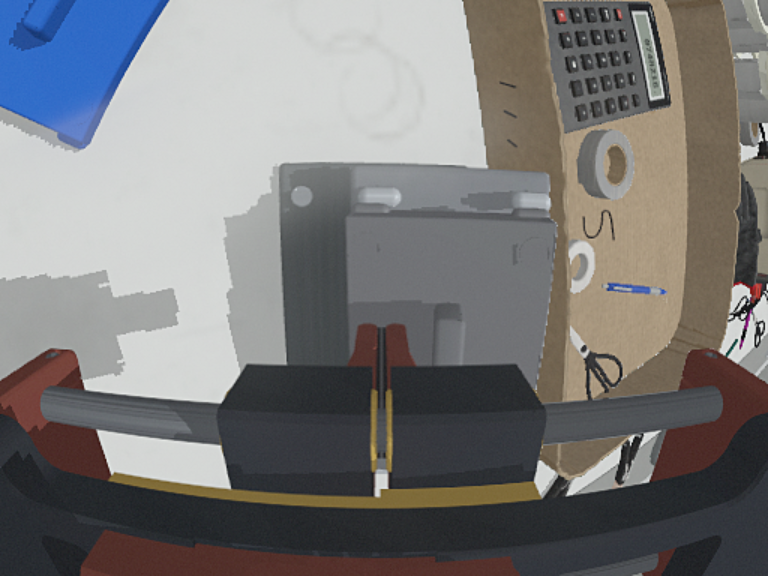

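View pics/s21.png

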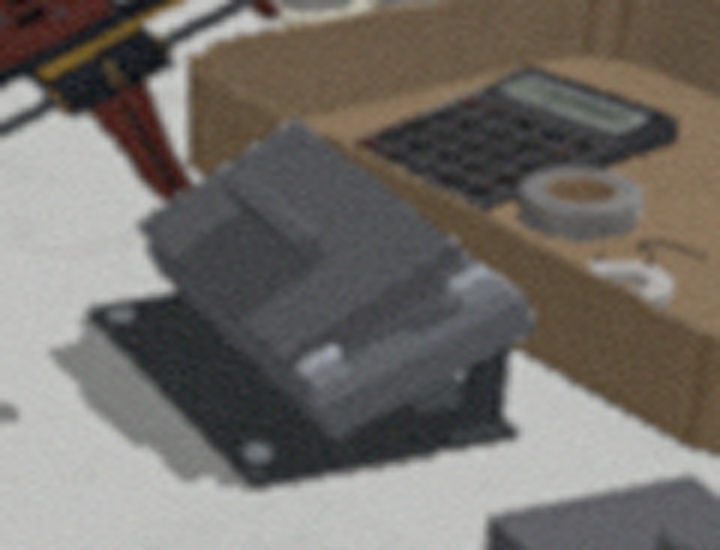

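servo_tool --targets '[[[0.083, -0.0036, 0.03], [0.004, 0, 0.0246]], [[0, 0, 0.035], [0, 0, 0]], [[0, 0, 0.025], [0, 0, 0]], [[0, 0, 0], [0, 0, 0]], [[0, 0, 0], [0, 0, 0]], [[0, 0, 0], [0, 0, 0]]]'

```text
time: 31.27
tool_pos: [549.0, -12.5, 56.0]
eef_rot: [155.0, -0.1, 82.6]
wrist_force: [0.1, -0.8, 0.5]
gripper_width: 0.005
```

Run:
```python
from h import *
plan(*pad(-41,60,33))
```

```text
t 31.27 p [549.  -12.5  56. ] rpy [ 1.55e+02 -1.00e-01  8.26e+01] F [ 0.1 -0.8  0.5] w 0.005
 shift mm tool [7.6 0.5 6.7] norm [0.0191 0.0012 0.0168] rows>= 0.24436184616746812
 turn deg [ 0.01  0.3  -0.76] norm [ 0.0003  0.0099 -0.0253] rows>= 0.11393287681784837
```

servo_tool --targets '[[[0.018, 0.001, 0], [0, 0.01, -0.025]], [[0, 0, 0.008], [0, 0, 0]], [[0, 0, 0.005], [0, 0, 0]], [[0, 0, 0.0025], [0, 0, 0]], [[0, 0, 0], [0, 0, 0]]]'

```text
time: 31.68
tool_pos: [553.3, -2.6, 50.2]
eef_rot: [155.0, -0.0, 83.7]
wrist_force: [-0.5, 1.3, 2.0]
gripper_width: 0.004
```

servo_tool --targets '[[[0, 0, 0.0025], [0, 0, 0]], [[0, 0, 0.0025], [0, 0, 0]], [[0, 0, 0], [0, 0, 0]]]'

```text
time: 31.93
tool_pos: [553.9, -2.4, 48.5]
eef_rot: [155.0, -0.0, 83.7]
wrist_force: [-0.3, 1.5, 2.6]
gripper_width: 0.003
```

servo_tool --targets '[[[0, 0, 0.0025], [0, 0, 0]], [[0, 0, 0], [0, 0, 0]]]'

```text
time: 32.1
tool_pos: [554.3, -2.5, 47.5]
eef_rot: [155.0, -0.0, 83.7]
wrist_force: [-0.8, 0.6, 2.5]
gripper_width: 0.004
```

servo_tool --targets '[[[0, 0, 0.0025], [0, 0, 0]], [[0, 0, 0], [0, 0, 0]]]'

```text
time: 32.27
tool_pos: [554.7, -2.8, 46.5]
eef_rot: [155.0, 0.0, 83.7]
wrist_force: [0.1, 0.7, 0.8]
gripper_width: 0.004
```

servo_tool --targets '[[[0, 0, 0.0025], [0, 0, 0]], [[0, 0, 0.0025], [0, 0, 0]], [[0, 0, 0], [0, 0, 0]]]'

```text
time: 32.52
tool_pos: [555.6, -3.3, 44.6]
eef_rot: [155.0, 0.0, 83.7]
wrist_force: [0.5, -0.4, 0.1]
gripper_width: 0.008
```

servo_tool --targets '[[[0, 0, 0.0025], [0, 0, 0]], [[0, 0, 0.0025], [0, 0, 0]], [[0, 0, 0], [0, 0, 0]]]'

```text
time: 32.77
tool_pos: [556.4, -3.5, 42.8]
eef_rot: [155.0, 0.0, 83.7]
wrist_force: [-0.2, 0.1, 0.3]
gripper_width: 0.009
```

servo_tool --targets '[[[0, 0, 0.0025], [0, 0, 0]], [[0, 0, 0], [0, 0, 0]]]'

```text
time: 32.93
tool_pos: [556.8, -3.5, 42.0]
eef_rot: [155.0, 0.0, 83.7]
wrist_force: [-1.6, -0.7, 4.5]
gripper_width: 0.006
```

Run:
```python
from h import *
plan(*pad(-41,60,22))
```

```text
t 32.93 p [556.8  -3.5  42. ] rpy [155.    0.   83.7] F [-1.6 -0.7  4.5] w 0.006
 shift mm tool [-2.3  0.4  2.2] norm [-0.0057  0.0011  0.0055] rows>= 0.07688524039337724
 turn deg [ 0.   -0.1   0.24] norm [ 0.0001 -0.0034  0.0081] rows>= 0.03676483902774282
```

servo_tool --targets '[[[0, 0, 0.0025], [0, 0, 0]], [[0, 0, 0], [0, 0, 0]]]'

```text
time: 33.1
tool_pos: [557.4, -3.6, 41.7]
eef_rot: [154.9, -0.0, 83.6]
wrist_force: [-8.2, 0.2, 14.7]
gripper_width: 0.002
```

servo_tool --targets '[[[0, 0, 0.0025], [0, 0, 0]], [[0, 0, 0], [0, 0, 0]]]'

```text
time: 33.27
tool_pos: [557.8, -3.5, 41.4]
eef_rot: [154.9, -0.1, 83.6]
wrist_force: [-17.0, 0.5, 29.8]
gripper_width: 0.004
```

Run:
```python
from h import *
plan(*pad(-41,60,22))
b=viewer.read_camera("wrist")[:,:,::-1]; cv2.imwrite("pics/w22.png",cv2.resize(b,None,fx=1.5,fy=1.5))
b=viewer.read_camera("side")[:,:,::-1]; cv2.imwrite("pics/s22.png",cv2.resize(b[150:260,250:370],None,fx=6,fy=5,interpolation=2))
```

```text
t 33.27 p [557.8  -3.5  41.4] rpy [ 1.549e+02 -1.000e-01  8.360e+01] F [-17.    0.5  29.8] w 0.004
 shift mm tool [-2.4 -0.3  1.2] norm [-0.006  -0.0007  0.0031] rows>= 0.06483688829753378
 turn deg [ 0.1  -0.2   0.15] norm [ 0.0033 -0.0065  0.0049] rows>= 0.036912273462716826
```

View pics/w22.png

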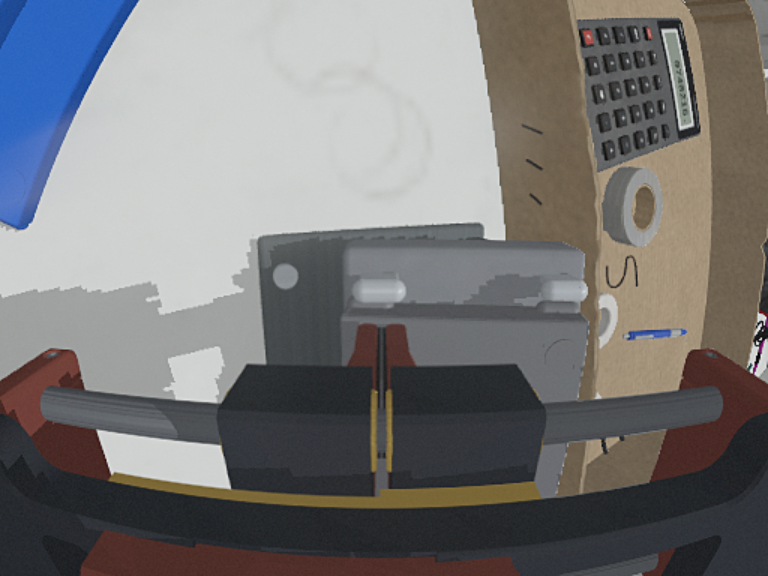

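View pics/s22.png

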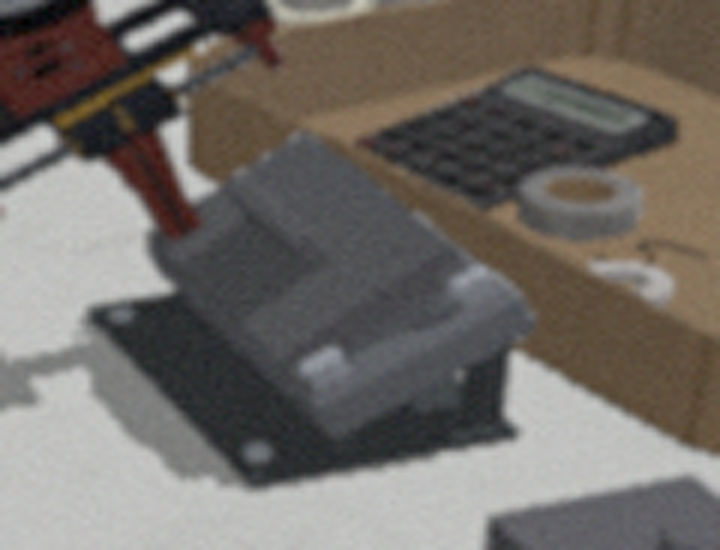

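servo_tool --targets '[[[0, 0, -0.02], [0, 0, 0]], [[0, 0, -0.06], [0, 0, 0]], [[0, 0, -0.06], [0, 0, 0]], [[-0.005, 0.06, 0], [0, 0, 0]], [[0, 0.08, 0], [0, 0, 0]], [[0, 0.06, 0], [0, 0, 0]], [[0, 0, 0], [0, 0, 0]], [[0, 0, 0], [0, 0, 0]]]'

```text
time: 34.03
tool_pos: [612.0, -11.1, 115.7]
eef_rot: [154.9, 0.1, 83.8]
wrist_force: [-0.8, -0.1, 0.6]
gripper_width: 0.005
```

Run:
```python
from h import *
plan(*pad(40,60,36))
b=viewer.read_camera("wrist")[:,:,::-1]; cv2.imwrite("pics/w23.png",cv2.resize(b,None,fx=1.5,fy=1.5))
b=viewer.read_camera("side")[:,:,::-1]; cv2.imwrite("pics/s23.png",cv2.resize(b[150:260,250:370],None,fx=6,fy=5,interpolation=2))
```

```text
t 34.03 p [612.  -11.1 115.7] rpy [1.549e+02 1.000e-01 8.380e+01] F [-0.8 -0.1  0.6] w 0.005
 shift mm tool [-1.1 -0.3 31.5] norm [-0.0028 -0.0007  0.0788] rows>= 0.7563759694225834
 turn deg [ 0.13 -0.05  0.4 ] norm [ 0.0045 -0.0016  0.0133] rows>= 0.0590940561122824
```

View pics/w23.png

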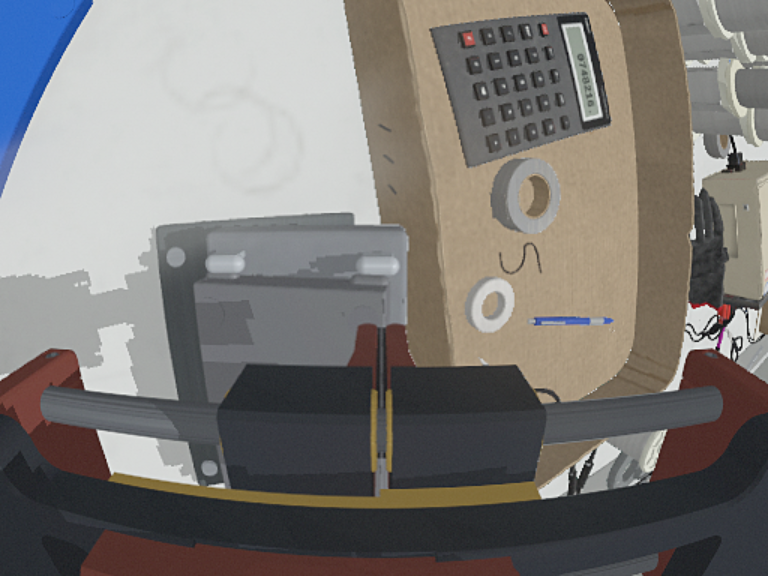

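View pics/s23.png

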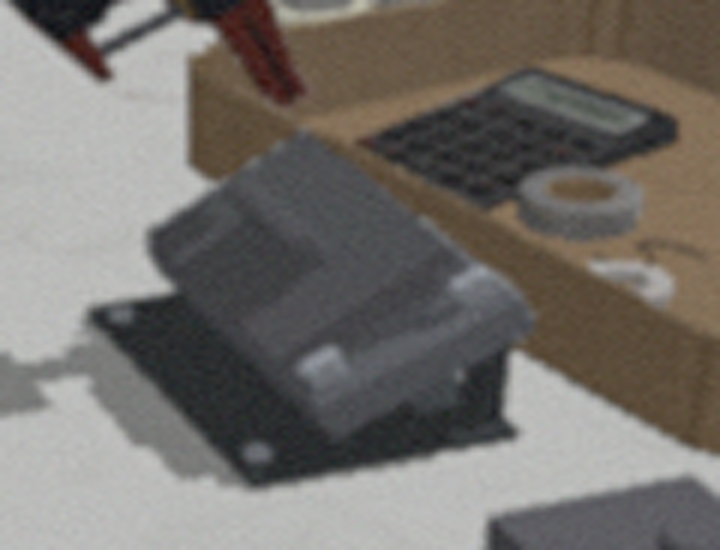

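servo_tool --targets '[[[0, 0, 0.03], [0.004, 0, 0.013]], [[0, 0, 0.03], [0, 0, 0]], [[0, 0, 0.012], [0, 0, 0]], [[0, 0, 0], [0, 0, 0]], [[0, 0, 0], [0, 0, 0]]]'

```text
time: 34.55
tool_pos: [622.5, -12.9, 89.1]
eef_rot: [155.1, -0.1, 83.3]
wrist_force: [-0.1, -0.4, 1.1]
gripper_width: 0.006
```

Run:
```python
from h import *
plan(*pad(38,60,33))
```

```text
t 34.55 p [622.5 -12.9  89.1] rpy [ 1.551e+02 -1.000e-01  8.330e+01] F [-0.1 -0.4  1.1] w 0.006
 shift mm tool [-0.4 -0.6  5.9] norm [-0.0011 -0.0014  0.0147] rows>= 0.14177537569439894
 turn deg [-0.1  -0.06 -0.09] norm [-0.0034 -0.002  -0.003 ] rows>= 0.02077216016885929
```

servo_tool --targets '[[[0, 0, 0.005], [0, 0, 0]], [[0, 0, 0.0025], [0, 0, 0]], [[0, 0, 0.0025], [0, 0, 0]], [[0, 0, 0], [0, 0, 0]]]'

```text
time: 34.88
tool_pos: [625.1, -12.3, 85.9]
eef_rot: [155.0, -0.1, 83.4]
wrist_force: [0.1, 0.4, 0.1]
gripper_width: 0.004
```

servo_tool --targets '[[[0, 0, 0.0025], [0, 0, 0]], [[0, 0, 0.0025], [0, 0, 0]], [[0, 0, 0], [0, 0, 0]]]'

```text
time: 35.13
tool_pos: [626.3, -12.2, 84.4]
eef_rot: [155.0, -0.1, 83.4]
wrist_force: [-2.7, 1.3, 5.2]
gripper_width: 0.004
```

servo_tool --targets '[[[0, 0, 0.0025], [0, 0, 0]], [[0, 0, 0], [0, 0, 0]]]'

```text
time: 35.3
tool_pos: [627.0, -12.3, 83.7]
eef_rot: [155.0, -0.1, 83.4]
wrist_force: [-2.5, 1.9, 6.4]
gripper_width: 0.002
```

servo_tool --targets '[[[0, 0, 0.0025], [0, 0, 0]], [[0, 0, 0], [0, 0, 0]]]'

```text
time: 35.47
tool_pos: [627.7, -12.3, 83.0]
eef_rot: [154.9, -0.1, 83.4]
wrist_force: [-1.3, 1.2, 5.1]
gripper_width: 0.007
```

servo_tool --targets '[[[0, 0, 0.0025], [0, 0, 0]], [[0, 0, 0], [0, 0, 0]]]'

```text
time: 35.63
tool_pos: [628.3, -12.3, 82.2]
eef_rot: [154.9, -0.1, 83.4]
wrist_force: [0.2, 1.3, 3.2]
gripper_width: 0.002
```

servo_tool --targets '[[[0, 0, 0.0025], [0, 0, 0]], [[0, 0, 0], [0, 0, 0]]]'

```text
time: 35.8
tool_pos: [628.9, -12.4, 81.3]
eef_rot: [154.9, -0.1, 83.4]
wrist_force: [0.7, 0.7, 3.2]
gripper_width: 0.009
```

servo_tool --targets '[[[0, 0, 0.0025], [0, 0, 0]], [[0, 0, 0], [0, 0, 0]]]'

```text
time: 35.97
tool_pos: [629.2, -12.4, 80.3]
eef_rot: [154.9, -0.1, 83.4]
wrist_force: [-0.3, 1.1, 2.2]
gripper_width: 0.008
```

Run:
```python
from h import *
plan(*pad(38,60,22))
b=viewer.read_camera("wrist")[:,:,::-1]; cv2.imwrite("pics/w24.png",cv2.resize(b[120:270,100:330],None,fx=3.4,fy=3.4,interpolation=2))
b=viewer.read_camera("side")[:,:,::-1]; cv2.imwrite("pics/s24.png",cv2.resize(b[150:260,250:370],None,fx=6,fy=5,interpolation=2))
```

```text
t 35.97 p [629.2 -12.4  80.3] rpy [ 1.549e+02 -1.000e-01  8.340e+01] F [-0.3  1.1  2.2] w 0.008
 shift mm tool [-1.7 -2.9  6.1] norm [-0.0043 -0.0072  0.0152] rows>= 0.16642769467594584
 turn deg [ 0.08 -0.13 -0.02] norm [ 0.0026 -0.0043 -0.0006] rows>= 0.02114476227893183
```

View pics/w24.png

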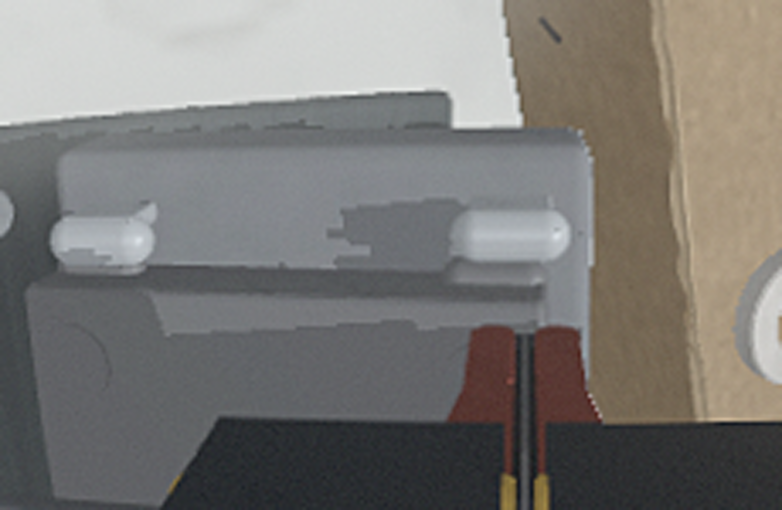

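View pics/s24.png

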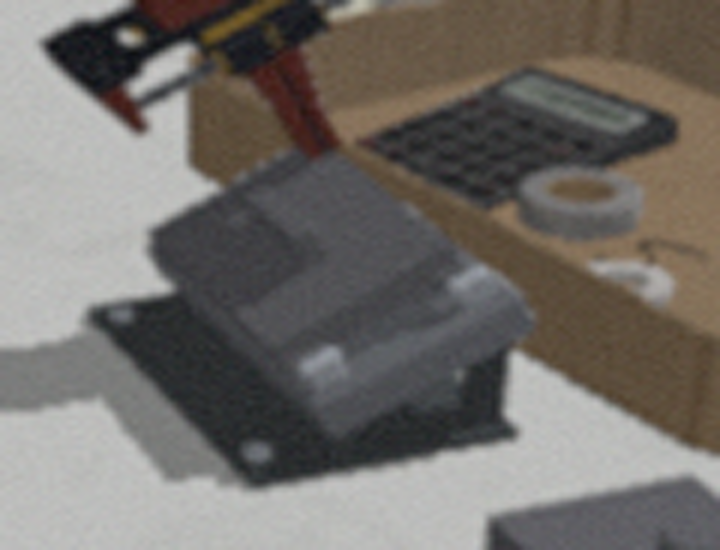

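servo_tool --targets '[[[0, 0, -0.02], [0, 0, 0]], [[-0.004, -0.02, 0], [0, 0, 0]], [[0, 0, 0], [0, 0, 0]], [[0, 0, 0.012], [0, 0, 0]], [[0, 0, 0.005], [0, 0, 0]], [[0, 0, 0], [0, 0, 0]]]'

```text
time: 36.57
tool_pos: [620.0, -13.5, 76.4]
eef_rot: [155.1, -0.1, 83.4]
wrist_force: [-0.2, -0.8, -1.0]
gripper_width: 0.006
```

Run:
```python
from h import *
plan(*pad(38,60,22))
b=viewer.read_camera("wrist")[:,:,::-1]; cv2.imwrite("pics/w25.png",cv2.resize(b[120:270,100:330],None,fx=3.4,fy=3.4,interpolation=2))
```

```text
t 36.57 p [620.  -13.5  76.4] rpy [ 1.551e+02 -1.000e-01  8.340e+01] F [-0.2 -0.8 -1. ] w 0.006
 shift mm tool [0.4 6.9 6.4] norm [0.0011 0.0173 0.016 ] rows>= 0.22566412801764912
 turn deg [-0.08 -0.07 -0.02] norm [-0.0026 -0.0025 -0.0008] rows>= 0.015431588809700542
```

View pics/w25.png

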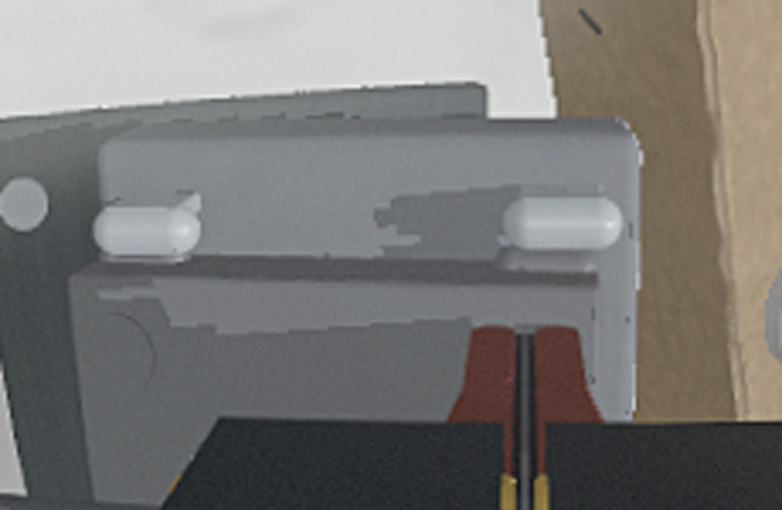

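servo_tool --targets '[[[0, 0, 0.0025], [0, 0, 0]], [[0, 0, 0.0025], [0, 0, 0]], [[0, 0, 0], [0, 0, 0]]]'

```text
time: 36.87
tool_pos: [621.2, -13.8, 75.4]
eef_rot: [155.0, -0.1, 83.4]
wrist_force: [-0.1, -0.5, -0.3]
gripper_width: 0.003
```

servo_tool --targets '[[[0, 0, 0.0025], [0, 0, 0]], [[0, 0, 0.0025], [0, 0, 0]], [[0, 0, 0], [0, 0, 0]]]'

```text
time: 37.12
tool_pos: [622.5, -13.8, 74.0]
eef_rot: [155.0, -0.1, 83.4]
wrist_force: [0.3, 0.3, 1.5]
gripper_width: 0.006
```

servo_tool --targets '[[[0, 0, 0.0025], [0, 0, 0]], [[0, 0, 0], [0, 0, 0]]]'

```text
time: 37.28
tool_pos: [622.8, -13.7, 73.0]
eef_rot: [155.0, -0.1, 83.4]
wrist_force: [0.5, 0.1, 1.0]
gripper_width: 0.009
```

servo_tool --targets '[[[0, 0, 0.0025], [0, 0, 0]], [[0, 0, 0], [0, 0, 0]]]'

```text
time: 37.45
tool_pos: [623.3, -13.7, 72.3]
eef_rot: [155.0, -0.1, 83.4]
wrist_force: [-3.2, 1.1, 10.0]
gripper_width: 0.004
```

Run:
```python
from h import *
plan(*pad(36,60,22))
b=viewer.read_camera("wrist")[:,:,::-1]; cv2.imwrite("pics/w26.png",cv2.resize(b[120:270,100:330],None,fx=3.4,fy=3.4,interpolation=2))
b=viewer.read_camera("side")[:,:,::-1]; cv2.imwrite("pics/s26.png",cv2.resize(b[150:260,250:370],None,fx=6,fy=5,interpolation=2))
```

```text
t 37.45 p [623.3 -13.7  72.3] rpy [ 1.55e+02 -1.00e-01  8.34e+01] F [-3.2  1.1 10. ] w 0.004
 shift mm tool [0.3 3.7 1.3] norm [0.0006 0.0092 0.0032] rows>= 0.09369890380279956
 turn deg [ 0.04 -0.11 -0.04] norm [ 0.0012 -0.0038 -0.0013] rows>= 0.01751837967461695
```

View pics/w26.png

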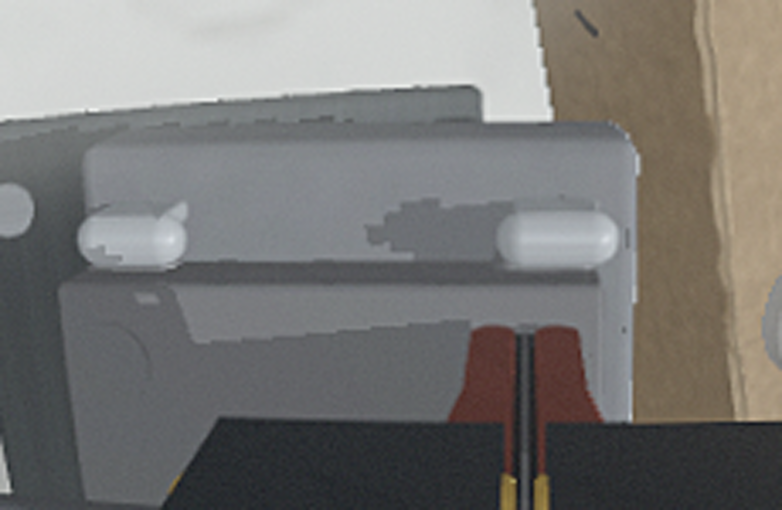

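View pics/s26.png

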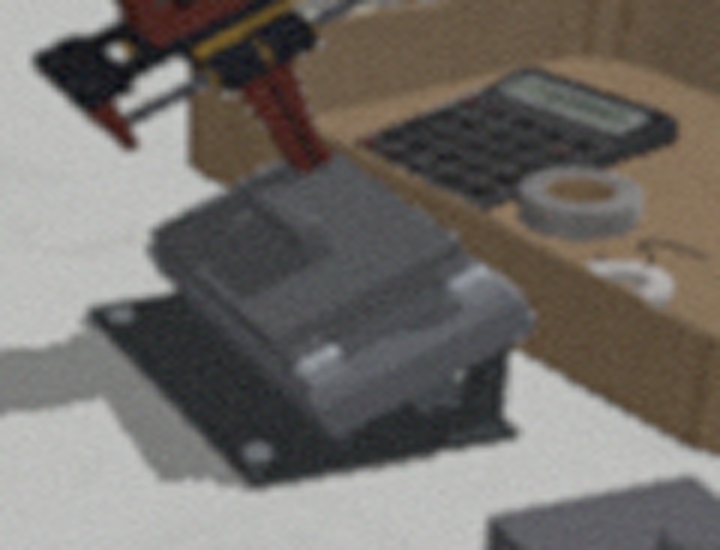

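servo_tool --targets '[[[0, 0, 0.0025], [0, 0, 0]], [[0, 0, 0.0015], [0, 0, 0]], [[0, 0, 0], [0, 0, 0]]]'

```text
time: 37.8
tool_pos: [623.6, -13.7, 71.9]
eef_rot: [154.9, -0.3, 83.4]
wrist_force: [-18.7, 4.1, 33.7]
gripper_width: 0.005
```

Run:
```python
from h import *
plan(*pad(36,60,22))
plan(*pad(38,-60,65))
```

```text
t 37.8 p [623.6 -13.7  71.9] rpy [154.9  -0.3  83.4] F [-18.7   4.1  33.7] w 0.005
 shift mm tool [0.2 3.5 0.8] norm [0.0004 0.0088 0.0019] rows>= 0.0869407847621822
 turn deg [ 0.05 -0.23 -0.12] norm [ 0.0018 -0.0078 -0.0041] rows>= 0.037605010031246576
t 37.8 p [623.6 -13.7  71.9] rpy [154.9  -0.3  83.4] F [-18.7   4.1  33.7] w 0.005
 shift mm tool [-119.7    5.8  -42.7] norm [-0.2991  0.0146 -0.1068] rows>= 3.0499475227626545
 turn deg [ 0.05 -0.23 -0.12] norm [ 0.0018 -0.0078 -0.0041] rows>= 0.037605010031246576
```

servo_tool --targets '[[[0, 0, -0.02], [0, 0, 0]], [[0, 0, -0.04], [0, 0, 0]], [[0, 0, -0.05], [0, 0, 0]], [[-0.07, 0, 0], [0, 0, 0]], [[-0.08, 0, 0], [0, 0, 0]], [[-0.08, 0, 0], [0, 0, 0]], [[-0.06, 0, 0], [0, 0, 0]], [[0, 0, 0], [0, 0, 0]], [[0, 0, 0], [0, 0, 0]]]'

```text
time: 38.55
tool_pos: [590.7, -128.8, 109.8]
eef_rot: [155.1, -0.1, 83.2]
wrist_force: [-0.0, 0.5, -0.3]
gripper_width: 0.007
```

Run:
```python
from h import *
plan(*pad(38,-60,36))
b=viewer.read_camera("wrist")[:,:,::-1]; cv2.imwrite("pics/w27.png",cv2.resize(b,None,fx=1.5,fy=1.5))
b=viewer.read_camera("side")[:,:,::-1]; cv2.imwrite("pics/s27.png",cv2.resize(b[150:260,250:370],None,fx=6,fy=5,interpolation=2))
```

```text
t 38.55 p [ 590.7 -128.8  109.8] rpy [ 1.551e+02 -1.000e-01  8.320e+01] F [-0.   0.5 -0.3] w 0.007
 shift mm tool [-1.7  7.3 29.3] norm [-0.0043  0.0182  0.0733] rows>= 0.7256625626416265
 turn deg [-0.07 -0.03 -0.23] norm [-0.0024 -0.0009 -0.0077] rows>= 0.03396952213627542
```

View pics/w27.png

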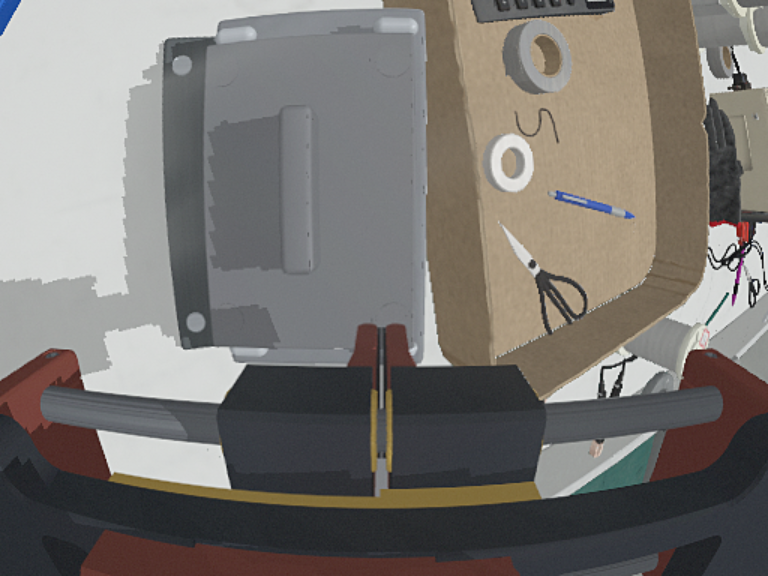

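View pics/s27.png

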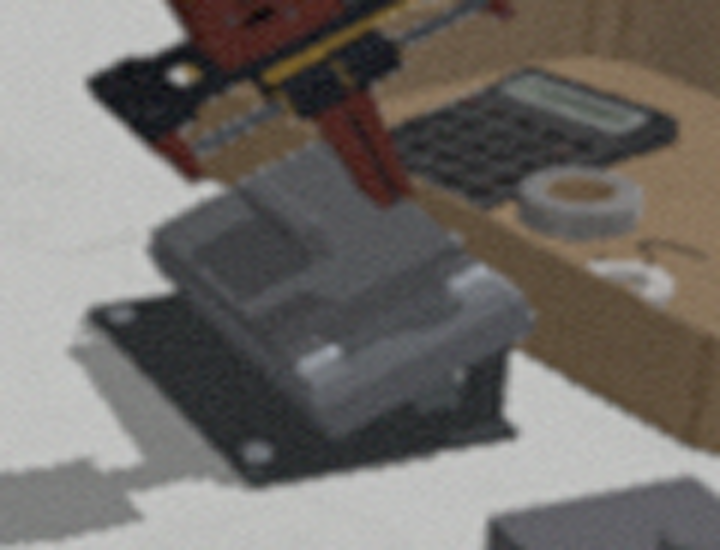

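servo_tool --targets '[[[-0.004, 0.012, 0.03], [0, 0, -0.007]], [[0, 0, 0.03], [0, 0, 0]], [[0, 0, 0.01], [0, 0, 0]], [[0, 0, 0.005], [0, 0, 0]], [[0, 0, 0], [0, 0, 0]], [[0, 0, 0], [0, 0, 0]]]'

```text
time: 39.15
tool_pos: [608.1, -130.1, 84.9]
eef_rot: [155.1, -0.0, 83.6]
wrist_force: [0.1, -0.1, -0.6]
gripper_width: 0.005
```

servo_tool --targets '[[[0, 0, 0.0025], [0, 0, 0]], [[0, 0, 0.0025], [0, 0, 0]], [[0, 0, 0], [0, 0, 0]]]'

```text
time: 39.4
tool_pos: [609.2, -130.4, 83.2]
eef_rot: [155.0, -0.0, 83.6]
wrist_force: [-0.5, 0.0, 0.5]
gripper_width: 0.012
```

Run:
```python
from h import *
plan(*pad(36,-60,22))
```

```text
t 39.4 p [ 609.2 -130.4   83.2] rpy [155.   -0.   83.6] F [-0.5  0.   0.5] w 0.012
 shift mm tool [-2.3 -0.4 11.4] norm [-0.0056 -0.001   0.0285] rows>= 0.27861755421689466
 turn deg [-0.01 -0.1   0.2 ] norm [-0.0005 -0.0035  0.0066] rows>= 0.031207611295953834
```

servo_tool --targets '[[[-0.003, 0, 0.0025], [0, 0, 0]], [[0, 0, 0.0025], [0, 0, 0]], [[0, 0, 0], [0, 0, 0]]]'

```text
time: 39.65
tool_pos: [610.0, -131.9, 81.5]
eef_rot: [155.0, -0.0, 83.6]
wrist_force: [-3.9, 0.6, 5.9]
gripper_width: 0.003
```

servo_tool --targets '[[[0, 0, 0.0025], [0, 0, 0]], [[0, 0, 0.0025], [0, 0, 0]], [[0, 0, 0], [0, 0, 0]]]'

```text
time: 39.9
tool_pos: [611.0, -132.2, 80.2]
eef_rot: [155.0, -0.1, 83.6]
wrist_force: [-4.6, 1.5, 9.5]
gripper_width: 0.005
```

servo_tool --targets '[[[0, 0, 0.0025], [0, 0, 0]], [[0, 0, 0.0025], [0, 0, 0]], [[0, 0, 0], [0, 0, 0]]]'

```text
time: 40.15
tool_pos: [611.8, -132.7, 78.2]
eef_rot: [155.0, -0.0, 83.6]
wrist_force: [-1.4, 0.8, 3.6]
gripper_width: 0.003
```

servo_tool --targets '[[[0, 0, 0.0025], [0, 0, 0]], [[0, 0, 0.0025], [0, 0, 0]], [[0, 0, 0], [0, 0, 0]]]'

```text
time: 40.4
tool_pos: [612.5, -132.8, 76.0]
eef_rot: [155.0, 0.0, 83.6]
wrist_force: [0.7, 0.4, -0.1]
gripper_width: 0.009
```

servo_tool --targets '[[[0, 0, 0.0025], [0, 0, 0]], [[0, 0, 0.0025], [0, 0, 0]], [[0, 0, 0], [0, 0, 0]]]'

```text
time: 40.65
tool_pos: [613.1, -132.0, 73.6]
eef_rot: [155.1, -0.0, 83.6]
wrist_force: [0.1, 0.2, -0.3]
gripper_width: 0.003
```

servo_tool --targets '[[[0, 0, 0.0025], [0, 0, 0]], [[0, 0, 0.0015], [0, 0, 0]], [[0, 0, 0], [0, 0, 0]]]'

```text
time: 40.9
tool_pos: [613.7, -132.1, 72.5]
eef_rot: [155.0, -0.0, 83.6]
wrist_force: [-3.3, 1.5, 3.6]
gripper_width: 0.003
```

servo_tool --targets '[[[0, 0, 0.0025], [0, 0, 0]], [[0, 0, 0], [0, 0, 0]]]'

```text
time: 41.07
tool_pos: [613.8, -132.1, 72.4]
eef_rot: [155.0, -0.1, 83.6]
wrist_force: [-13.1, 3.1, 19.4]
gripper_width: 0.008
```

Run:
```python
from h import *
plan(*pad(36,-60,22))
b=viewer.read_camera("side")[:,:,::-1]; cv2.imwrite("pics/s28.png",cv2.resize(b[150:260,250:370],None,fx=6,fy=5,interpolation=2))
```

```text
t 41.07 p [ 613.8 -132.1   72.4] rpy [ 1.55e+02 -1.00e-01  8.36e+01] F [-13.1   3.1  19.4] w 0.008
 shift mm tool [-1.1 -0.2 -0.4] norm [-0.0027 -0.0004 -0.0011] rows>= 0.028624980452090713
 turn deg [-0.02 -0.2   0.13] norm [-0.0005 -0.0068  0.0044] rows>= 0.03397404997648247
```

View pics/s28.png

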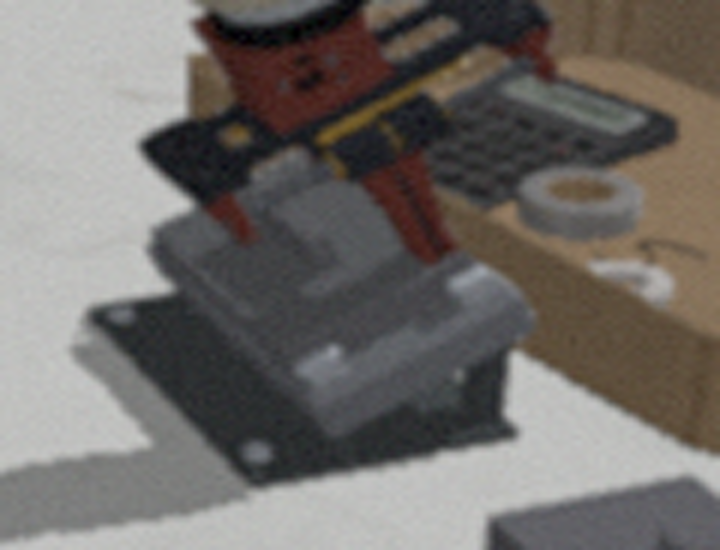

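servo_tool --targets '[[[0, 0, -0.02], [0, 0, 0]], [[0, 0, -0.06], [0, 0, 0]], [[0, 0, -0.04], [0, 0, 0]], [[0, -0.06, 0], [0, 0, 0]], [[0, -0.08, 0], [0, 0, 0]], [[-0.002, -0.05, 0], [0, 0, 0]], [[0, 0, 0], [0, 0, 0]], [[0, 0, 0], [0, 0, 0]]]'

```text
time: 41.78
tool_pos: [524.9, -123.0, 82.9]
eef_rot: [155.1, -0.1, 83.6]
wrist_force: [0.7, -0.8, 0.0]
gripper_width: 0.001
```

Run:
```python
from h import *
plan(*pad(-40,-60,34))
b=viewer.read_camera("wrist")[:,:,::-1]; cv2.imwrite("pics/w29.png",cv2.resize(b,None,fx=1.5,fy=1.5))
b=viewer.read_camera("side")[:,:,::-1]; cv2.imwrite("pics/s29.png",cv2.resize(b[150:260,250:370],None,fx=6,fy=5,interpolation=2))
```

```text
t 41.78 p [ 524.9 -123.    82.9] rpy [ 1.551e+02 -1.000e-01  8.360e+01] F [ 0.7 -0.8  0. ] w 0.001
 shift mm tool [ 0.1  0.4 34.8] norm [0.0002 0.001  0.0871] rows>= 0.8357553306358928
 turn deg [-0.06 -0.13  0.13] norm [-0.0021 -0.0043  0.0044] rows>= 0.027228833143943375
```

View pics/w29.png

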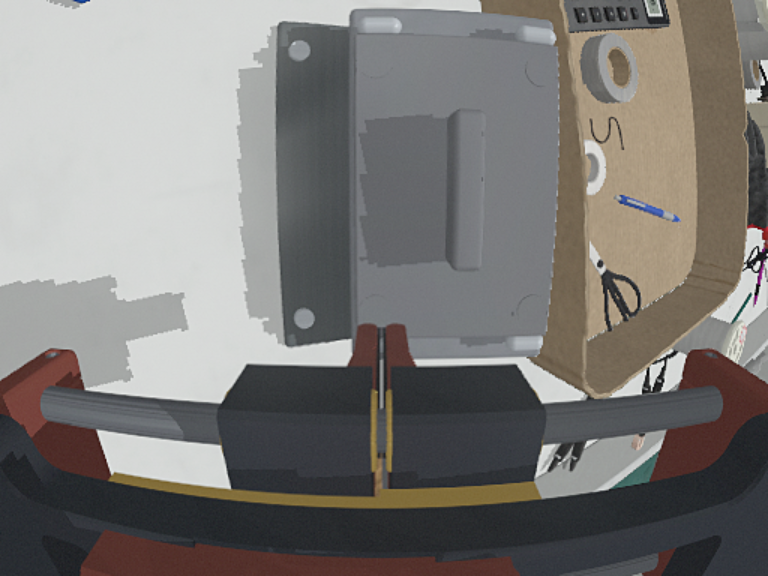

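View pics/s29.png

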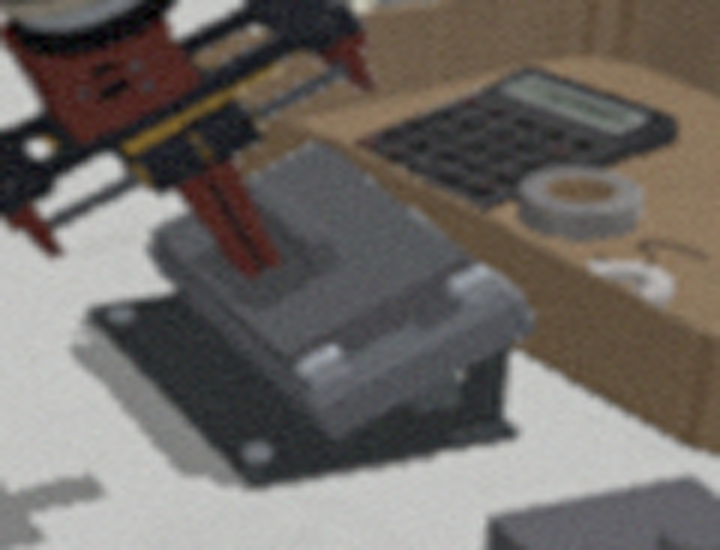

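servo_tool --targets '[[[0, 0, 0.03], [0, 0, 0]], [[0, 0, 0.03], [0, 0, 0]], [[0, 0, 0.022], [0, 0, 0]], [[0, 0, 0.003], [0, 0, 0]], [[0, 0, 0], [0, 0, 0]], [[0, 0, 0], [0, 0, 0]]]'

```text
time: 42.38
tool_pos: [540.2, -125.7, 52.5]
eef_rot: [155.0, 0.0, 83.5]
wrist_force: [0.3, 0.1, 0.4]
gripper_width: 0.009
```

servo_tool --targets '[[[0, 0, 0.0025], [0, 0, 0]], [[0, 0, 0.0025], [0, 0, 0]], [[0, 0, 0], [0, 0, 0]]]'

```text
time: 42.63
tool_pos: [541.0, -124.6, 50.6]
eef_rot: [155.0, 0.0, 83.6]
wrist_force: [0.1, 0.2, -0.0]
gripper_width: 0.005
```

servo_tool --targets '[[[0, 0, 0.0025], [0, 0, 0]], [[0, 0, 0.0025], [0, 0, 0]], [[0, 0, 0], [0, 0, 0]]]'

```text
time: 42.88
tool_pos: [541.6, -124.9, 48.5]
eef_rot: [155.0, -0.0, 83.6]
wrist_force: [-0.4, -0.4, 0.5]
gripper_width: 0.003
```

servo_tool --targets '[[[0, 0, 0.0025], [0, 0, 0]], [[0, 0, 0.0025], [0, 0, 0]], [[0, 0, 0], [0, 0, 0]]]'

```text
time: 43.13
tool_pos: [542.4, -125.2, 46.6]
eef_rot: [155.0, -0.0, 83.6]
wrist_force: [-0.0, 0.2, 0.2]
gripper_width: 0.007
```

servo_tool --targets '[[[0, 0, 0.0025], [0, 0, 0]], [[0, 0, 0.0025], [0, 0, 0]], [[0, 0, 0], [0, 0, 0]]]'

```text
time: 43.38
tool_pos: [543.2, -125.3, 44.8]
eef_rot: [155.0, -0.0, 83.6]
wrist_force: [-0.3, -0.2, -0.3]
gripper_width: 0.006
```

servo_tool --targets '[[[0, 0, 0.0025], [0, 0, 0]], [[0, 0, 0.0025], [0, 0, 0]], [[0, 0, 0], [0, 0, 0]]]'

```text
time: 43.63
tool_pos: [544.0, -125.3, 43.0]
eef_rot: [155.0, -0.0, 83.6]
wrist_force: [-0.2, 0.1, 1.7]
gripper_width: 0.004
```

servo_tool --targets '[[[0, 0, 0.0025], [0, 0, 0]], [[0, 0, 0], [0, 0, 0]]]'

```text
time: 43.8
tool_pos: [544.5, -125.4, 42.1]
eef_rot: [155.0, -0.0, 83.6]
wrist_force: [0.2, -0.6, -0.1]
gripper_width: 0.004
```

Run:
```python
from h import *
plan(*pad(-40,-60,22))
```

```text
t 43.8 p [ 544.5 -125.4   42.1] rpy [155.   -0.   83.6] F [ 0.2 -0.6 -0.1] w 0.004
 shift mm tool [ 0.2 -0.2  1.6] norm [ 0.0006 -0.0006  0.0039] rows>= 0.03824921986505818
 turn deg [-0.04 -0.09  0.18] norm [-0.0013 -0.003   0.0061] rows>= 0.0289390588658121
```

servo_tool --targets '[[[0, 0, 0.0025], [0, 0, 0]], [[0, 0, 0], [0, 0, 0]]]'

```text
time: 43.97
tool_pos: [544.9, -125.4, 41.2]
eef_rot: [155.0, -0.0, 83.6]
wrist_force: [-0.1, 0.4, -0.1]
gripper_width: 0.006
```

servo_tool --targets '[[[0, 0, 0.0025], [0, 0, 0]], [[0, 0, 0], [0, 0, 0]]]'

```text
time: 44.13
tool_pos: [545.3, -125.5, 40.5]
eef_rot: [155.0, -0.0, 83.6]
wrist_force: [-0.3, 0.6, 1.1]
gripper_width: 0.005
```

servo_tool --targets '[[[0, 0, 0.0025], [0, 0, 0]], [[0, 0, 0], [0, 0, 0]]]'

```text
time: 44.3
tool_pos: [545.4, -125.5, 40.3]
eef_rot: [155.0, -0.1, 83.6]
wrist_force: [-11.0, 1.4, 18.6]
gripper_width: 0.006
```

Run:
```python
from h import *
plan(*pad(-40,-60,22))
```

```text
t 44.3 p [ 545.4 -125.5   40.3] rpy [ 1.55e+02 -1.00e-01  8.36e+01] F [-11.    1.4  18.6] w 0.006
 shift mm tool [ 0.2 -0.3 -0.5] norm [ 0.0005 -0.0007 -0.0012] rows>= 0.014089099972916951
 turn deg [ 0.02 -0.13  0.14] norm [ 0.0007 -0.0045  0.0047] rows>= 0.027489692756454298
```

servo_tool --targets '[[[0, 0, -0.03], [0, 0, 0]], [[0, 0, -0.04], [0, 0, 0]], [[0.07, 0, 0], [0, 0, 0]], [[0.08, 0, 0], [0, 0, 0]], [[0.08, 0, 0], [0, 0, 0]], [[0.068, 0, 0], [0, 0, 0]], [[0, 0, 0], [0, 0, 0]], [[0, 0, 0], [0, 0, 0]]]'

```text
time: 44.97
tool_pos: [547.0, -6.6, 64.6]
eef_rot: [155.1, 0.0, 84.0]
wrist_force: [-0.4, -0.2, 1.2]
gripper_width: 0.003
```

Run:
```python
from h import *
plan(*pad(-40,60,22))
```

```text
t 44.97 p [547.   -6.6  64.6] rpy [155.1   0.   84. ] F [-0.4 -0.2  1.2] w 0.003
 shift mm tool [ 1.9  0.4 26.6] norm [0.0047 0.001  0.0666] rows>= 0.6404376160859739
 turn deg [-0.06 -0.21  0.54] norm [-0.0022 -0.0069  0.0181] rows>= 0.08174968741887566
```

servo_tool --targets '[[[0, 0, 0.03], [0, 0, 0.018]], [[0, 0, 0.015], [0, 0, 0]], [[0, 0, 0.005], [0, 0, 0]], [[0, 0, 0.005], [0, 0, 0]], [[0, 0, 0], [0, 0, 0]], [[0, 0, 0], [0, 0, 0]]]'

```text
time: 45.47
tool_pos: [555.9, -12.7, 45.0]
eef_rot: [155.1, -0.2, 82.9]
wrist_force: [0.2, -0.3, 0.2]
gripper_width: 0.003
```

servo_tool --targets '[[[0, 0, 0.0025], [0, 0, 0]], [[0, 0, 0.0025], [0, 0, 0]], [[0, 0, 0], [0, 0, 0]]]'

```text
time: 45.72
tool_pos: [557.0, -11.1, 43.1]
eef_rot: [155.0, -0.2, 83.1]
wrist_force: [-0.6, -0.9, -0.1]
gripper_width: 0.005
```

servo_tool --targets '[[[0, 0, 0.0025], [0, 0, 0]], [[0, 0, 0], [0, 0, 0]]]'

```text
time: 45.88
tool_pos: [557.4, -10.9, 42.1]
eef_rot: [155.1, -0.2, 83.1]
wrist_force: [-0.1, 0.6, 0.6]
gripper_width: 0.004
```

servo_tool --targets '[[[0, 0, 0.0025], [0, 0, 0]], [[0, 0, 0], [0, 0, 0]]]'

```text
time: 46.05
tool_pos: [557.8, -10.9, 41.1]
eef_rot: [155.1, -0.2, 83.1]
wrist_force: [0.6, 0.2, -0.5]
gripper_width: 0.007
```

Run:
```python
from h import *
plan(*pad(-40,60,22))
```

```text
t 46.05 p [557.8 -10.9  41.1] rpy [155.1  -0.2  83.1] F [ 0.6  0.2 -0.5] w 0.007
 shift mm tool [5.  0.1 0.7] norm [0.0124 0.0002 0.0017] rows>= 0.12021098456021276
 turn deg [-0.05 -0.09 -0.34] norm [-0.0018 -0.0031 -0.0114] rows>= 0.05021798432342469
```

servo_tool --targets '[[[0, 0, 0.0025], [0, 0, 0]], [[0, 0, 0], [0, 0, 0]]]'

```text
time: 46.22
tool_pos: [558.2, -11.0, 40.4]
eef_rot: [155.0, -0.3, 83.1]
wrist_force: [-2.5, 0.1, 4.2]
gripper_width: 0.002
```

servo_tool --targets '[[[0, 0, 0.0025], [0, 0, 0]], [[0, 0, 0], [0, 0, 0]]]'

```text
time: 46.38
tool_pos: [558.3, -10.9, 40.2]
eef_rot: [155.0, -0.4, 83.1]
wrist_force: [-15.5, 1.8, 26.3]
gripper_width: 0.002
```

Run:
```python
from h import *
plan(*pad(-40,60,22))
```

```text
t 46.38 p [558.3 -10.9  40.2] rpy [155.   -0.4  83.1] F [-15.5   1.8  26.3] w 0.002
 shift mm tool [ 4.9  0.  -0.4] norm [ 0.0123  0.0001 -0.001 ] rows>= 0.11846850977929559
 turn deg [-0.02 -0.19 -0.43] norm [-0.0007 -0.0063 -0.0142] rows>= 0.06516301005902184
```

servo_tool --targets '[[[0, 0, -0.03], [0, 0, 0]], [[0, 0, -0.04], [0, 0, 0]], [[0.01, 0.06, 0], [0, 0, -0.014]], [[0, 0.08, 0], [0, 0, 0]], [[0, 0.053, 0], [0, 0, 0]], [[0, 0, 0], [0, 0, 0]], [[0, 0, 0], [0, 0, 0]]]'

```text
time: 46.97
tool_pos: [617.5, -13.9, 97.5]
eef_rot: [155.0, -0.0, 83.5]
wrist_force: [-0.5, -0.6, -1.3]
gripper_width: 0.003
```

Run:
```python
from h import *
plan(*pad(38,60,22))
```

```text
t 46.97 p [617.5 -13.9  97.5] rpy [155.   -0.   83.5] F [-0.5 -0.6 -1.3] w 0.003
 shift mm tool [ 1.1  0.2 26.6] norm [0.0027 0.0005 0.0664] rows>= 0.6374475676579712
 turn deg [-0.01 -0.07  0.1 ] norm [-0.0002 -0.0022  0.0034] rows>= 0.017078122931920625
```

servo_tool --targets '[[[0, 0, 0.03], [0, 0, 0]], [[0, 0, 0.015], [0, 0, 0]], [[0, 0, 0.005], [0, 0, 0]], [[0, 0, 0.005], [0, 0, 0]], [[0, 0, 0], [0, 0, 0]], [[0, 0, 0], [0, 0, 0]]]'

```text
time: 47.47
tool_pos: [625.6, -15.2, 77.4]
eef_rot: [155.1, -0.1, 83.5]
wrist_force: [-0.2, 0.0, 0.0]
gripper_width: 0.005
```

servo_tool --targets '[[[0, 0, 0.0025], [0, 0, 0]], [[0, 0, 0.0025], [0, 0, 0]], [[0, 0, 0], [0, 0, 0]]]'

```text
time: 47.72
tool_pos: [627.0, -14.9, 75.6]
eef_rot: [155.0, -0.1, 83.5]
wrist_force: [0.3, -0.7, -0.1]
gripper_width: 0.006
```

servo_tool --targets '[[[0, 0, 0.0025], [0, 0, 0]], [[0, 0, 0], [0, 0, 0]]]'

```text
time: 47.88
tool_pos: [627.4, -15.0, 74.6]
eef_rot: [155.1, -0.1, 83.5]
wrist_force: [0.5, 0.8, 0.6]
gripper_width: 0.003
```

servo_tool --targets '[[[0, 0, 0.0025], [0, 0, 0]], [[0, 0, 0], [0, 0, 0]]]'

```text
time: 48.05
tool_pos: [627.8, -15.1, 73.7]
eef_rot: [155.1, -0.1, 83.5]
wrist_force: [-0.4, -0.5, 0.2]
gripper_width: 0.005
```

Run:
```python
from h import *
plan(*pad(38,60,22))
```

```text
t 48.05 p [627.8 -15.1  73.7] rpy [ 1.551e+02 -1.000e-01  8.350e+01] F [-0.4 -0.5  0.2] w 0.005
 shift mm tool [1.1 0.9 0.6] norm [0.0029 0.0022 0.0015] rows>= 0.037437679321292966
 turn deg [-0.05 -0.09  0.07] norm [-0.0018 -0.003   0.0022] rows>= 0.017300187601718198
```

servo_tool --targets '[[[0, 0, 0.0025], [0, 0, 0]], [[0, 0, 0.0015], [0, 0, 0]], [[0, 0, 0], [0, 0, 0]]]'

```text
time: 48.3
tool_pos: [628.2, -15.2, 72.9]
eef_rot: [155.1, -0.1, 83.5]
wrist_force: [-10.5, 2.1, 15.0]
gripper_width: 0.002
```

servo_tool --targets '[[[0, 0, -0.03], [0, 0, 0]], [[0, 0, -0.06], [0, 0, 0]], [[0, 0, -0.08], [0, 0, 0]], [[-0.05, -0.05, -0.08], [0, 0, 0]], [[-0.06, -0.08, -0.06], [0, 0, 0]], [[-0.06, -0.06, 0], [0, 0, 0]], [[0, 0, 0], [0, 0, 0]], [[0, 0, 0], [0, 0, 0]]]'

```text
time: 48.97
tool_pos: [530.5, -53.8, 147.4]
eef_rot: [155.1, 0.0, 83.3]
wrist_force: [-0.2, 1.1, -0.3]
gripper_width: 0.004
```

Run:
```python
from h import *
plan(cur()[0])
np.savez("w30",**viewer.calibration("wrist"))
b=viewer.read_camera("wrist")[:,:,::-1]; cv2.imwrite("pics/w30raw.png",b); cv2.imwrite("pics/w30.png",cv2.resize(b,None,fx=1.5,fy=1.5))
b=viewer.read_camera("side")[:,:,::-1]; cv2.imwrite("pics/s30.png",cv2.resize(b[130:330,200:410],None,fx=3.7,fy=3,interpolation=2))
S=seatR(YAW)
P=np.array([[x*40,y*60,22] for x in(-1,1) for y in (-1,1)]+[[0,35,46],[0,-35,46]])
print((proj("wrist",SEAT+P@S.T,dict(np.load("w30.npz")))*1.5).round())
```

```text
t 48.97 p [530.5 -53.8 147.4] rpy [155.1   0.   83.3] F [-0.2  1.1 -0.3] w 0.004
 shift mm tool [0. 0. 0.] norm [0. 0. 0.] rows>= 0.0
[[345. 381.]
 [341. 200.]
 [463. 381.]
 [473. 201.]
 [409. 248.]
 [407. 363.]]
```

View pics/w30.png

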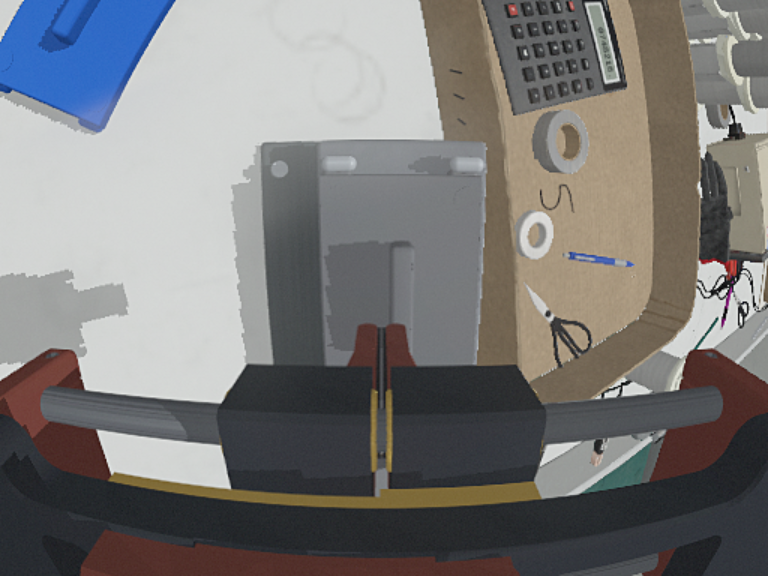

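View pics/s30.png

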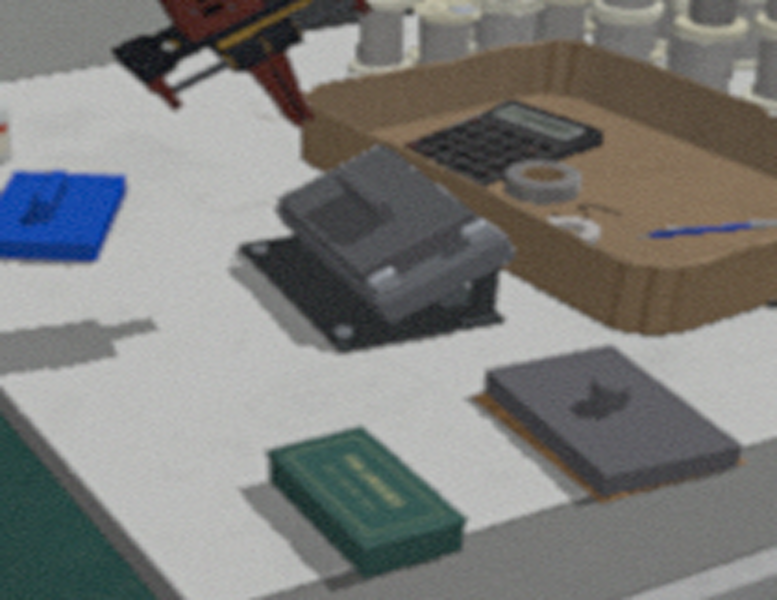

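Run:
```python
from h import *
plan(*pad(38,-60,50))
```

```text
t 49.07 p [532.4 -53.4 148.3] rpy [155.    0.2  83.4] F [-0.2  0.9  0.1] w 0.01
 shift mm tool [-69.7  51.1  78.6] norm [-0.1742  0.1278  0.1965] rows>= 2.8012470495294184
 turn deg [-0.01  0.16  0.06] norm [-0.0002  0.0054  0.002 ] rows>= 0.024310309551916
```

servo_tool --targets '[[[-0.06, 0.044, 0.02], [0, 0, 0]], [[-0.06, 0.044, 0.05], [0, 0, 0]], [[-0.054, 0.04, 0.06], [0, 0, 0]], [[0, 0, 0.06], [0, 0, 0]], [[0, 0, 0.03], [0, 0, 0]], [[0, 0, 0.02], [0, 0, 0]], [[0, 0, 0], [0, 0, 0]], [[0, 0, 0], [0, 0, 0]]]'

```text
time: 49.73
tool_pos: [579.2, -93.3, 100.4]
eef_rot: [154.9, 0.7, 83.3]
wrist_force: [-0.2, -0.8, 0.2]
gripper_width: 0.003
```

Run:
```python
from h import *
plan(*pad(38,-60,22))
```

```text
t 49.73 p [579.2 -93.3 100.4] rpy [154.9   0.7  83.3] F [-0.2 -0.8  0.2] w 0.003
 shift mm tool [-35.3  25.   41.8] norm [-0.0882  0.0626  0.1046] rows>= 1.4434416315501684
 turn deg [0.08 0.64 0.23] norm [0.0028 0.0212 0.0077] rows>= 0.0954293372442426
```

servo_tool --targets '[[[-0.044, 0.031, 0], [0.003, 0.02, 0.008]], [[-0.044, 0.031, 0], [0, 0, 0]], [[0, 0, 0.03], [0, 0, 0]], [[0, 0, 0.03], [0, 0, 0]], [[0, 0, 0.02], [0, 0, 0]], [[0, 0, 0], [0, 0, 0]], [[0, 0, 0], [0, 0, 0]], [[0, 0, 0], [0, 0, 0]]]'

```text
time: 50.4
tool_pos: [611.0, -131.3, 83.5]
eef_rot: [154.9, -0.0, 83.5]
wrist_force: [0.8, 0.4, -0.0]
gripper_width: 0.008
```

Run:
```python
from h import *
plan(*pad(38,-60,22))
```

```text
t 50.4 p [ 611.  -131.3   83.5] rpy [154.9  -0.   83.5] F [ 0.8  0.4 -0. ] w 0.008
 shift mm tool [-1.6 -0.3 10.9] norm [-0.0039 -0.0007  0.0273] rows>= 0.26458720869849406
 turn deg [ 0.11 -0.06  0.05] norm [ 0.0037 -0.002   0.0016] rows>= 0.018780606235741286
```

servo_tool --targets '[[[0, 0, 0.008], [0, 0, 0]], [[0, 0, 0.008], [0, 0, 0]], [[0, 0, 0.004], [0, 0, 0]], [[0, 0, 0], [0, 0, 0]], [[0, 0, 0], [0, 0, 0]]]'

```text
time: 50.82
tool_pos: [614.1, -131.9, 75.6]
eef_rot: [154.9, -0.0, 83.4]
wrist_force: [-0.4, -0.1, 0.1]
gripper_width: 0.007
```

servo_tool --targets '[[[0, 0, 0.0025], [0, 0, 0]], [[0, 0, 0.0025], [0, 0, 0]], [[0, 0, 0], [0, 0, 0]]]'

```text
time: 51.07
tool_pos: [615.0, -131.9, 73.7]
eef_rot: [154.9, -0.0, 83.4]
wrist_force: [0.5, -0.0, -1.0]
gripper_width: 0.008
```

servo_tool --targets '[[[0, 0, 0.0025], [0, 0, 0]], [[0, 0, 0], [0, 0, 0]]]'

```text
time: 51.23
tool_pos: [615.3, -132.0, 73.3]
eef_rot: [154.9, -0.1, 83.4]
wrist_force: [-3.3, 0.6, 5.1]
gripper_width: 0.006
```

Run:
```python
from h import *
plan(*pad(38,-60,22))
```

```text
t 51.23 p [ 615.3 -132.    73.3] rpy [ 1.549e+02 -1.000e-01  8.340e+01] F [-3.3  0.6  5.1] w 0.006
 shift mm tool [-1.3  0.1 -0.2] norm [-0.0032  0.0003 -0.0006] rows>= 0.031820861665159246
 turn deg [ 0.1  -0.09 -0.  ] norm [ 0.0032 -0.0029 -0.0001] rows>= 0.017946729140943897
```

All four corners are home: contact comes at about 22 mm on each. I'll retreat clear and hand in.

servo_tool --targets '[[[0, 0, -0.03], [0, 0, 0]], [[0, 0, -0.06], [0, 0, 0]], [[0, 0, -0.08], [0, 0, 0]], [[0, 0, -0.08], [0, 0, 0]], [[0, 0, -0.06], [0, 0, 0]], [[0, 0, 0], [0, 0, 0]], [[0, 0, 0], [0, 0, 0]], [[0, 0, 0], [0, 0, 0]], [[0, 0, 0], [0, 0, 0]]]'

```text
time: 51.98
tool_pos: [563.7, -126.1, 183.1]
eef_rot: [155.0, -0.0, 83.4]
wrist_force: [0.1, 0.1, -0.1]
gripper_width: 0.006
```

Run:
```python
from h import *
plan(cur()[0])
for c in ("side","top"):
    b=viewer.read_camera(c)[:,:,::-1]; cv2.imwrite(f"pics/{c}31.png",cv2.resize(b[130:330,120:410],None,fx=2.7,fy=2.7,interpolation=2))
for t in ("lid","mat","tin","bottle"): print(t,[(np.round(d["at"]).tolist(),round(d["p"],2)) for d in look_for(t,"top")[:2]])
```

```text
t 51.98 p [ 563.7 -126.1  183.1] rpy [155.   -0.   83.4] F [ 0.1  0.1 -0.1] w 0.006
 shift mm tool [0. 0. 0.] norm [0. 0. 0.] rows>= 0.0
lid [([588.0, -328.0, 24.0], 0.83)]
mat [([543.0, -304.0, 5.0], 0.63), ([578.0, -48.0, 94.0], 0.49)]
tin [([398.0, -342.0, 33.0], 0.63)]
bottle [([411.0, 321.0, 71.0], 0.7)]
```

View pics/side31.png

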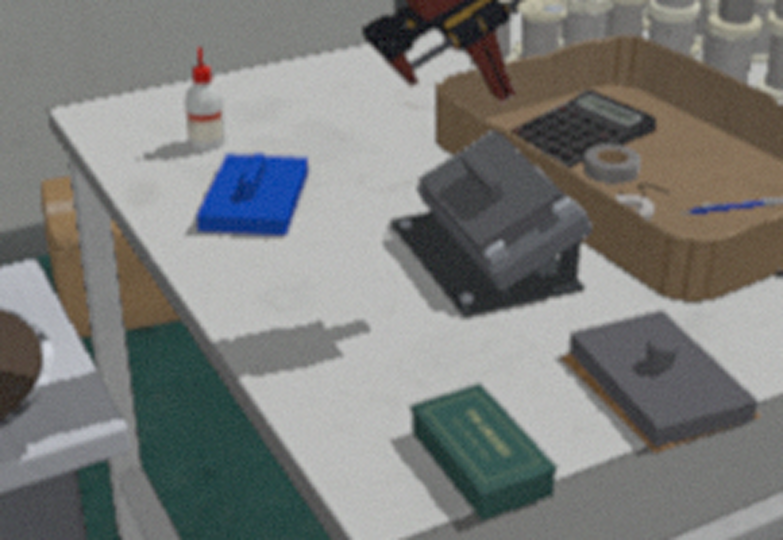

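View pics/top31.png

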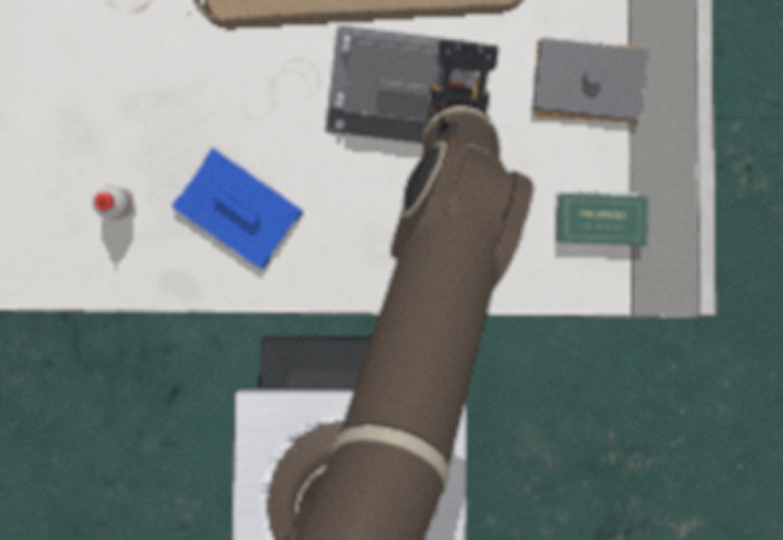

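The lid lies flat on the mat, the cover is seated on the box, and the tin and bottle look unmoved.

Run:
```python
from station import robot
print(robot.job_done())
```

```text
the job is handed in; nothing more can be done
None
```

The transit lid is on the cork mat, and the clip-fit cover is seated on the box with all four corners down. I handed the job in at about 52 s; it reports no verdict.

**Last checks**
- **Lid:** it lies flat on the mat. The camera network puts its centre within about 5 mm of where I measured the mat at the start.
- **Cover:** after the presses I touched each pad again. All four met the finger at 21.5 to 22.5 mm above the face, against a home height of 22 mm.
- **Bystanders:** the tin and bottle show the same positions as at the start, within about 2 mm.
- **Arm:** it was clear of everything, with the wrist force near zero.

**What went wrong or disagreed**
- **Reported tool tip:** the real fingertips end about 34 mm short of the reported TCP. My first two tries to grasp the lid's knob closed on nothing. I measured the offset by touching the top of the knob and used it from then on.
- **Pressing order:** corners 0 and 1 went down with less force than the 8 to 15 N expected. While I pressed corner 3, corner 0's end looked raised again in the side camera. Pressing corner 2 brought that end down, and the checks above then found all four home.
- **Press force:** the hardest presses came to about 38 N at the wrist, through the fingertips. That is close to the 40 N limit given for the arm and the gripper's body.

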